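# Load a test cartridge and wind the feed stage to the red mark

### The job

Nudge the yellow cartridge out of the tight row in the grey magazine, pick it up and lay it flat in the cradle of the feed stage, between the corner posts. Then crank the handwheel by its handle until the carriage's black pointer stands over the middle of the red clip on the scale, and let go. Leave the blue and white cartridges in their magazine and do not knock anything else on the bench.

Things in the scene. Friction and masses are not known exactly. Their poses are not given: they have to be found in the camera images.
- magazine: Low grey open-ended magazine, fixed. Origin: centre of its underside. Plate 190 (x) x 136 (y) x 4 mm. Three cartridges lie on it side by side along y (pitch 35.5, gaps 1.5 mm), long axes along x, centred at x +40 mm, between rails 24 mm high over y +-54 to +-66, x -10 to +90 mm. Row ends are open; on -x is a flat empty apron 85 mm long: a cartridge pushed at its +x end slides out on to it.
- cartridge_yellow: Loose test cartridge with yellow top and end faces, 100 (x) x 34 (y) x 30 (z) mm, 60 to 130 g, symmetric enough to lie either way round. Origin: centre of its underside. It is too long to be gripped end to end, and packed too tight for fingers at its sides while it is in the row. It may be in any of the three places.
- cartridge_blue: Like the yellow cartridge, but with blue top and ends; stays in the magazine.
- cartridge_white: Like the yellow cartridge, but white; stays in the magazine.
- stage: Feed stage fixed to the bench: base 104 (x) x 290 (y) x 12 mm, of y = -115 to +175 mm; origin on its underside, on the middle of the scale. A screw moves the aluminium carriage along the stage's y. A white scale strip (top 22 mm high) runs along the -x side. At the +y end stands a blue gearbox 72 mm high with the handwheel on top.
- carriage (a joint): Position of the carriage along the stage's y in m, -0.046 to +0.046 (0: middle of the scale). It moves only with the handwheel, 20 mm a turn, and cannot be pushed by hand. It may start up to 10 mm from the middle.
- cradle (a point): Centre of the carriage's flat floor, 40 mm above the bench, axes parallel to the stage's. The cartridge lies here, length along the stage's y (either way round), inside four dark corner posts 7 mm high that leave 43 (x) by 109 mm (y) between them; along the middle 86 mm of its sides there are no posts. The floor is 62 mm wide in x.
- pointer (a point): Tip of the black pointer that the carriage carries over the scale on the -x side, 25 mm above the bench. The pointer is 2 mm wide along y.
- red_mark (a point): Middle of the top of the red clip on the scale, 6 mm wide along y; axes parallel to the stage's. It is 26 to 38 mm to one side or the other of the scale's middle.
- blue_mark (a point): The same for the blue clip at the other side; not the one wanted.
- handwheel (a joint): Angle of the handwheel in rad (upright axis, anticlockwise seen from above is positive). Anticlockwise drives the carriage to the stage's +y (towards the wheel): 3.18 mm per rad. At 0 the handle lies on the stage's +x side of the axis. Wheel friction about 0.1 N m (2.5 N at the handle); it stays where it is left.
- wheel_axis (a point): Point on the wheel's upright axis at the middle height of the handle, 120 mm above the bench. The wheel is a black disc 108 mm across, its top (rim) 94 mm above the bench.
- handle (a point): Middle of the red revolving handle that stands upright on the wheel, 43 mm from the axis, 21 mm thick, from 95 to 142 mm above the bench (this point: 120 mm). It spins freely on its pin, so it can be held with a gripper of constant orientation while it goes round.
- dropper_bottle: Bystander, loose: small amber bottle with black dropper cap, 29 x 29 x 76 mm. Origin: centre of its underside.
- kitchen_timer: Bystander, loose: white round timer with red knob, 62 x 62 x 34 mm. Origin: centre of its underside.
- yellow_vial: Bystander, loose: glass vial with yellow cap, 22 x 22 x 44 mm. Origin: centre of its underside.
- infusion_bottle: Bystander, loose: white bottle with blue label and beige cap, 61 x 62 x 136 mm. Origin: centre of its underside.
- teal_carton: Bystander, loose: upright teal and white carton, 36 x 42 x 118 mm. Origin: centre of its underside.
Mind the look-alikes: they are no part of the job. Leave any purple look-alike of the cartridge_yellow alone.

How it is judged:
By the outcome, as a careful person would: the job done as asked, in the order asked, and still so for the second after the job is handed in, with the robot touching nothing.
It also fails if it takes over 72 s, if anything falls off the work surface, if the arm or the gripper's body presses on something with over 40 N, if the wrist force passes 120 N, or if a joint passes its speed limit or range.

### The arm

A 6-joint arm with a two-finger parallel gripper is mounted at the origin on a cart in front of the work surface, level with it; the furniture and walls round the work are solid. World frame = base frame: x ahead of the robot, y to its left, z up, the work surface at z = 0. Lengths are in m, angles in degrees, forces in N, time in s.
With the tool pointing down it reaches from about 0.4 to 0.825 m from the base axis. Payload 7 kg.
Tool frame: the origin (TCP) lies between the finger pads; the fingertips stand 11 mm ahead of it and the grasp point (between the pads) lies 8 mm behind it (r.tcp_to_tips is the distance from the TCP to the fingertips, in m); x points along the fingers, y is the direction in which the jaws open and shut, and the axes are right-handed (so a half turn about x gives the same grasp; the last joint's range is limited). The gripper opens to 88 mm and grips with 3 to 60 N. Pads are 19 mm wide; open, the fingers measure 130 mm over their backs; the gripper's body (78 mm by 193 mm) begins 47 mm behind the grasp point.
Start: joints at [89.788, 20.546, 0.682, 0, -70.136, -16.507], TCP at [0.194, 0.646, 0.202] pointing down, gripper open.
Joint ranges: [-176.03, 176.03], [-82.01, 121.73], [-58.28, 71.71], [-173.87, 95.51], [-174.79, -0.11], [-173.66, 173.66]. Speed limits (degrees/s): [136.94, 136.94, 172.46, 180, 180, 180].

### API

Orientations are given as [roll, pitch, yaw] about the fixed x, y, z axes, in that order (R = Rz(yaw) Ry(pitch) Rx(roll)).
In Python, from plant import r gives the robot as it stands.
- The arm moves only by the tool arm_command, never from a script. Its argument "plan" is a list of rows, each an object of numbers: "dx", "dy", "dz": the shift along the tool's x, y, z each as a share of 0.02 m, from -1 to 1; "wx", "wy", "wz": the turn, a rotation vector about the tool's x, y, z each as a share of 0.08 rad, from -1 to 1. In form: [{"dx": .., "dy": .., "dz": .., "wx": .., "wy": .., "wz": ..}, ...]. A call has 1 to 20 rows; each row shifts and turns the pose as measured when the row begins, along the tool's axes as they then stand; what a row does not reach is not made up. A row lasts 1/12 s, in which the tool goes at most 41.7 mm and 7.16 degrees, less where a joint would pass 70% of its speed; a pose out of reach is approached as far as the arm can. A call with a number of a shift or a turn outside -1 to 1 is refused whole. A call with a gripper value outside its range is refused whole. "fingers" is the closure, from -1 (fully open) to 1 (shut), so that 0 is half open, set as the call begins (left out, the last holds). The fingers move at their own pace and stop on an object; "force" is the grip in N (left out, the last holds). Time passes only in rows, so rows that do not move let the fingers close. It gives the time, the measured TCP pose, the force and the opening at its end, in the units of the state.
- r.get_state(): the state, without advancing time (a new reading comes with each control period).
- r.capture(name): name is "side" or "top" or "wrist"; returns (picture, depth): 400x640x3 uint8, red, green, blue; 400x640 float32, m along the optical axis (not along the pixel's ray), 0 where there is no reading.
- r.camera_model(name): a dict with "vertical_fov" (degrees; the focal length in pixels is half the picture's height over the tangent of half this angle, whatever the lens; pixels are square), "cx", "cy" (the principal point, pixels), "R" (3x3) and "t" (3): a world point X has camera coordinates R X + t. Camera axes: x right, y down, z forward; pixel columns grow to the right and rows downward; lengths in m; the calibration is good to about 2 mm. A picture is of the moment at which its call begins: read the wrist's pose just before it. camera_model takes no time and is no camera call; for the wrist camera it gives the pose at the moment of the call.
- r.close_job(): hands the job in, once; it reports no verdict.
Trained networks look in the newest picture that a camera, given by its name, has taken for a name from the list of things; names that differ only in an ending like _2 or _b are one class to them, and where a whole thing is asked for, a point or a joint stands for the part that bears it (a point fixed in the world has none). Each returns a list of dicts, best first, with "score" (0 to 1); they miss things now and then, are a little off and sometimes report something else, mostly with a low value. They report only what shows in the picture. A call takes as long as a camera call. They do not tell look-alikes from the thing itself.
- r.cut_out(camera, query): "mask" (400x640 bool, what is visible of it) and "bbox" ([left, top, width, height] in pixels, round what is visible of it).
- r.spot_point(camera, query): "centre" ([column, row] in pixels: a listed point, or the origin of a listed thing).
The state is a dict: "time_s": time; "joints": joint angles; "qd": joint speeds; "joint_torque": joint torques, N m; "tcp_pos": TCP position; "eef_rot": TCP orientation; "contact_force": force on the tool from outside, world axes, zero at the start; "moment": the same for the moment, N m; "gripper_width": finger opening in m.
Only numpy, scipy, OpenCV 4.12 (cv2) and the standard library are available. Lean on these libraries where they do the work, as an engineer would, in place of code of your own. Each camera call takes 0.05 s, during which the arm holds its last target.

## Working session

There is one attempt and no reset: what is moved stays moved. The work goes in short steps, Python scripts to look and compute and a tool call to move; the robot and the scene stay as the last step left them, time stands still between calls to the robot, and variables do not carry over. Pictures are saved under pics/ and viewed, and the job is handed in when it is done.

Besides the shell and the picture viewer there is one more tool, called after "Emit:" by a JSON object that holds its "name" and its "arguments", one argument or row to a line. arm_command: Moves the arm, as the interface text tells. Shift numbers are shares of 0.02 m and turn numbers shares of 0.08 rad, none past 1 either way. Its arguments: {"type":"object","properties":{"plan":{"type":"array","items":{"type":"object","properties":{"dx":{"type":"number"},"dy":{"type":"number"},"dz":{"type":"number"},"wx":{"type":"number"},"wy":{"type":"number"},"wz":{"type":"number"}}}},"fingers":{"type":"number"},"force":{"type":"number"}},"required":["plan"]}

```bash
ls; mkdir -p pics; python3 - <<'E'
from plant import r
import cv2
s=r.get_state();print(s)
for n in("side","top","wrist"):
    m=r.camera_model(n);print(n,m)
    p,d=r.capture(n);cv2.imwrite(f"pics/a_{n}.png",p[:,:,::-1])
E
```

```text
pics
{'time_s': 0.0, 'joints': array([ 8.97879659e+01,  2.05924764e+01,  6.31873171e-01, -1.98831670e-02,
       -7.01361751e+01, -1.65070805e+01]), 'qd': array([ 0.07727863,  0.05629512,  0.08110309, -0.02683404,  0.033393  ,
       -0.01701161]), 'joint_torque': array([-1.18912860e-03, -5.82718134e+01,  2.93078935e+01,  6.99760392e+00,
        6.88961009e-03, -1.47287392e-04]), 'tcp_pos': array([0.19406044, 0.64592871, 0.20149729]), 'eef_rot': array([  95.57742252,   89.90143259, -101.14846387]), 'contact_force': array([-0.1361719 , -0.1994817 , -0.26114297]), 'moment': array([-0.00315717, -0.03395156,  0.03696554]), 'gripper_width': 0.08780155984448988}
side {'vertical_fov': 53.36159324469612, 'cx': 319.07732911828845, 'cy': 198.47933273891195, 'R': array([[-0.99842016,  0.05563166, -0.00789287],
       [ 0.03271574,  0.46135882, -0.88661024],
       [-0.04568216, -0.88546776, -0.46244998]]), 't': array([0.58196572, 0.14807677, 1.34539998])}
top {'vertical_fov': 52.31730166084961, 'cx': 313.99152899054013, 'cy': 197.09678762301496, 'R': array([[-2.23645808e-02, -9.99749603e-01,  7.45572389e-04],
       [-9.98460605e-01,  2.22978715e-02, -5.07860731e-02],
       [ 5.07567318e-02, -1.88023390e-03, -9.98709276e-01]]), 't': array([-0.13870144,  0.54359736,  1.32953786])}
wrist {'vertical_fov': 59.38328524341385, 'cx': 322.2798218033245, 'cy': 197.27205982157835, 'R': array([[-0.28780367, -0.95768877,  0.00112256],
       [-0.91201197,  0.27443423,  0.30482785],
       [-0.29223828,  0.08670679, -0.95240681]]), 't': array([ 0.67485749, -0.03702412,  0.39201456])}
```

View pics/a_side.png

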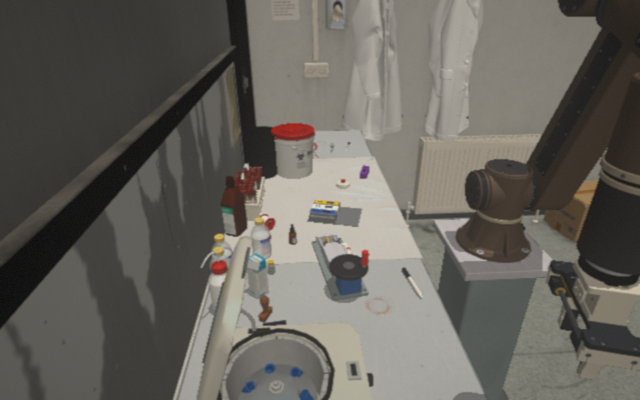

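View pics/a_top.png

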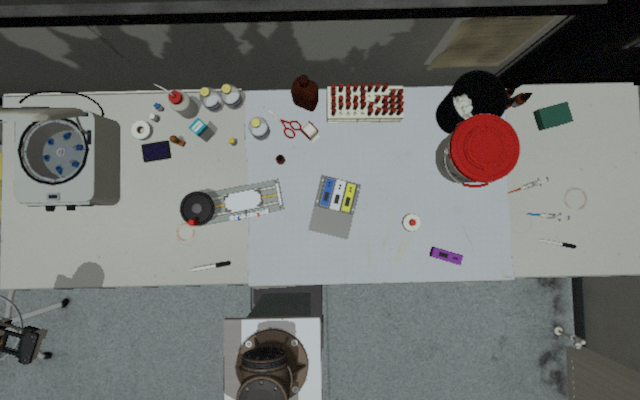

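View pics/a_wrist.png

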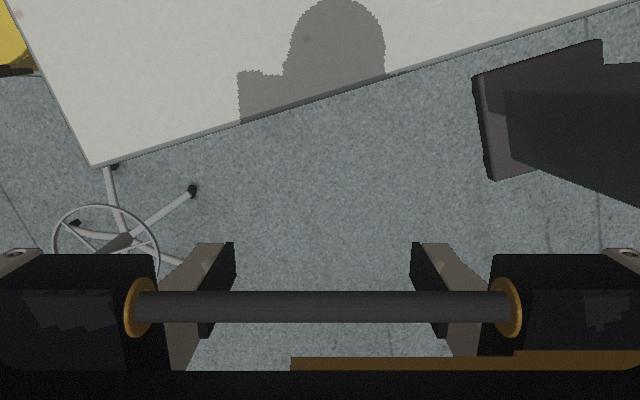

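```bash
cat > h.py <<'E'
import numpy as np, cv2
from plant import r
from scipy.spatial.transform import Rotation as Ro
def cam(n):
    m=r.camera_model(n); f=200/np.tan(np.radians(m['vertical_fov']/2)); return m,f
def ray(m,f,u,v):
    d=np.array([(u-m['cx'])/f,(v-m['cy'])/f,1.]); R=np.array(m['R']); t=np.array(m['t'])
    return -R.T@t, R.T@d
def onz(m,f,u,v,z):
    o,d=ray(m,f,u,v); return o+d*(z-o[2])/d[2]
def tri(rays):
    A=np.zeros((3,3));b=np.zeros(3)
    for o,d in rays:
        d=d/np.linalg.norm(d);P=np.eye(3)-np.outer(d,d);A+=P;b+=P@o
    x=np.linalg.solve(A,b)
    res=[np.linalg.norm((np.eye(3)-np.outer(d,d)/(d@d))@(x-o)) for o,d in rays]
    return x,res
def proj(m,f,X):
    c=np.array(m['R'])@X+np.array(m['t']); return np.array([m['cx']+f*c[0]/c[2],m['cy']+f*c[1]/c[2]])
def save(name,p,crop=None,s=1):
    if crop: x,y,w,h=crop; p=p[y:y+h,x:x+w]
    cv2.imwrite(f"pics/{name}.png",cv2.resize(p[:,:,::-1],None,fx=s,fy=s,interpolation=cv2.INTER_CUBIC))
E
python3 - <<'E'
from h import *
m,f=cam("top")
p,d=r.capture("top")
Z=dict(magazine=0,cartridge_yellow=.004,cartridge_blue=.004,cartridge_white=.004,stage=0,cradle=.04,pointer=.025,red_mark=.024,blue_mark=.024,wheel_axis=.12,handle=.12,dropper_bottle=0,kitchen_timer=0,yellow_vial=0,infusion_bottle=0,teal_carton=0)
for q,z in Z.items():
    for o in r.spot_point("top",q)[:2]:
        print(q,round(o['score'],2),np.round(o['centre'],1),np.round(onz(m,f,*o['centre'],z),3))
save("top_crop",p,(170,80,200,170),4)
print(r.get_state()['time_s'])
E
```

```text
magazine 0.56 [332.6 207.2] [ 0.506 -0.212  0.   ]
cartridge_yellow 0.88 [443.5 254.1] [ 0.343 -0.574  0.004]
cartridge_yellow 0.73 [346.9 199.5] [ 0.53  -0.26   0.004]
cartridge_blue 0.76 [325.2 192.1] [ 0.557 -0.188  0.004]
cartridge_blue 0.22 [188.2 225.6] [0.456 0.268 0.004]
cartridge_white 0.75 [246.5 199.5] [0.538 0.073 0.004]
cartridge_white 0.73 [337.6 194.4] [ 0.548 -0.23   0.004]
stage 0.65 [248.  198.7] [0.541 0.069 0.   ]
cradle 0.59 [245.1 204.1] [0.521 0.072 0.04 ]
cradle 0.4 [246.9 199.7] [0.535 0.066 0.04 ]
pointer 0.75 [245.5 217.9] [0.477 0.074 0.025]
wheel_axis 0.8 [191.7 208.6] [0.508 0.221 0.12 ]
wheel_axis 0.71 [279.6 161.8] [ 0.645 -0.048  0.12 ]
handle 0.59 [189.9 223.4] [0.464 0.227 0.12 ]
dropper_bottle 0.53 [280.9 160.3] [ 0.667 -0.043  0.   ]
yellow_vial 0.5 [234.  142.3] [0.731 0.113 0.   ]
infusion_bottle 0.85 [264.7 131.2] [0.766 0.01  0.   ]
teal_carton 0.62 [209.1 133.5] [0.763 0.197 0.   ]
1.0
```

View pics/top_crop.png

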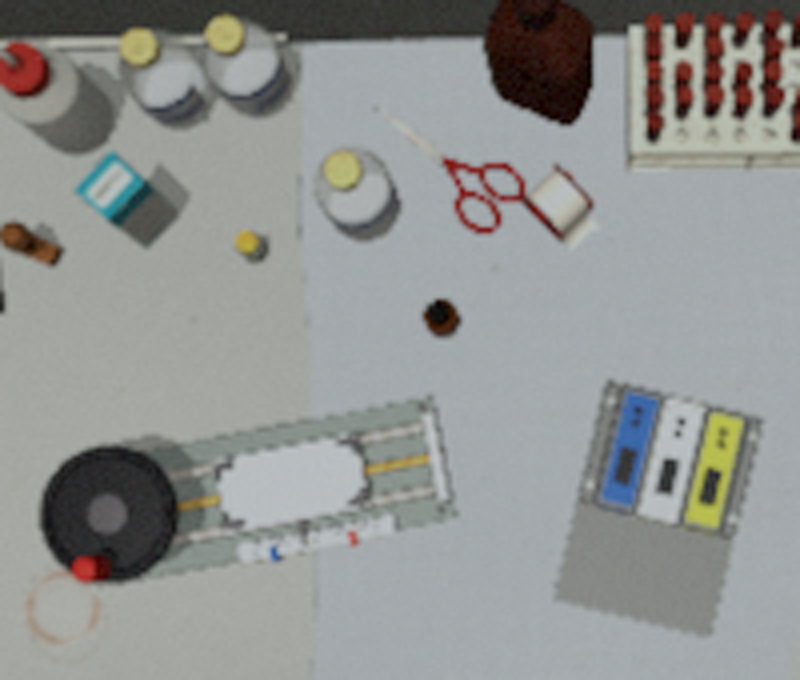

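```bash
python3 - <<'E'
from h import *
s=r.get_state(); R=Ro.from_euler('xyz',s['eef_rot'],degrees=True).as_matrix(); print(np.round(R,3))
m,f=cam("wrist"); C=-m['R'].T@m['t']; print("cam",C,"off in tool",R.T@(C-s['tcp_pos']), "camaxes in tool\n",np.round(m['R']@R,3), f)
E
```

```text
[[-0.    -0.288 -0.958]
 [ 0.    -0.958  0.288]
 [-1.    -0.     0.   ]]
cam [0.27508673 0.62264618 0.38472454] off in tool [-0.18225716 -0.00048768 -0.08433966] camaxes in tool
 [[ 0.     1.     0.   ]
 [-0.305  0.     0.952]
 [ 0.952 -0.     0.305]] 350.756196871317
```

Emit:
{"name": "arm_command", "arguments": {
  "plan": [
    {"dy": 0.98, "dz": -1},
    {"dy": 0.98, "dz": -1},
    {"dy": 0.98, "dz": -1},
    {"dy": 0.98, "dz": -1},
    {"dy": 0.98, "dz": -1},
    {"dy": 0.98, "dz": -1},
    {"dy": 0.98, "dz": -1},
    {"dy": 0.98, "dz": -1},
    {"dy": 0.98, "dz": -1},
    {"dy": 0.98, "dz": -1}
  ],
  "fingers": 1
}}

```text
schema error: expected keys dx, dy, dz, wx, wy, wz
```

Emit:
{"name": "arm_command", "arguments": {
  "plan": [
    {"dx": 0, "dy": 0.98, "dz": -1, "wx": 0, "wy": 0, "wz": 0},
    {"dx": 0, "dy": 0.98, "dz": -1, "wx": 0, "wy": 0, "wz": 0},
    {"dx": 0, "dy": 0.98, "dz": -1, "wx": 0, "wy": 0, "wz": 0},
    {"dx": 0, "dy": 0.98, "dz": -1, "wx": 0, "wy": 0, "wz": 0},
    {"dx": 0, "dy": 0.98, "dz": -1, "wx": 0, "wy": 0, "wz": 0},
    {"dx": 0, "dy": 0.98, "dz": -1, "wx": 0, "wy": 0, "wz": 0},
    {"dx": 0, "dy": 0.98, "dz": -1, "wx": 0, "wy": 0, "wz": 0},
    {"dx": 0, "dy": 0.98, "dz": -1, "wx": 0, "wy": 0, "wz": 0},
    {"dx": 0, "dy": 0.98, "dz": -1, "wx": 0, "wy": 0, "wz": 0},
    {"dx": 0, "dy": 0.98, "dz": -1, "wx": 0, "wy": 0, "wz": 0}
  ],
  "fingers": 1
}}

```text
time_s: 1.83
tcp_pos: [0.332, 0.395, 0.201]
eef_rot: [-136.7, 89.9, 27.0]
contact_force: [0.8, 0.1, -0.0]
gripper_width: 0.0268
```

Emit:
{"name": "arm_command", "arguments": {
  "plan": [
    {"dx": 0, "dy": 0.98, "dz": -1, "wx": 0, "wy": 0, "wz": 0},
    {"dx": 0, "dy": 0.98, "dz": -1, "wx": 0, "wy": 0, "wz": 0},
    {"dx": 0, "dy": 0.98, "dz": -1, "wx": 0, "wy": 0, "wz": 0},
    {"dx": 0, "dy": 0.98, "dz": -1, "wx": 0, "wy": 0, "wz": 0},
    {"dx": 0, "dy": 0.98, "dz": -1, "wx": 0, "wy": 0, "wz": 0},
    {"dx": 0, "dy": 0.98, "dz": -1, "wx": 0, "wy": 0, "wz": 0},
    {"dx": 0, "dy": 0.98, "dz": -1, "wx": 0, "wy": 0, "wz": 0},
    {"dx": 0, "dy": 0.98, "dz": -1, "wx": 0, "wy": 0, "wz": 0},
    {"dx": 0, "dy": 0.98, "dz": -1, "wx": 0, "wy": 0, "wz": 0},
    {"dx": 0, "dy": 0.98, "dz": -1, "wx": 0, "wy": 0, "wz": 0},
    {"dx": 0, "dy": 0, "dz": 0, "wx": 0, "wy": 0, "wz": 0}
  ]
}}

```text
time_s: 2.75
tcp_pos: [0.4752, 0.1349, 0.2042]
eef_rot: [-119.6, 89.5, 44.1]
contact_force: [-0.4, 0.3, -0.5]
gripper_width: 0.0003
```

```bash
cat >> h.py <<'E'
def look(tag,names,n="wrist"):
    m,f=cam(n); s=r.get_state(); p,d=r.capture(n)
    import pickle; out={}
    for q in names:
        out[q]=[(o['score'],np.array(o['centre'])) for o in r.spot_point(n,q)[:2]]
    pickle.dump((m,f,s,p,d,out),open(f"{tag}.pkl","wb")); save(tag,p)
    Rt=Ro.from_euler('xyz',s['eef_rot'],degrees=True).as_matrix()
    print(s['time_s'],np.round(s['tcp_pos'],4),"yaw",round(np.degrees(np.arctan2(Rt[1,1],Rt[0,1])),2),"down",np.round(Rt[:,0],3),"J",np.round(s['joints'],1))
    return m,f,s,p,d,out
E
python3 - <<'E'
from h import *
Z=dict(magazine=0,cartridge_yellow=.004,cartridge_blue=.004,cartridge_white=.004,stage=0,cradle=.04,pointer=.025,red_mark=.024,blue_mark=.024,wheel_axis=.12,handle=.12)
m,f,s,p,d,out=look("w1",Z)
for q in out:
    for sc,c in out[q]: print(q,round(sc,2),np.round(c,1),np.round(onz(m,f,*c,Z[q]),4))
E
```

```text
2.75 [0.4752 0.1349 0.2042] yaw -106.33 down [ 0.006  0.006 -1.   ] J [ 38.7   2.9 -21.7  -0.1 -64.9  35. ]
cartridge_yellow 0.73 [354.4  95.5] [0.538  0.0837 0.004 ]
stage 0.81 [365.6  94.1] [0.5358 0.0717 0.    ]
cradle 0.61 [358.   94.7] [0.5393 0.0827 0.04  ]
cradle 0.49 [351.9 153.3] [0.4867 0.1027 0.04  ]
pointer 0.79 [380.1 140.9] [0.4881 0.0712 0.025 ]
red_mark 0.63 [413.9 124.8] [0.4942 0.0344 0.024 ]
blue_mark 0.4 [354.2 153.3] [0.4829 0.1    0.024 ]
blue_mark 0.16 [218.5 228.4] [0.4434 0.2673 0.024 ]
wheel_axis 0.84 [205.  176.8] [0.5168 0.22   0.12  ]
```

View pics/w1.png

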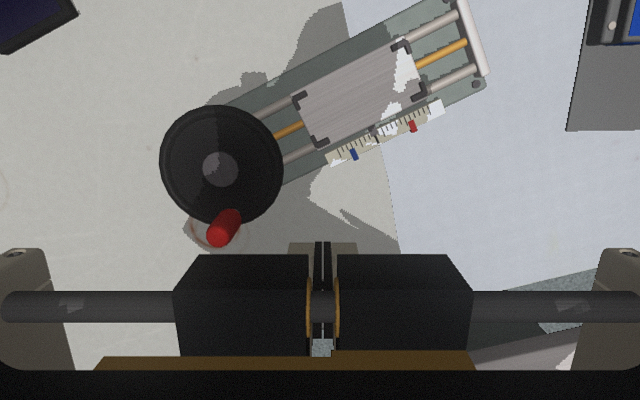

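Emit:
{"name": "arm_command", "arguments": {
  "plan": [
    {"dx": 0, "dy": 1, "dz": -0.3, "wx": 0, "wy": 0, "wz": 0},
    {"dx": 0, "dy": 1, "dz": -0.3, "wx": 0, "wy": 0, "wz": 0},
    {"dx": 0, "dy": 1, "dz": -0.3, "wx": 0, "wy": 0, "wz": 0},
    {"dx": 0, "dy": 1, "dz": -0.3, "wx": 0, "wy": 0, "wz": 0},
    {"dx": 0, "dy": 1, "dz": -0.3, "wx": 0, "wy": 0, "wz": 0},
    {"dx": 0, "dy": 1, "dz": -0.3, "wx": 0, "wy": 0, "wz": 0},
    {"dx": 0, "dy": 1, "dz": -0.3, "wx": 0, "wy": 0, "wz": 0},
    {"dx": 0, "dy": 1, "dz": -0.3, "wx": 0, "wy": 0, "wz": 0},
    {"dx": 0, "dy": 1, "dz": -0.3, "wx": 0, "wy": 0, "wz": 0},
    {"dx": 0, "dy": 0, "dz": 0, "wx": 0, "wy": 0, "wz": 0}
  ]
}}

```text
time_s: 4.18
tcp_pos: [0.4761, -0.0538, 0.2031]
eef_rot: [-120.2, 89.4, 44.2]
contact_force: [-0.5, -0.9, 0.0]
gripper_width: 0.0002
```

```bash
python3 - <<'E'
from h import *
Z=dict(magazine=0,cartridge_yellow=.004,cartridge_blue=.004,cartridge_white=.004,stage=0,cradle=.04,pointer=.025,red_mark=.024,blue_mark=.024,wheel_axis=.12,handle=.12)
m,f,s,p,d,out=look("w2",Z)
for q in out:
    for sc,c in out[q]: print(q,round(sc,2),np.round(c,1),np.round(onz(m,f,*c,Z[q]),4))
E
```

```text
4.1833 [ 0.4761 -0.0538  0.2031] yaw -105.63 down [ 0.007  0.007 -1.   ] J [ 16.9   1.5 -23.3  -0.3 -64.7  57.6]
magazine 0.73 [463.6  92. ] [ 0.5121 -0.2156  0.    ]
cartridge_yellow 0.63 [504.8  46.9] [ 0.5445 -0.2604  0.004 ]
cartridge_blue 0.59 [433.9  50.8] [ 0.5601 -0.1916  0.004 ]
cartridge_white 0.56 [471.   49.3] [ 0.5514 -0.2276  0.004 ]
cartridge_white 0.53 [465.5  92.4] [ 0.5116 -0.216   0.004 ]
stage 0.76 [200.1 144.7] [0.5347 0.0723 0.    ]
stage 0.63 [186.2 197.9] [0.4814 0.1107 0.    ]
pointer 0.63 [205.6 191.5] [0.4874 0.0756 0.025 ]
red_mark 0.55 [239.5 173.5] [0.4962 0.0339 0.024 ]
blue_mark 0.56 [187.5 199. ] [0.4845 0.0981 0.024 ]
```

View pics/w2.png

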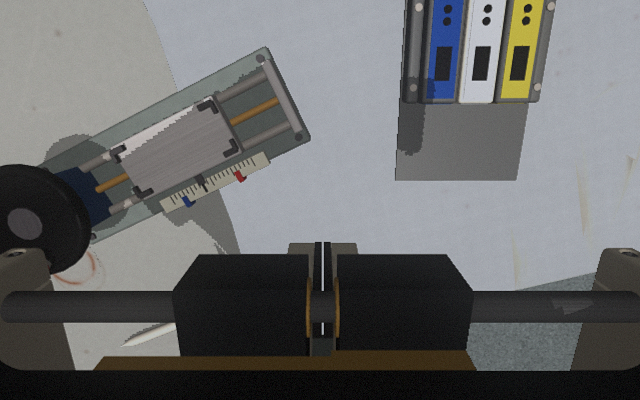

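```bash
python3 - <<'E'
import pickle; from h import *
a=pickle.load(open("w1.pkl","rb"))[3]; b=pickle.load(open("w2.pkl","rb"))[3]
save("w1s",a,(280,0,220,180),3.6); save("w2s",b,(90,40,230,180),3.4); save("w2m",b,(385,0,180,190),3.1)
E
```

```text
(no output)
```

View pics/w1s.png

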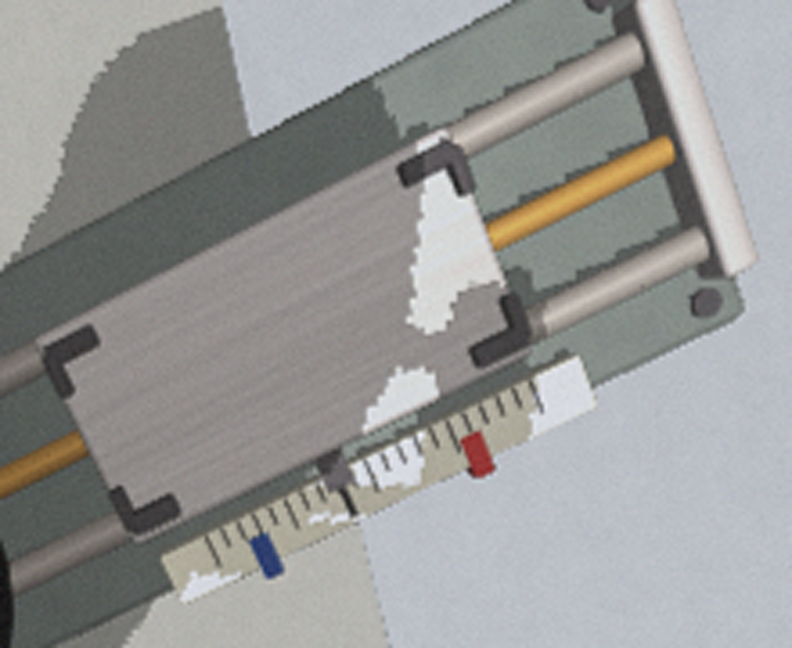

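View pics/w2s.png

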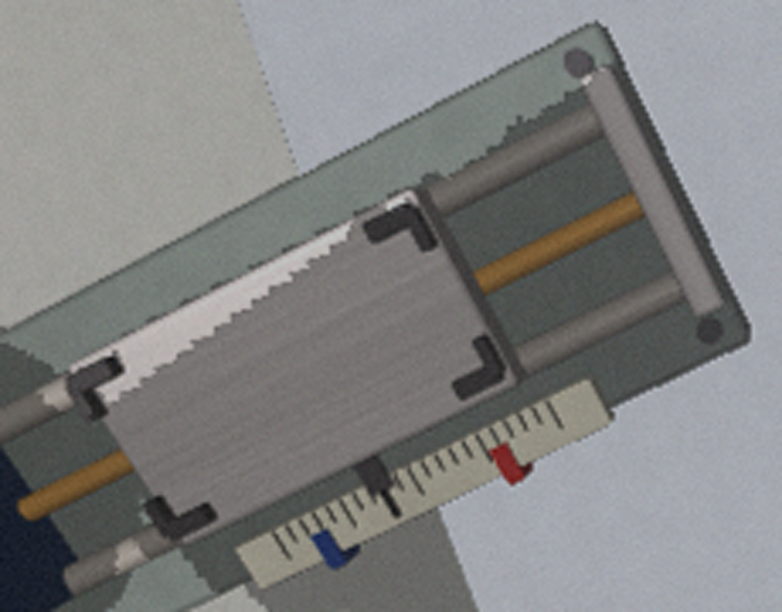

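View pics/w2m.png

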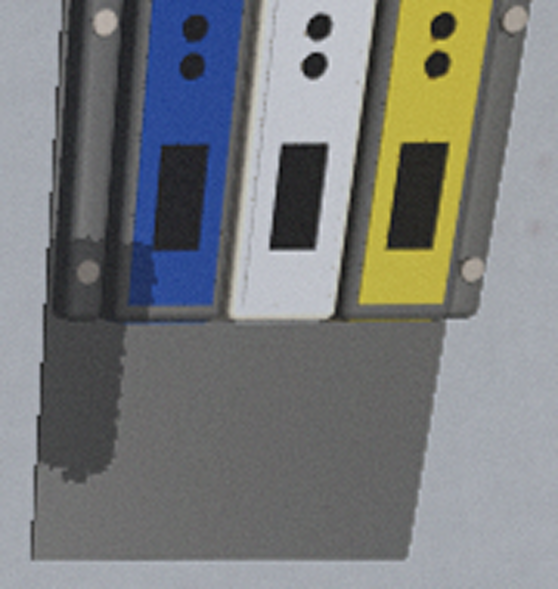

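```bash
python3 - <<'E'
import pickle; from h import *
A=pickle.load(open("w1.pkl","rb")); B=pickle.load(open("w2.pkl","rb"))
a=lambda x,y: ray(A[0],A[1],280+x/3.6,y/3.6)
b=lambda x,y: ray(B[0],B[1],90+x/3.4,40+y/3.4)
P=dict(ptr=((352,515),(397,515)),red=((478,455),(510,465)),blue=((267,557),(331,552)),
 pTL=((45,350),(68,383)),pTR=((458,143),(412,207)),pBR=((526,347),(502,384)),pBL=((133,533),(172,533)),
 scTR=((580,357),(592,380)),scBR=((596,400),(613,417)),scBL=((180,602),(258,588)),stBR=((742,312),(745,338)),holeBR=((706,302),(709,329)))
X={}
for k,(u,v) in P.items():
    x,res=tri([a(*u),b(*v)]); X[k]=x; print(k,np.round(x*1000,1),np.round(np.array(res)*1000,1))
c=(X['pTL']+X['pTR']+X['pBR']+X['pBL'])/4; print("cradle",c)
for k in [('pTR','pTL'),('pBR','pBL'),('scBR','scBL'),('red','blue')]:
    v=X[k[1]]-X[k[0]]; print(k,np.linalg.norm(v)*1000,"yaw",np.degrees(np.arctan2(-v[0],v[1])))
g=lambda x,y,z: onz(B[0],B[1],385+x/3.1,y/3.1,z)
l,rr=g(32,558,.004),g(407,558,.004); v=l-rr; print("mag corners",l,rr,np.linalg.norm(v),"yaw",np.degrees(np.arctan2(-v[0],v[1])))
yaw=np.arctan2(-v[0],v[1]); ex=np.array([np.cos(yaw),np.sin(yaw),0]); ey=np.array([-ex[1],ex[0],0])
O=(l+rr)/2+.095*ex; print("mag origin",O)
for n,q,z in [("yL",(362,303),.034),("yR",(442,303),.034),("ybotL",(342,320),.004),("ybotR",(446,322),.004),("wbotL",(230,322),.004)]:
    w=g(*q,z)-O; print(n,np.round([w@ex*1000,w@ey*1000],1))
# depth check
for n,(x,y) in dict(yellowtop=(425,280),plate=(250,450),bench=(500,500)).items():
    u,vv=385+x/3.1,y/3.1; dd=B[4][int(vv),int(u)]; o,dr=ray(B[0],B[1],u,vv); print(n,np.round(o+dr*dd,4))
E
```

```text
ptr [487.   74.1  25.6] [0.2 0.2]
red [492.4  35.3  21.7] [0.1 0.1]
blue [480.9 100.4  22.6] [0.3 0.3]
pTL [554.2 142.5  46.6] [0.4 0.4]
pTR [572.9  29.3  45.8] [0.1 0.1]
pBR [519.9  22.4  44.6] [0.2 0.2]
pBL [502.8 134.4  43.6] [0.7 0.7]
scTR [510.8   2.2  20.2] [0. 0.]
scBR [ 4.979e+02 -3.000e-01  1.930e+01] [0. 0.]
scBL [475.3 128.4  22. ] [0.1 0.1]
stBR [509.3 -46.3  11.8] [0.2 0.2]
holeBR [515.  -36.5  13.2] [0.3 0.3]
cradle [0.53744927 0.0821304  0.0451234 ]
('pTR', 'pTL') 114.76305274435252 yaw 9.371054101853234
('pBR', 'pBL') 113.3522840625749 yaw 8.687497515174796
('scBR', 'scBL') 130.67425914873024 yaw 9.920770340068861
('red', 'blue') 66.09705649383054 yaw 10.024261716097195
mag corners [ 0.43900613 -0.12614394  0.004     ] [ 0.40293792 -0.25621128  0.004     ] 0.13497566020948226 yaw -15.498912201096003
mag origin [ 0.5125174  -0.21656351  0.004     ]
yL [ -5.6 -23.6]
yR [ -5.6 -48.2]
ybotL [-12.  -32.1]
ybotR [-12.7 -67.2]
wbotL [-12.5   5.5]
yellowtop [ 0.5026 -0.257   0.0345]
plate [ 0.457  -0.2077  0.0042]
bench [ 4.142e-01 -2.923e-01  2.000e-04]
```

```bash
cat >> h.py <<'E'
def Rdown(yaw):
    y=np.radians(yaw); c,s=np.cos(y),np.sin(y)
    return np.array([[0,c,s],[0,s,-c],[-1,0,0]])
def plan(way,rnd=2):
    """way: list of (pos,yaw,nrows). prints rows dx dy dz wx wy wz (shares)"""
    s=r.get_state(); p=s['tcp_pos'].copy(); R=Ro.from_euler('xyz',s['eef_rot'],degrees=True)
    rows=[]
    for pos,yaw,n in way:
        pos=np.array(pos); T=Ro.from_matrix(Rdown(yaw))
        for i in range(n,0,-1):
            dp=(pos-p)/i; rv=(R.inv()*T).as_rotvec()/i
            row=np.round(np.r_[R.inv().apply(dp)/.02, rv/.08],rnd)+0.0
            rows.append(row); p=p+R.apply(row[:3]*.02); R=R*Ro.from_rotvec(row[3:]*.08)
    for q in rows: print('{"dx": %g, "dy": %g, "dz": %g, "wx": %g, "wy": %g, "wz": %g},'%tuple(q))
    print("max",np.abs(rows).max())
def st():
    s=r.get_state();Rt=Ro.from_euler('xyz',s['eef_rot'],degrees=True).as_matrix()
    print(s['time_s'],np.round(s['tcp_pos'],4),"yaw",round(np.degrees(np.arctan2(Rt[1,1],Rt[0,1])),2),"down",np.round(Rt[:,0],4),"J",np.round(s['joints'],1),"F",np.round(s['contact_force'],1),"w",s['gripper_width'])
    return s
E
python3 - <<'E'
from h import *
plan([((.620,-.283,.12),-195.5,20)])
E
```

```text
{"dx": 0.21, "dy": 0.46, "dz": -0.5, "wx": 0.98, "wy": 0, "wz": 0.01},
{"dx": 0.21, "dy": 0.42, "dz": -0.53, "wx": 0.98, "wy": 0, "wz": 0.01},
{"dx": 0.21, "dy": 0.38, "dz": -0.57, "wx": 0.98, "wy": 0, "wz": 0.01},
{"dx": 0.21, "dy": 0.33, "dz": -0.59, "wx": 0.98, "wy": 0, "wz": 0.01},
{"dx": 0.21, "dy": 0.29, "dz": -0.62, "wx": 0.98, "wy": 0, "wz": 0.01},
{"dx": 0.21, "dy": 0.24, "dz": -0.64, "wx": 0.98, "wy": 0, "wz": 0.01},
{"dx": 0.21, "dy": 0.19, "dz": -0.66, "wx": 0.98, "wy": 0, "wz": 0.01},
{"dx": 0.21, "dy": 0.13, "dz": -0.67, "wx": 0.98, "wy": 0, "wz": 0.01},
{"dx": 0.21, "dy": 0.08, "dz": -0.68, "wx": 0.98, "wy": 0, "wz": 0},
{"dx": 0.21, "dy": 0.03, "dz": -0.68, "wx": 0.98, "wy": 0, "wz": 0.01},
{"dx": 0.21, "dy": -0.03, "dz": -0.68, "wx": 0.98, "wy": 0, "wz": 0},
{"dx": 0.21, "dy": -0.08, "dz": -0.68, "wx": 0.98, "wy": 0, "wz": 0.01},
{"dx": 0.2, "dy": -0.13, "dz": -0.67, "wx": 0.98, "wy": 0, "wz": 0},
{"dx": 0.21, "dy": -0.18, "dz": -0.66, "wx": 0.98, "wy": 0, "wz": 0},
{"dx": 0.2, "dy": -0.23, "dz": -0.64, "wx": 0.99, "wy": 0, "wz": 0.01},
{"dx": 0.2, "dy": -0.28, "dz": -0.62, "wx": 0.98, "wy": 0, "wz": 0},
{"dx": 0.21, "dy": -0.33, "dz": -0.59, "wx": 0.99, "wy": 0, "wz": 0.01},
{"dx": 0.2, "dy": -0.38, "dz": -0.56, "wx": 0.98, "wy": 0.01, "wz": 0},
{"dx": 0.21, "dy": -0.42, "dz": -0.54, "wx": 0.99, "wy": 0, "wz": 0.01},
{"dx": 0.2, "dy": -0.47, "dz": -0.5, "wx": 0.98, "wy": 0.01, "wz": 0},
max 0.99
```

Emit:
{"name": "arm_command", "arguments": {
  "plan": [
    {"dx": 0.21, "dy": 0.46, "dz": -0.5, "wx": 0.98, "wy": 0, "wz": 0.01},
    {"dx": 0.21, "dy": 0.42, "dz": -0.53, "wx": 0.98, "wy": 0, "wz": 0.01},
    {"dx": 0.21, "dy": 0.38, "dz": -0.57, "wx": 0.98, "wy": 0, "wz": 0.01},
    {"dx": 0.21, "dy": 0.33, "dz": -0.59, "wx": 0.98, "wy": 0, "wz": 0.01},
    {"dx": 0.21, "dy": 0.29, "dz": -0.62, "wx": 0.98, "wy": 0, "wz": 0.01},
    {"dx": 0.21, "dy": 0.24, "dz": -0.64, "wx": 0.98, "wy": 0, "wz": 0.01},
    {"dx": 0.21, "dy": 0.19, "dz": -0.66, "wx": 0.98, "wy": 0, "wz": 0.01},
    {"dx": 0.21, "dy": 0.13, "dz": -0.67, "wx": 0.98, "wy": 0, "wz": 0.01},
    {"dx": 0.21, "dy": 0.08, "dz": -0.68, "wx": 0.98, "wy": 0, "wz": 0},
    {"dx": 0.21, "dy": 0.03, "dz": -0.68, "wx": 0.98, "wy": 0, "wz": 0.01},
    {"dx": 0.21, "dy": -0.03, "dz": -0.68, "wx": 0.98, "wy": 0, "wz": 0},
    {"dx": 0.21, "dy": -0.08, "dz": -0.68, "wx": 0.98, "wy": 0, "wz": 0.01},
    {"dx": 0.2, "dy": -0.13, "dz": -0.67, "wx": 0.98, "wy": 0, "wz": 0},
    {"dx": 0.21, "dy": -0.18, "dz": -0.66, "wx": 0.98, "wy": 0, "wz": 0},
    {"dx": 0.2, "dy": -0.23, "dz": -0.64, "wx": 0.99, "wy": 0, "wz": 0.01},
    {"dx": 0.2, "dy": -0.28, "dz": -0.62, "wx": 0.98, "wy": 0, "wz": 0},
    {"dx": 0.21, "dy": -0.33, "dz": -0.59, "wx": 0.99, "wy": 0, "wz": 0.01},
    {"dx": 0.2, "dy": -0.38, "dz": -0.56, "wx": 0.98, "wy": 0.01, "wz": 0},
    {"dx": 0.21, "dy": -0.42, "dz": -0.54, "wx": 0.99, "wy": 0, "wz": 0.01},
    {"dx": 0.2, "dy": -0.47, "dz": -0.5, "wx": 0.98, "wy": 0.01, "wz": 0}
  ]
}}

```text
time_s: 6.45
tcp_pos: [0.6211, -0.294, 0.1156]
eef_rot: [1.8, 89.9, 72.4]
contact_force: [0.2, -0.4, -0.3]
gripper_width: 0.0005
```

```bash
python3 - <<'E'
from h import *
m,f,s,p,d,out=look("w3",[])
yaw=np.radians(-15.5); ex=np.array([np.cos(yaw),np.sin(yaw),0]); ey=np.array([-ex[1],ex[0],0]); O=np.array([.5125,-.2166,0])
for x,y,z in [(90,-52.5,34),(90,-18.5,34),(-10,-52.5,34),(90,-66,24),(95,-68,4),(-95,-68,4),(90,17,34)]:
    print((x,y,z),np.round(proj(m,f,O+(x*ex+y*ey)/1000+np.array([0,0,z/1000])),1))
E
```

```text
6.45 [ 0.6211 -0.294   0.1156] yaw 160.64 down [ 0.     0.001 -1.   ] J [ -9.2  25.1  -4.   -0.1 -60.9 -10.2]
(90, -52.5, 34) [368.6 183.2]
(90, -18.5, 34) [369.7 223.6]
(-10, -52.5, 34) [497.8 174.7]
(90, -66, 24) [366.5 163.5]
(95, -68, 4) [357.7 156.5]
(-95, -68, 4) [584.6 141.4]
(90, 17, 34) [370.8 262.8]
```

View pics/w3.png

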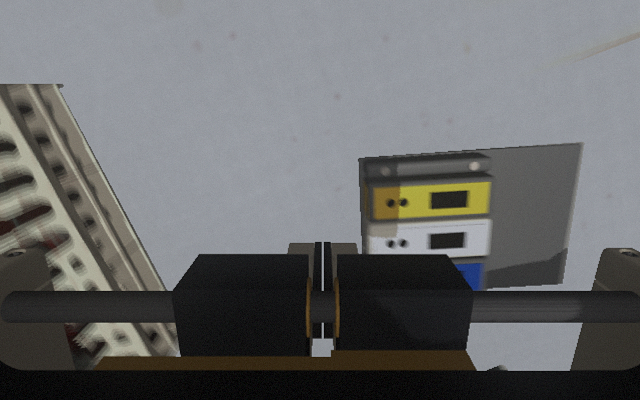

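Emit:
{"name": "arm_command", "arguments": {
  "plan": [
    {"dx": 0, "dy": 0, "dz": 0, "wx": 0, "wy": 0, "wz": 0}
  ]
}}

```text
time_s: 6.58
tcp_pos: [0.6216, -0.2963, 0.1133]
eef_rot: [87.5, 89.9, 157.7]
contact_force: [-0.6, 0.6, 0.3]
gripper_width: 0.0005
```

```bash
python3 - <<'E'
from h import *
st(); plan([((.622,-.2838,.09),-195.5,3),((.622,-.2838,.023),-195.5,6)])
E
```

```text
6.5833 [ 0.6216 -0.2963  0.1133] yaw 160.2 down [-2.e-03  8.e-04 -1.e+00] J [ -9.3  25.4  -3.9  -0.  -60.8 -10.5] F [-0.6  0.6  0.3] w 0.0005297827619186027
{"dx": 0.39, "dy": 0.06, "dz": 0.2, "wx": -0.31, "wy": 0, "wz": -0.01},
{"dx": 0.39, "dy": 0.06, "dz": 0.2, "wx": -0.31, "wy": 0, "wz": -0.01},
{"dx": 0.39, "dy": 0.06, "dz": 0.2, "wx": -0.32, "wy": 0, "wz": -0.01},
{"dx": 0.56, "dy": 0, "dz": 0, "wx": 0, "wy": 0, "wz": 0},
{"dx": 0.56, "dy": 0, "dz": 0, "wx": 0, "wy": 0, "wz": 0},
{"dx": 0.56, "dy": 0, "dz": 0, "wx": 0, "wy": 0, "wz": 0},
{"dx": 0.56, "dy": 0, "dz": 0, "wx": 0, "wy": 0, "wz": 0},
{"dx": 0.55, "dy": 0, "dz": 0, "wx": 0, "wy": 0, "wz": 0},
{"dx": 0.56, "dy": 0, "dz": 0, "wx": 0, "wy": 0, "wz": 0},
max 0.56
```

Emit:
{"name": "arm_command", "arguments": {
  "plan": [
    {"dx": 0.38, "dy": 0.06, "dz": 0.2, "wx": -0.31, "wy": 0, "wz": -0.01},
    {"dx": 0.38, "dy": 0.06, "dz": 0.2, "wx": -0.31, "wy": 0, "wz": -0.01},
    {"dx": 0.38, "dy": 0.06, "dz": 0.2, "wx": -0.3, "wy": 0, "wz": -0.01},
    {"dx": 0.55, "dy": 0, "dz": 0, "wx": 0, "wy": 0, "wz": 0},
    {"dx": 0.55, "dy": 0, "dz": 0, "wx": 0, "wy": 0, "wz": 0},
    {"dx": 0.55, "dy": 0, "dz": 0, "wx": 0, "wy": 0, "wz": 0},
    {"dx": 0.55, "dy": 0, "dz": 0, "wx": 0, "wy": 0, "wz": 0},
    {"dx": 0.2, "dy": 0, "dz": 0, "wx": 0, "wy": 0, "wz": 0},
    {"dx": 0, "dy": 0, "dz": 0, "wx": 0, "wy": 0, "wz": 0}
  ]
}}

```text
time_s: 7.33
tcp_pos: [0.6204, -0.2792, 0.0339]
eef_rot: [70.2, 89.9, 145.5]
contact_force: [-0.5, -0.3, 0.2]
gripper_width: 0.0001
```

```bash
python3 - <<'E'
from h import *
look("w4",[]); st(); plan([((.622,-.2838,.024),-195.5,2)])
E
```

```text
7.3333 [ 0.6204 -0.2792  0.0339] yaw 165.32 down [-0.002  0.001 -1.   ] J [ -7.9  28.9  -9.6  -0.1 -51.5  -6.8]
7.3833 [ 0.6203 -0.2792  0.0341] yaw 165.32 down [-0.0017  0.0011 -1.    ] J [ -7.9  28.9  -9.6  -0.1 -51.6  -6.8] F [-0.8  0.2 -0.5] w 0.00027507601529542494
{"dx": 0.25, "dy": -0.07, "dz": -0.1, "wx": 0.09, "wy": 0, "wz": -0.01},
{"dx": 0.26, "dy": -0.07, "dz": -0.1, "wx": 0.09, "wy": 0.01, "wz": -0.01},
max 0.26
```

View pics/w4.png

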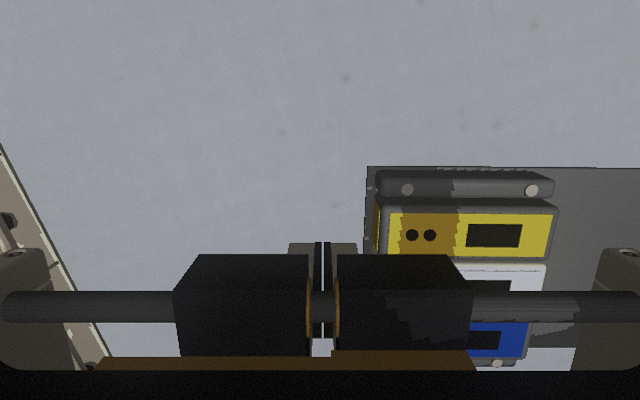

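```bash
python3 - <<'E'
from h import *; import pickle
print(r.tcp_to_tips)
m,f,s,p,d,_=pickle.load(open("w4.pkl","rb"))
R=Ro.from_euler('xyz',s['eef_rot'],degrees=True).as_matrix()
for u,v in [(300,246),(300,252),(345,246),(350,252),(292,246),(318,246),(318,252),(318,270),(329,270),(322,330),(250,262),(250,320),(400,262)]:
    o,dr=ray(m,f,u,v); X=o+dr*d[v,u]; print(u,v,round(float(d[v,u]),4),np.round(R.T@(X-s['tcp_pos'])*1000,1))
for k in [(-9.5),0,9.5]:
    print(proj(m,f,s['tcp_pos']+R@np.array([.011,0,k/1000])))
E
```

```text
0.011
300 246 0.1641 [-32.9 -11.8 -10.7]
300 252 0.1579 [-39.3 -11.4 -10.8]
345 246 0.0 [-182.2   -1.5  -82.4]
350 252 0.1577 [-39.6  11.1 -10.9]
292 246 0.165 [-32.  -15.6 -10.3]
318 246 0.1676 [-29.7  -3.4  -9.2]
318 252 0.1622 [-35.4  -3.4  -8.9]
318 270 0.1461 [-52.3  -3.2  -9. ]
329 270 0.1448 [-53.5   1.4  -9.7]
322 330 0.2576 [33.4 -1.5 88.9]
250 262 0.092 [-99.8 -20.4 -38.2]
250 320 0.0817 [-113.2  -18.3  -30.3]
400 262 0.0916 [-100.1   18.9  -38.4]
[324.56283169 215.26085418]
[324.53083657 230.18566643]
[324.49971465 244.70315788]
```

```bash
python3 - <<'E'
from h import *
m,f=cam("side");s=r.get_state(); p,d=r.capture("side")
R=Ro.from_euler('xyz',s['eef_rot'],degrees=True).as_matrix()
for k in (-.1,-.055,-.03,0,.011): print(k,proj(m,f,s['tcp_pos']+R@np.array([k,0,0])))
u,v=map(int,proj(m,f,s['tcp_pos']))
save("side4",p,(u-70,v-75,140,110),5.5); print(u-70,v-75)
m,f=cam("top"); p,d=r.capture("top"); u,v=map(int,proj(m,f,s['tcp_pos'])); print(u,v)
save("top4",p,(u-60,v-60,120,100),5.5)
E
```

```text
-0.1 [304.73313788 177.44651585]
-0.055 [305.04242972 188.16382745]
-0.03 [305.21064095 193.99253636]
0 [305.40918523 200.87231991]
0.011 [305.48109802 203.36417943]
235 125
352 171
```

View pics/side4.png

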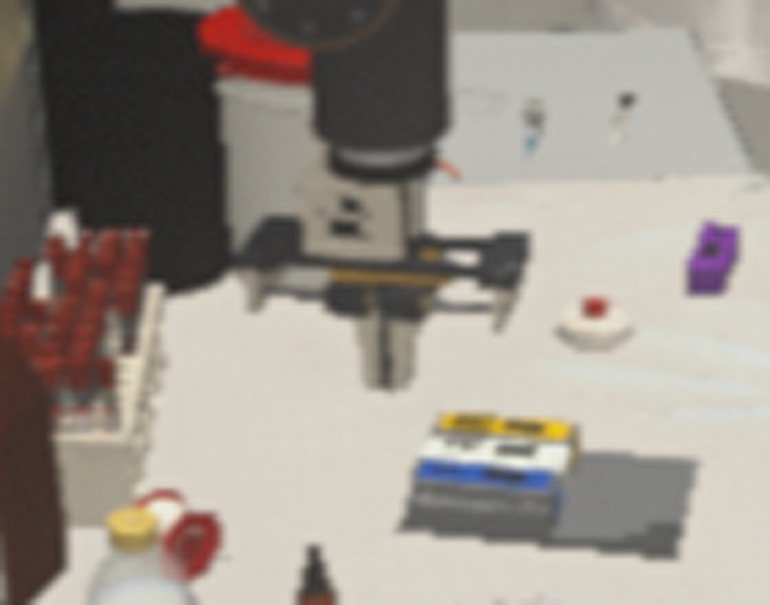

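Emit:
{"name": "arm_command", "arguments": {
  "plan": [
    {"dx": 0.27, "dy": -0.07, "dz": -0.1, "wx": 0.09, "wy": 0, "wz": -0.01},
    {"dx": 0.27, "dy": -0.07, "dz": -0.1, "wx": 0.09, "wy": 0.01, "wz": -0.01},
    {"dx": 0, "dy": 0.5, "dz": 0, "wx": 0, "wy": 0, "wz": 0},
    {"dx": 0, "dy": 0.5, "dz": 0, "wx": 0, "wy": 0, "wz": 0},
    {"dx": 0, "dy": 0, "dz": 0, "wx": 0, "wy": 0, "wz": 0}
  ]
}}

```text
time_s: 7.9
tcp_pos: [0.604, -0.2799, 0.0255]
eef_rot: [-91.3, 89.7, -16.9]
contact_force: [-0.5, 0.7, 0.1]
gripper_width: 0.0005
```

```bash
python3 - <<'E'
from h import *
m,f,s,p,d,_=look("w5",[]); st()
yaw=np.radians(-15.5); ex=np.array([np.cos(yaw),np.sin(yaw)]); ey=np.array([-ex[1],ex[0]]); O=np.array([.5125,-.2166])
w=s['tcp_pos'][:2]-O; print("mag",w@ex,w@ey)
save("w5c",p,(260,130,380,270),2)
E
```

```text
7.9 [ 0.604  -0.2799  0.0255] yaw 164.35 down [ 0.006 -0.002 -1.   ] J [ -8.1  28.1 -12.6   0.1 -49.   -7.6]
7.95 [ 0.6048 -0.2801  0.0258] yaw 164.37 down [ 0.0064 -0.0021 -1.    ] J [ -8.1  28.1 -12.5   0.1 -49.   -7.6] F [-0.1 -0.9  0.7] w 0.0005130287188428515
mag 0.10504758628372388 -0.0365230842968254
```

View pics/w5c.png

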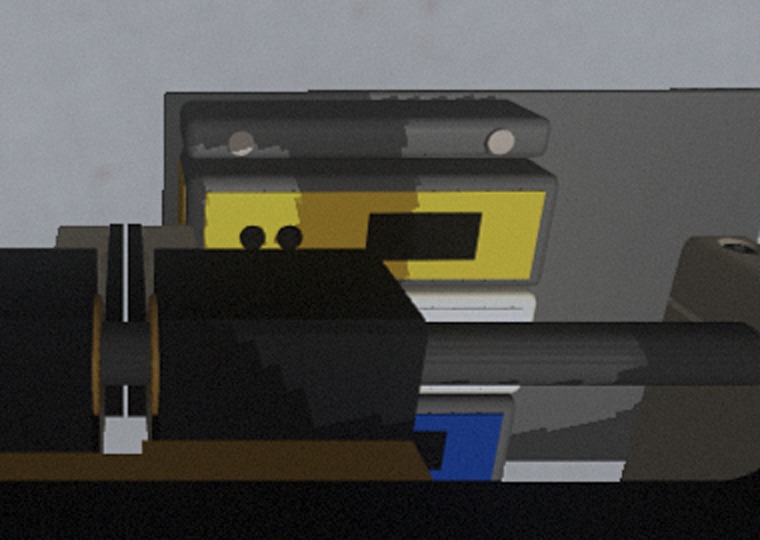

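Emit:
{"name": "arm_command", "arguments": {
  "plan": [
    {"dx": 0, "dy": 0.4, "dz": -0.03, "wx": 0, "wy": 0, "wz": -0.05},
    {"dx": 0, "dy": 0.4, "dz": -0.03, "wx": 0, "wy": 0, "wz": -0.05},
    {"dx": 0, "dy": 0, "dz": 0, "wx": 0, "wy": 0, "wz": 0}
  ]
}}

```text
time_s: 8.2
tcp_pos: [0.5888, -0.277, 0.0266]
eef_rot: [-91.4, 89.0, -17.0]
contact_force: [0.5, 0.7, -1.2]
gripper_width: 0.0003
```

```bash
python3 - <<'E'
from h import *
m,f,s,p,d,_=look("w6",[]); st()
yaw=np.radians(-15.5); ex=np.array([np.cos(yaw),np.sin(yaw)]); ey=np.array([-ex[1],ex[0]]); O=np.array([.5125,-.2166])
w=s['tcp_pos'][:2]-O; print("mag",w@ex,w@ey)
save("w6c",p,(260,130,380,270),2)
E
```

```text
8.2 [ 0.5888 -0.277   0.0266] yaw 164.39 down [ 0.016 -0.005 -1.   ] J [ -7.9  26.5 -15.3   0.2 -47.3  -7.8]
8.25 [ 0.5897 -0.2772  0.0268] yaw 164.41 down [ 0.0167 -0.0052 -0.9998] J [ -7.9  26.6 -15.2   0.2 -47.3  -7.8] F [ 0.9  0.2 -0.4] w 0.0005699742388831271
mag 0.08966301795467745 -0.037770079746423865
```

View pics/w6c.png

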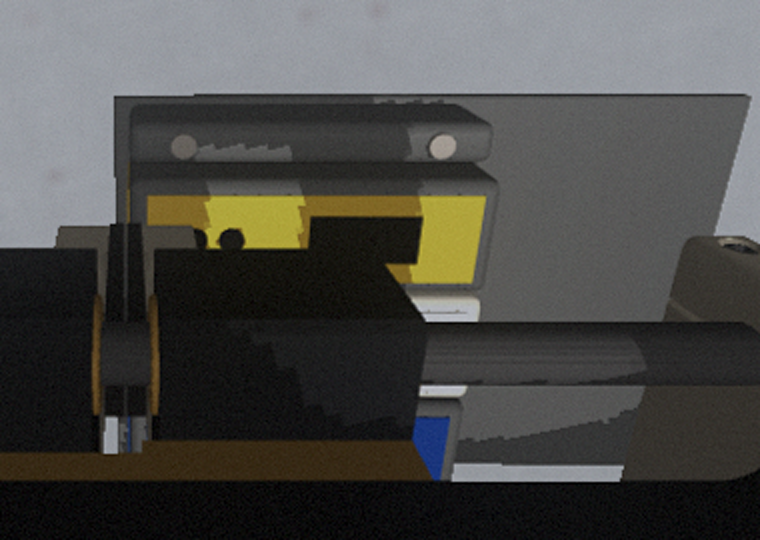

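```bash
python3 - <<'E'
from h import *
plan([((.6235,-.2842,.026),-195.5,4),((.6235,-.2842,-.008),-195.5,4)])
E
```

```text
{"dx": 0.02, "dy": -0.43, "dz": 0.03, "wx": 0, "wy": 0, "wz": 0.05},
{"dx": 0.02, "dy": -0.43, "dz": 0.03, "wx": -0.01, "wy": 0, "wz": 0.06},
{"dx": 0.01, "dy": -0.43, "dz": 0.03, "wx": 0, "wy": 0, "wz": 0.05},
{"dx": 0.01, "dy": -0.43, "dz": 0.03, "wx": -0.01, "wy": -0.01, "wz": 0.06},
{"dx": 0.42, "dy": 0, "dz": 0, "wx": 0, "wy": 0, "wz": 0},
{"dx": 0.43, "dy": 0, "dz": 0, "wx": 0, "wy": 0, "wz": 0},
{"dx": 0.42, "dy": 0, "dz": 0, "wx": 0, "wy": 0, "wz": 0},
{"dx": 0.43, "dy": 0, "dz": 0, "wx": 0, "wy": 0, "wz": 0},
max 0.43
```

Emit:
{"name": "arm_command", "arguments": {
  "plan": [
    {"dx": 0.02, "dy": -0.43, "dz": 0.03, "wx": 0, "wy": 0, "wz": 0.05},
    {"dx": 0.02, "dy": -0.43, "dz": 0.03, "wx": -0.01, "wy": 0, "wz": 0.06},
    {"dx": 0.01, "dy": -0.43, "dz": 0.03, "wx": 0, "wy": 0, "wz": 0.05},
    {"dx": 0.01, "dy": -0.43, "dz": 0.03, "wx": -0.01, "wy": 0, "wz": 0.06},
    {"dx": 0, "dy": 0, "dz": 0, "wx": 0, "wy": 0, "wz": 0},
    {"dx": 0.4, "dy": 0, "dz": 0, "wx": 0, "wy": 0, "wz": 0},
    {"dx": 0.4, "dy": 0, "dz": 0, "wx": 0, "wy": 0, "wz": 0},
    {"dx": 0.4, "dy": 0, "dz": 0, "wx": 0, "wy": 0, "wz": 0},
    {"dx": 0.2, "dy": 0, "dz": 0, "wx": 0, "wy": 0, "wz": 0},
    {"dx": 0, "dy": 0, "dz": 0, "wx": 0, "wy": 0, "wz": 0}
  ]
}}

```text
time_s: 9.08
tcp_pos: [0.6305, -0.2855, -0.0055]
eef_rot: [159.8, 89.9, -125.6]
contact_force: [-1.0, 0.3, -0.8]
gripper_width: 0.0008
```

```bash
python3 - <<'E'
from h import *
m,f=cam("side"); s=st(); p,d=r.capture("side")
R=Ro.from_euler('xyz',s['eef_rot'],degrees=True).as_matrix()
for k in (-.03,-.024,0,.011): print(k,proj(m,f,s['tcp_pos']+R@np.array([k,0,0])))
u,v=map(int,proj(m,f,s['tcp_pos'])); print(u-50,v-60)
save("side7",p,(u-50,v-60,100,80),7)
m,f,s,p,d,_=look("w7",[])
yaw=np.radians(-15.5); ex=np.array([np.cos(yaw),np.sin(yaw)]); ey=np.array([-ex[1],ex[0]]); O=np.array([.5125,-.2166])
w=s['tcp_pos'][:2]-O; print("mag",w@ex,w@ey)
E
```

```text
9.0833 [ 0.6305 -0.2855 -0.0055] yaw 164.59 down [-7.e-04 -1.e-03 -1.e+00] J [ -8.2  32.3  -9.9   0.1 -47.9  -7.2] F [-1.   0.3 -0.8] w 0.0007504173604415527
-0.03 [302.82320267 202.3701159 ]
-0.024 [302.86524514 203.71885808]
0 [303.03192788 209.06611821]
0.011 [303.10753851 211.49174227]
253 149
9.1333 [ 0.6304 -0.2855 -0.0052] yaw 164.58 down [-0.001 -0.001 -1.   ] J [ -8.2  32.3  -9.9   0.1 -47.9  -7.2]
mag 0.13205000406541176 -0.0349107704209866
```

View pics/side7.png

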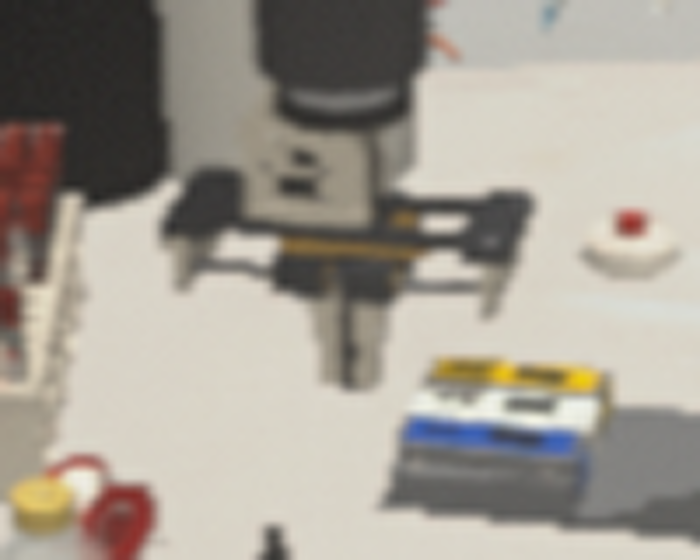

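View pics/w7.png

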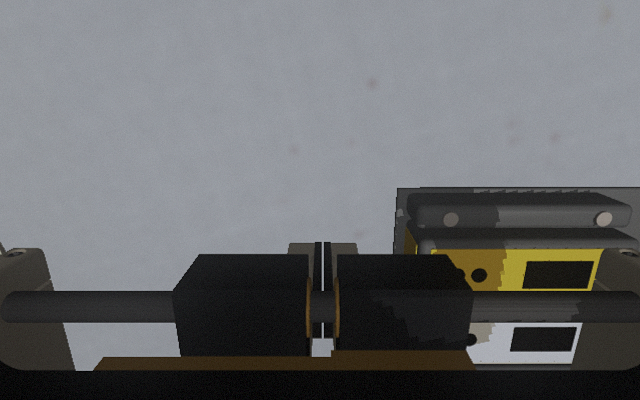

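Emit:
{"name": "arm_command", "arguments": {
  "plan": [
    {"dx": 0.12, "dy": 0.38, "dz": 0, "wx": 0, "wy": 0, "wz": 0},
    {"dx": 0.12, "dy": 0.38, "dz": 0, "wx": 0, "wy": 0, "wz": 0},
    {"dx": 0, "dy": 0.38, "dz": 0, "wx": 0, "wy": 0, "wz": 0},
    {"dx": 0, "dy": 0.38, "dz": 0, "wx": 0, "wy": 0, "wz": 0},
    {"dx": 0, "dy": 0.38, "dz": 0, "wx": 0, "wy": 0, "wz": 0},
    {"dx": 0, "dy": 0.38, "dz": 0, "wx": 0, "wy": 0, "wz": 0},
    {"dx": 0, "dy": 0.2, "dz": 0, "wx": 0, "wy": 0, "wz": 0}
  ]
}}

```text
time_s: 9.77
tcp_pos: [0.5791, -0.2714, -0.0078]
eef_rot: [-102.6, 89.8, -28.0]
contact_force: [0.9, 0.9, 0.3]
gripper_width: 0.0005
```

```bash
cat >> h.py <<'E'
def mag(s):
    yaw=np.radians(-15.5); ex=np.array([np.cos(yaw),np.sin(yaw)]); ey=np.array([-ex[1],ex[0]]); O=np.array([.5125,-.2166])
    w=s['tcp_pos'][:2]-O; print("mag",w@ex,w@ey)
E
python3 - <<'E'
from h import *
mag(st())
m,f,s,p,d,_=look("w8",[])
E
```

```text
9.7667 [ 0.5791 -0.2714 -0.0078] yaw 164.6 down [ 0.0038 -0.002  -1.    ] J [ -7.6  28.4 -17.6   0.1 -43.7  -7.9] F [0.9 0.9 0.3] w 0.00045389377423337985
mag 0.07880534052107728 -0.035027155022637105
9.7667 [ 0.5791 -0.2714 -0.0078] yaw 164.6 down [ 0.004 -0.002 -1.   ] J [ -7.6  28.4 -17.6   0.1 -43.7  -7.9]
```

View pics/w8.png

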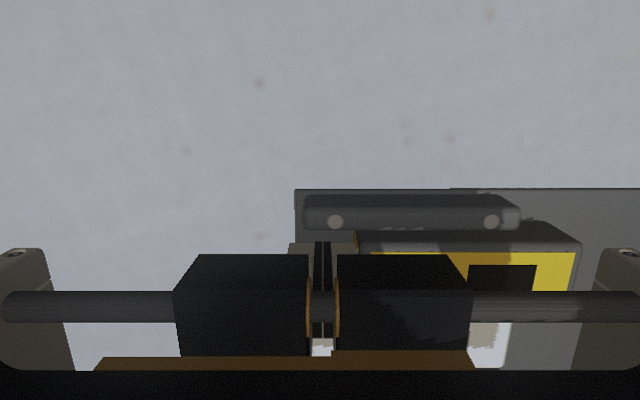

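Emit:
{"name": "arm_command", "arguments": {
  "plan": [
    {"dx": 0, "dy": 0.38, "dz": 0, "wx": 0, "wy": 0, "wz": 0.02},
    {"dx": 0, "dy": 0.38, "dz": 0, "wx": 0, "wy": 0, "wz": 0.02},
    {"dx": 0, "dy": 0.38, "dz": 0, "wx": 0, "wy": 0, "wz": 0},
    {"dx": 0, "dy": 0.38, "dz": 0, "wx": 0, "wy": 0, "wz": 0},
    {"dx": 0, "dy": 0.38, "dz": 0, "wx": 0, "wy": 0, "wz": 0},
    {"dx": 0, "dy": 0.25, "dz": 0, "wx": 0, "wy": 0, "wz": 0},
    {"dx": 0, "dy": 0.1, "dz": 0, "wx": 0, "wy": 0, "wz": 0},
    {"dx": 0, "dy": 0, "dz": 0, "wx": 0, "wy": 0, "wz": 0}
  ]
}}

```text
time_s: 10.48
tcp_pos: [0.5309, -0.2581, -0.007]
eef_rot: [-109.0, 89.9, -34.4]
contact_force: [-0.4, -0.4, -0.9]
gripper_width: 0.0007
```

```bash
python3 - <<'E'
from h import *
s=st();mag(s)
m,f=cam("top"); p,d=r.capture("top"); save("top9",p,(290,150,100,100),6)
E
```

```text
10.4833 [ 0.5309 -0.2581 -0.007 ] yaw 164.62 down [ 0.002  -0.0014 -1.    ] J [ -6.9  24.8 -24.1   0.1 -40.9  -8.5] F [-0.4 -0.4 -0.9] w 0.0006948960293068924
mag 0.02887257130763311 -0.035071938236037985
```

View pics/top9.png

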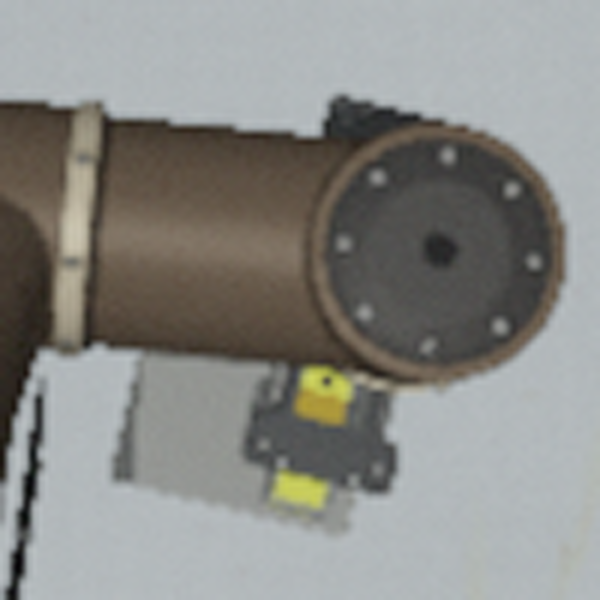

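```bash
python3 - <<'E'
from h import *
plan([((.5345,-.2591,.0),-195.5,1),((.5345,-.2591,.08),-195.5,5)])
E
```

```text
{"dx": -0.35, "dy": -0.17, "dz": 0, "wx": 0.03, "wy": -0.01, "wz": 0.03},
{"dx": -0.8, "dy": 0, "dz": 0, "wx": 0, "wy": 0, "wz": 0},
{"dx": -0.8, "dy": 0, "dz": 0, "wx": 0, "wy": 0, "wz": 0},
{"dx": -0.8, "dy": 0, "dz": 0, "wx": 0, "wy": 0, "wz": 0},
{"dx": -0.8, "dy": 0, "dz": 0, "wx": 0, "wy": 0, "wz": 0},
{"dx": -0.8, "dy": 0, "dz": 0, "wx": 0, "wy": 0, "wz": 0},
max 0.8
```

Emit:
{"name": "arm_command", "arguments": {
  "plan": [
    {"dx": -0.35, "dy": -0.17, "dz": 0, "wx": 0.03, "wy": 0, "wz": 0.03},
    {"dx": -0.8, "dy": 0, "dz": 0, "wx": 0, "wy": 0, "wz": 0},
    {"dx": -0.8, "dy": 0, "dz": 0, "wx": 0, "wy": 0, "wz": 0},
    {"dx": -0.8, "dy": 0, "dz": 0, "wx": 0, "wy": 0, "wz": 0},
    {"dx": -0.8, "dy": 0, "dz": 0, "wx": 0, "wy": 0, "wz": 0},
    {"dx": -0.8, "dy": 0, "dz": 0, "wx": 0, "wy": 0, "wz": 0}
  ]
}}

```text
time_s: 11.03
tcp_pos: [0.5339, -0.2592, 0.0813]
eef_rot: [102.9, 89.4, 177.3]
contact_force: [1.0, -0.2, -0.8]
gripper_width: 0.0004
```

```bash
python3 - <<'E'
from h import *
st();plan([((.4673,-.2409,.10),-105.5,20)])
E
```

```text
11.0333 [ 0.5339 -0.2592  0.0813] yaw 164.43 down [-9.9e-03  5.0e-04 -1.0e+00] J [ -7.   19.3 -18.4   0.1 -52.9  -8.6] F [ 1.  -0.2 -0.8] w 0.0004162323361656022
{"dx": -0.05, "dy": 0.17, "dz": 0, "wx": -0.98, "wy": 0, "wz": -0.01},
{"dx": -0.04, "dy": 0.17, "dz": 0.01, "wx": -0.98, "wy": 0, "wz": -0.01},
{"dx": -0.05, "dy": 0.17, "dz": 0.03, "wx": -0.98, "wy": 0, "wz": -0.01},
{"dx": -0.05, "dy": 0.17, "dz": 0.04, "wx": -0.98, "wy": 0, "wz": 0},
{"dx": -0.04, "dy": 0.17, "dz": 0.05, "wx": -0.98, "wy": 0, "wz": 0},
{"dx": -0.05, "dy": 0.16, "dz": 0.07, "wx": -0.98, "wy": 0, "wz": 0},
{"dx": -0.04, "dy": 0.15, "dz": 0.08, "wx": -0.98, "wy": 0, "wz": -0.01},
{"dx": -0.05, "dy": 0.15, "dz": 0.09, "wx": -0.98, "wy": 0.01, "wz": 0},
{"dx": -0.05, "dy": 0.14, "dz": 0.1, "wx": -0.98, "wy": 0, "wz": -0.01},
{"dx": -0.04, "dy": 0.13, "dz": 0.11, "wx": -0.98, "wy": 0.01, "wz": 0},
{"dx": -0.05, "dy": 0.12, "dz": 0.12, "wx": -0.99, "wy": 0, "wz": -0.01},
{"dx": -0.04, "dy": 0.11, "dz": 0.13, "wx": -0.98, "wy": 0.01, "wz": 0},
{"dx": -0.05, "dy": 0.1, "dz": 0.14, "wx": -0.99, "wy": 0, "wz": -0.01},
{"dx": -0.05, "dy": 0.09, "dz": 0.15, "wx": -0.98, "wy": 0.01, "wz": 0},
{"dx": -0.04, "dy": 0.08, "dz": 0.15, "wx": -0.99, "wy": 0, "wz": -0.01},
{"dx": -0.05, "dy": 0.07, "dz": 0.16, "wx": -0.98, "wy": 0.01, "wz": 0},
{"dx": -0.04, "dy": 0.06, "dz": 0.17, "wx": -0.99, "wy": 0, "wz": -0.01},
{"dx": -0.05, "dy": 0.04, "dz": 0.17, "wx": -0.98, "wy": 0.01, "wz": 0},
{"dx": -0.04, "dy": 0.03, "dz": 0.17, "wx": -0.99, "wy": 0, "wz": -0.01},
{"dx": -0.05, "dy": 0.01, "dz": 0.17, "wx": -0.98, "wy": 0.01, "wz": 0},
max 0.99
```

Emit:
{"name": "arm_command", "arguments": {
  "plan": [
    {"dx": -0.05, "dy": 0.17, "dz": 0, "wx": -0.95, "wy": 0, "wz": -0.01},
    {"dx": -0.04, "dy": 0.17, "dz": 0.01, "wx": -0.95, "wy": 0, "wz": -0.01},
    {"dx": -0.05, "dy": 0.17, "dz": 0.03, "wx": -0.95, "wy": 0, "wz": -0.01},
    {"dx": -0.05, "dy": 0.17, "dz": 0.04, "wx": -0.95, "wy": 0, "wz": 0},
    {"dx": -0.04, "dy": 0.17, "dz": 0.05, "wx": -0.95, "wy": 0, "wz": 0},
    {"dx": -0.05, "dy": 0.16, "dz": 0.07, "wx": -0.95, "wy": 0, "wz": 0},
    {"dx": -0.04, "dy": 0.15, "dz": 0.08, "wx": -0.95, "wy": 0, "wz": -0.01},
    {"dx": -0.05, "dy": 0.15, "dz": 0.09, "wx": -0.95, "wy": 0.01, "wz": 0},
    {"dx": -0.05, "dy": 0.14, "dz": 0.1, "wx": -0.95, "wy": 0, "wz": -0.01},
    {"dx": -0.04, "dy": 0.13, "dz": 0.11, "wx": -0.95, "wy": 0.01, "wz": 0},
    {"dx": -0.05, "dy": 0.12, "dz": 0.12, "wx": -0.95, "wy": 0, "wz": -0.01},
    {"dx": -0.04, "dy": 0.11, "dz": 0.13, "wx": -0.95, "wy": 0.01, "wz": 0},
    {"dx": -0.05, "dy": 0.1, "dz": 0.14, "wx": -0.95, "wy": 0, "wz": -0.01},
    {"dx": -0.05, "dy": 0.09, "dz": 0.15, "wx": -0.95, "wy": 0.01, "wz": 0},
    {"dx": -0.04, "dy": 0.08, "dz": 0.15, "wx": -0.95, "wy": 0, "wz": -0.01},
    {"dx": -0.05, "dy": 0.07, "dz": 0.16, "wx": -0.95, "wy": 0.01, "wz": 0},
    {"dx": -0.04, "dy": 0.06, "dz": 0.17, "wx": -0.95, "wy": 0, "wz": -0.01},
    {"dx": -0.05, "dy": 0.04, "dz": 0.17, "wx": -0.95, "wy": 0.01, "wz": 0},
    {"dx": -0.04, "dy": 0.03, "dz": 0.17, "wx": -0.8, "wy": 0, "wz": -0.01},
    {"dx": 0, "dy": 0, "dz": 0, "wx": 0, "wy": 0, "wz": 0}
  ],
  "fingers": -0.4,
  "force": 25
}}

```text
time_s: 12.7
tcp_pos: [0.4814, -0.246, 0.1169]
eef_rot: [176.2, 89.3, -23.2]
contact_force: [-0.1, -0.0, -0.3]
gripper_width: 0.0611
```

```bash
python3 - <<'E'
from h import *
m,f,s,p,d,o=look("w10",["cartridge_yellow"]); st(); mag(s); print(o)
E
```

```text
12.7 [ 0.4814 -0.246   0.1169] yaw -109.41 down [ 0.012 -0.005 -1.   ] J [ -6.1  11.7 -23.8   0.3 -53.7  76.5]
12.8 [ 0.4819 -0.2461  0.1168] yaw -109.7 down [ 0.0122 -0.0053 -0.9999] J [ -6.1  11.8 -23.8   0.3 -53.7  76.2] F [ 0.2 -0.2 -0.6] w 0.06094285979637367
mag -0.022142665692601187 -0.03665676939967445
{'cartridge_yellow': [(0.63, array([322.4, 202.4]))]}
```

View pics/w10.png

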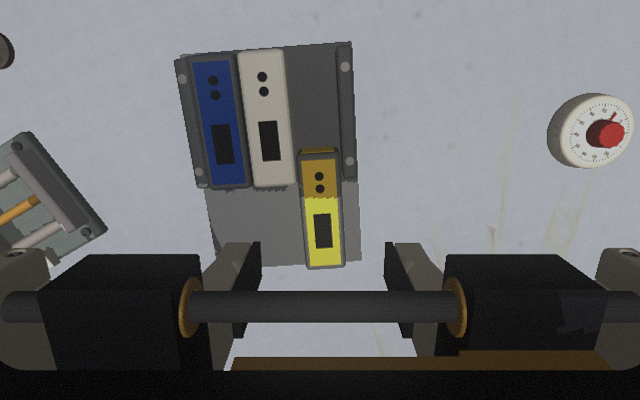

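```bash
python3 - <<'E'
import pickle; from h import *
p=pickle.load(open("w10.pkl","rb"))[3]; save("w10c",p,(280,130,90,150),4)
E
```

```text
(no output)
```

View pics/w10c.png

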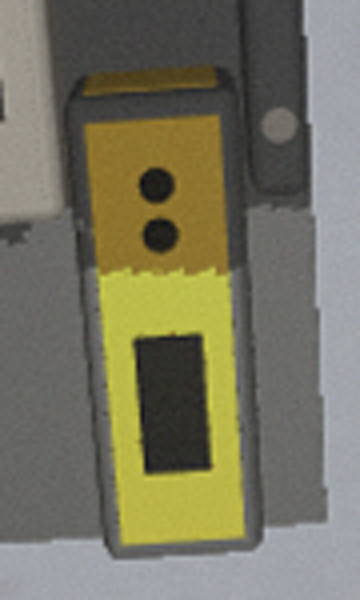

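```bash
python3 - <<'E'
import pickle; from h import *
m,f,s,p,d,o=pickle.load(open("w10.pkl","rb"))
g=lambda x,y: onz(m,f,280+x/4,130+y/4,.034)
Q=[g(85,124),g(218,116),g(243,537),g(122,545)]
c=sum(Q)/4; print(np.round(Q,4),"centre",c)
v=(Q[0]+Q[1]-Q[2]-Q[3])/2; print("len",np.linalg.norm(v),"yaw",np.degrees(np.arctan2(v[1],v[0])),"wid",np.linalg.norm(Q[0]-Q[1]),np.linalg.norm(Q[3]-Q[2]))
yaw=np.radians(-15.5); ex=np.array([np.cos(yaw),np.sin(yaw)]); ey=np.array([-ex[1],ex[0]]); O=np.array([.5125,-.2166])
w=c[:2]-O; print("in mag",w@ex,w@ey)
for (x,y) in [(165,290),(230,230)]:
    u,vv=int(280+x/4),int(130+y/4); oo,dr=ray(m,f,u,vv); print(oo+dr*d[vv,u])
plan([(np.r_[c[:2],.06],np.degrees(np.arctan2(v[1],v[0]))-90,6)])
E
```

```text
[[ 0.5149 -0.2401  0.034 ]
 [ 0.5079 -0.2647  0.034 ]
 [ 0.4211 -0.2407  0.034 ]
 [ 0.4278 -0.216   0.034 ]] centre [ 0.46793989 -0.24035567  0.034     ]
len 0.09017451600501421 yaw -15.464765273950139 wid 0.025614770018634513 0.025590334524540057
in mag -0.03659105382341836 -0.03479986352436109
[ 0.47891635 -0.24345593  0.03496697]
[ 0.48599607 -0.25933008  0.03353557]
{"dx": 0.47, "dy": -0.01, "dz": 0.13, "wx": -0.15, "wy": -0.03, "wz": 0},
{"dx": 0.47, "dy": -0.01, "dz": 0.13, "wx": -0.15, "wy": -0.03, "wz": 0},
{"dx": 0.47, "dy": -0.01, "dz": 0.13, "wx": -0.16, "wy": -0.03, "wz": 0},
{"dx": 0.47, "dy": -0.01, "dz": 0.13, "wx": -0.15, "wy": -0.02, "wz": -0.01},
{"dx": 0.48, "dy": -0.01, "dz": 0.13, "wx": -0.16, "wy": -0.03, "wz": 0},
{"dx": 0.47, "dy": -0.01, "dz": 0.13, "wx": -0.15, "wy": -0.02, "wz": -0.01},
max 0.48
```

Emit:
{"name": "arm_command", "arguments": {
  "plan": [
    {"dx": 0.46, "dy": -0.01, "dz": 0.13, "wx": -0.15, "wy": -0.03, "wz": 0},
    {"dx": 0.46, "dy": -0.01, "dz": 0.13, "wx": -0.15, "wy": -0.03, "wz": 0},
    {"dx": 0.46, "dy": -0.01, "dz": 0.13, "wx": -0.15, "wy": -0.03, "wz": 0},
    {"dx": 0.46, "dy": -0.01, "dz": 0.13, "wx": -0.15, "wy": -0.02, "wz": -0.01},
    {"dx": 0.46, "dy": -0.01, "dz": 0.13, "wx": -0.15, "wy": -0.03, "wz": 0},
    {"dx": 0.46, "dy": -0.01, "dz": 0.1, "wx": -0.1, "wy": -0.02, "wz": -0.01},
    {"dx": 0, "dy": 0, "dz": 0, "wx": 0, "wy": 0, "wz": 0}
  ]
}}

```text
time_s: 13.38
tcp_pos: [0.4666, -0.2398, 0.0544]
eef_rot: [-4.2, 89.8, 160.0]
contact_force: [-0.6, -0.2, -0.1]
gripper_width: 0.0616
```

```bash
python3 - <<'E'
from h import *
st(); plan([((.4679,-.2404,.02),-105.5,3),((.4679,-.2404,-.009),-105.5,3)])
E
```

```text
13.3833 [ 0.4666 -0.2398  0.0544] yaw -105.78 down [-0.0035  0.0013 -1.    ] J [ -5.8  15.2 -29.   -0.1 -46.1  80.1] F [-0.6 -0.2 -0.1] w 0.061553498569135855
{"dx": 0.57, "dy": 0, "dz": -0.03, "wx": -0.02, "wy": 0.02, "wz": 0},
{"dx": 0.57, "dy": 0, "dz": -0.02, "wx": -0.02, "wy": 0.01, "wz": 0},
{"dx": 0.58, "dy": 0.01, "dz": -0.03, "wx": -0.02, "wy": 0.02, "wz": 0},
{"dx": 0.48, "dy": 0, "dz": 0, "wx": 0, "wy": 0, "wz": 0},
{"dx": 0.48, "dy": 0, "dz": 0, "wx": 0, "wy": 0, "wz": 0},
{"dx": 0.49, "dy": 0, "dz": 0, "wx": 0, "wy": 0, "wz": 0},
max 0.58
```

Emit:
{"name": "arm_command", "arguments": {
  "plan": [
    {"dx": 0.55, "dy": 0, "dz": -0.03, "wx": -0.02, "wy": 0.02, "wz": 0},
    {"dx": 0.55, "dy": 0, "dz": -0.02, "wx": -0.02, "wy": 0.01, "wz": 0},
    {"dx": 0.55, "dy": 0, "dz": -0.03, "wx": -0.02, "wy": 0.02, "wz": 0},
    {"dx": 0.5, "dy": 0, "dz": 0, "wx": 0, "wy": 0, "wz": 0},
    {"dx": 0.45, "dy": 0, "dz": 0, "wx": 0, "wy": 0, "wz": 0},
    {"dx": 0.25, "dy": 0, "dz": 0, "wx": 0, "wy": 0, "wz": 0},
    {"dx": 0, "dy": 0, "dz": 0, "wx": 0, "wy": 0, "wz": 0}
  ]
}}

```text
time_s: 13.97
tcp_pos: [0.4682, -0.2405, -0.0066]
eef_rot: [40.8, 89.9, -154.6]
contact_force: [-0.8, -0.0, 0.3]
gripper_width: 0.0614
```

```bash
python3 - <<'E'
from h import *
mag(st()); m,f=cam("side"); p,d=r.capture("side"); save("side11",p,(270,160,120,90),6)
E
```

```text
13.9667 [ 0.4682 -0.2405 -0.0066] yaw -105.46 down [-9.e-04 -4.e-04 -1.e+00] J [ -5.8  20.2 -32.3   0.  -37.5  80.3] F [-0.8 -0.   0.3] w 0.061427102825426814
mag -0.0363303467997391 -0.03489213859934811
```

View pics/side11.png

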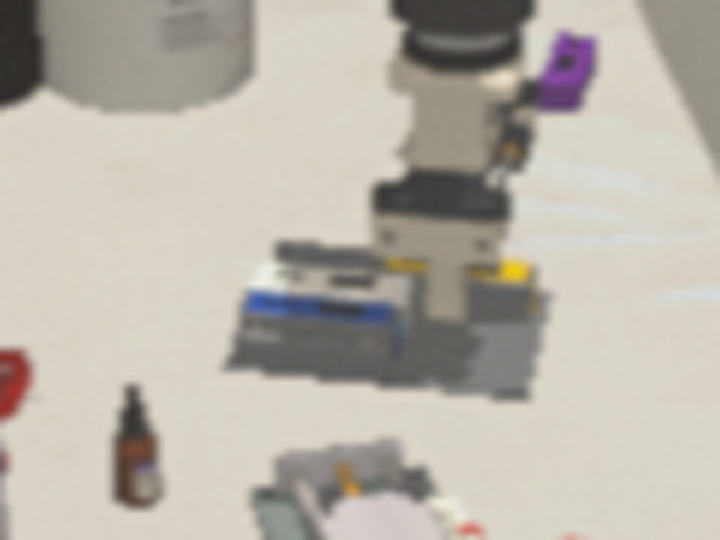

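Emit:
{"name": "arm_command", "arguments": {
  "plan": [
    {"dx": 0, "dy": 0, "dz": 0, "wx": 0, "wy": 0, "wz": 0},
    {"dx": 0, "dy": 0, "dz": 0, "wx": 0, "wy": 0, "wz": 0},
    {"dx": 0, "dy": 0, "dz": 0, "wx": 0, "wy": 0, "wz": 0},
    {"dx": 0, "dy": 0, "dz": 0, "wx": 0, "wy": 0, "wz": 0},
    {"dx": 0, "dy": 0, "dz": 0, "wx": 0, "wy": 0, "wz": 0},
    {"dx": 0, "dy": 0, "dz": 0, "wx": 0, "wy": 0, "wz": 0},
    {"dx": 0, "dy": 0, "dz": 0, "wx": 0, "wy": 0, "wz": 0}
  ],
  "fingers": 1,
  "force": 25
}}

```text
time_s: 14.6
tcp_pos: [0.4701, -0.2409, -0.0038]
eef_rot: [176.1, 89.8, -19.3]
contact_force: [0.1, -0.1, -0.8]
gripper_width: 0.034
```

```bash
python3 - <<'E'
from h import *
st(); plan([((.4701,-.2409,.04),-105.5,3),((.4701,-.2409,.10),-105.5,4)])
E
```

```text
14.6 [ 0.4701 -0.2409 -0.0038] yaw -105.44 down [ 0.0034 -0.0012 -1.    ] J [ -5.8  20.  -32.1   0.1 -37.7  80.3] F [ 0.1 -0.1 -0.8] w 0.034007111463840826
{"dx": -0.73, "dy": 0, "dz": 0, "wx": 0, "wy": -0.02, "wz": 0},
{"dx": -0.73, "dy": 0, "dz": 0, "wx": 0.01, "wy": -0.01, "wz": 0},
{"dx": -0.73, "dy": 0, "dz": 0, "wx": 0, "wy": -0.02, "wz": 0},
{"dx": -0.75, "dy": 0, "dz": 0, "wx": 0, "wy": 0, "wz": 0},
{"dx": -0.75, "dy": 0, "dz": 0, "wx": 0, "wy": 0, "wz": 0},
{"dx": -0.75, "dy": 0, "dz": 0, "wx": 0, "wy": 0, "wz": 0},
{"dx": -0.75, "dy": 0, "dz": 0, "wx": 0, "wy": 0, "wz": 0},
max 0.75
```

Emit:
{"name": "arm_command", "arguments": {
  "plan": [
    {"dx": -0.4, "dy": 0, "dz": 0, "wx": 0, "wy": -0.02, "wz": 0},
    {"dx": -0.7, "dy": 0, "dz": 0, "wx": 0, "wy": -0.02, "wz": 0},
    {"dx": -0.75, "dy": 0, "dz": 0, "wx": 0, "wy": -0.01, "wz": 0},
    {"dx": -0.75, "dy": 0, "dz": 0, "wx": 0, "wy": 0, "wz": 0},
    {"dx": -0.75, "dy": 0, "dz": 0, "wx": 0, "wy": 0, "wz": 0},
    {"dx": -0.75, "dy": 0, "dz": 0, "wx": 0, "wy": 0, "wz": 0},
    {"dx": -0.75, "dy": 0, "dz": 0, "wx": 0, "wy": 0, "wz": 0},
    {"dx": 0, "dy": 0, "dz": 0, "wx": 0, "wy": 0, "wz": 0}
  ]
}}

```text
time_s: 15.27
tcp_pos: [0.4682, -0.2407, 0.1]
eef_rot: [10.4, 89.7, 175.0]
contact_force: [0.9, -0.6, -1.2]
gripper_width: 0.0335
```

```bash
python3 - <<'E'
from h import *
m,f,s,p,d,o=look("w12",[]); print(s['gripper_width'],s['contact_force'])
c=np.array([.5374,.0821]); 
plan([((.535,.072,.11),-170.5,20)])
E
```

```text
15.2667 [ 0.4682 -0.2407  0.1   ] yaw -105.45 down [-0.005  0.    -1.   ] J [ -5.8  12.1 -25.8   0.  -52.4  80.4]
0.03352999431884993 [ 0.86683507 -0.57162666 -1.2139427 ]
{"dx": -0.03, "dy": -0.8, "dz": 0.05, "wx": 0.71, "wy": 0, "wz": 0},
{"dx": -0.03, "dy": -0.79, "dz": 0.09, "wx": 0.71, "wy": 0, "wz": 0},
{"dx": -0.03, "dy": -0.79, "dz": 0.14, "wx": 0.71, "wy": 0, "wz": 0},
{"dx": -0.03, "dy": -0.78, "dz": 0.18, "wx": 0.71, "wy": 0, "wz": 0},
{"dx": -0.03, "dy": -0.77, "dz": 0.22, "wx": 0.71, "wy": 0, "wz": 0},
{"dx": -0.03, "dy": -0.75, "dz": 0.27, "wx": 0.71, "wy": 0, "wz": 0},
{"dx": -0.03, "dy": -0.74, "dz": 0.31, "wx": 0.71, "wy": 0, "wz": 0},
{"dx": -0.03, "dy": -0.72, "dz": 0.35, "wx": 0.71, "wy": 0, "wz": 0},
{"dx": -0.03, "dy": -0.7, "dz": 0.39, "wx": 0.71, "wy": 0, "wz": 0},
{"dx": -0.03, "dy": -0.67, "dz": 0.43, "wx": 0.71, "wy": 0, "wz": -0.01},
{"dx": -0.03, "dy": -0.65, "dz": 0.47, "wx": 0.71, "wy": 0, "wz": 0},
{"dx": -0.03, "dy": -0.62, "dz": 0.5, "wx": 0.71, "wy": 0, "wz": -0.01},
{"dx": -0.02, "dy": -0.59, "dz": 0.54, "wx": 0.71, "wy": 0.01, "wz": -0.01},
{"dx": -0.03, "dy": -0.56, "dz": 0.57, "wx": 0.71, "wy": 0.01, "wz": 0},
{"dx": -0.03, "dy": -0.52, "dz": 0.6, "wx": 0.71, "wy": 0, "wz": 0},
{"dx": -0.02, "dy": -0.49, "dz": 0.63, "wx": 0.71, "wy": 0, "wz": -0.01},
{"dx": -0.02, "dy": -0.45, "dz": 0.66, "wx": 0.71, "wy": 0.01, "wz": -0.01},
{"dx": -0.03, "dy": -0.42, "dz": 0.68, "wx": 0.71, "wy": 0.01, "wz": 0},
{"dx": -0.03, "dy": -0.37, "dz": 0.7, "wx": 0.7, "wy": 0, "wz": 0},
{"dx": -0.02, "dy": -0.34, "dz": 0.73, "wx": 0.71, "wy": 0, "wz": -0.01},
max 0.8
```

View pics/w12.png

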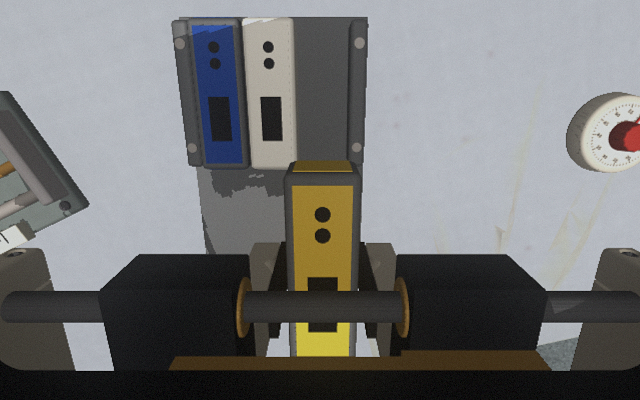

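```bash
python3 - <<'E'
import pickle; from h import *
m,f,s,p,d,o=pickle.load(open("w12.pkl","rb"))
R=Ro.from_euler('xyz',s['eef_rot'],degrees=True).as_matrix()
for u,v in [(300,190),(322,190),(322,187),(322,200),(345,190),(340,230),(322,225),(305,230),(322,168)]:
    oo,dr=ray(m,f,u,v); X=oo+dr*d[v,u]; print(u,v,np.round(R.T@(X-s['tcp_pos'])*1000,1), p[v,u])
E
```

```text
300 190 [-38.  -10.1 -41.4] [159 128  50]
322 190 [-37.5  -0.6 -41.3] [156 127  50]
322 187 [-39.2  -0.6 -43.1] [158 126  49]
322 200 [-38.2  -0.6 -37. ] [157 128  50]
345 190 [-39.4   9.2 -41.9] [159 133  56]
340 230 [-39.4   7.3 -23.4] [155 127  47]
322 225 [-39.9  -0.6 -26.1] [157 128  50]
305 230 [-38.7  -8.2 -23.2] [155 128  48]
322 168 [-28.9  -0.6 -49. ] [86 72 33]
```

Emit:
{"name": "arm_command", "arguments": {
  "plan": [
    {"dx": -0.03, "dy": -0.4, "dz": 0.03, "wx": 0.4, "wy": 0, "wz": 0},
    {"dx": -0.03, "dy": -0.79, "dz": 0.09, "wx": 0.7, "wy": 0, "wz": 0},
    {"dx": -0.03, "dy": -0.79, "dz": 0.14, "wx": 0.7, "wy": 0, "wz": 0},
    {"dx": -0.03, "dy": -0.78, "dz": 0.18, "wx": 0.7, "wy": 0, "wz": 0},
    {"dx": -0.03, "dy": -0.77, "dz": 0.22, "wx": 0.7, "wy": 0, "wz": 0},
    {"dx": -0.03, "dy": -0.75, "dz": 0.27, "wx": 0.7, "wy": 0, "wz": 0},
    {"dx": -0.03, "dy": -0.74, "dz": 0.31, "wx": 0.7, "wy": 0, "wz": 0},
    {"dx": -0.03, "dy": -0.72, "dz": 0.35, "wx": 0.7, "wy": 0, "wz": 0},
    {"dx": -0.03, "dy": -0.7, "dz": 0.39, "wx": 0.7, "wy": 0, "wz": 0},
    {"dx": -0.03, "dy": -0.67, "dz": 0.43, "wx": 0.7, "wy": 0, "wz": 0},
    {"dx": -0.03, "dy": -0.65, "dz": 0.47, "wx": 0.7, "wy": 0, "wz": 0},
    {"dx": -0.03, "dy": -0.62, "dz": 0.5, "wx": 0.7, "wy": 0, "wz": 0},
    {"dx": -0.02, "dy": -0.59, "dz": 0.54, "wx": 0.7, "wy": 0, "wz": 0},
    {"dx": -0.03, "dy": -0.56, "dz": 0.57, "wx": 0.7, "wy": 0, "wz": 0},
    {"dx": -0.03, "dy": -0.52, "dz": 0.6, "wx": 0.7, "wy": 0, "wz": 0},
    {"dx": -0.02, "dy": -0.4, "dz": 0.5, "wx": 0.6, "wy": 0, "wz": 0},
    {"dx": 0, "dy": 0, "dz": 0, "wx": 0, "wy": 0, "wz": 0}
  ]
}}

```text
time_s: 16.73
tcp_pos: [0.5074, 0.0097, 0.0947]
eef_rot: [64.3, 88.4, 176.5]
contact_force: [-0.2, -0.9, -1.0]
gripper_width: 0.0338
```

```bash
python3 - <<'E'
from h import *
m,f,s,p,d,o=look("w13",[]); print(s['gripper_width'],s['contact_force'])
plan([((.537,.0815,.10),-170.5,5)])
E
```

```text
16.7333 [0.5074 0.0097 0.0947] yaw -157.88 down [-0.028  0.002 -1.   ] J [ 22.7  11.6 -26.9  -0.9 -52.9  -0. ]
0.03383521814727942 [-0.19507003 -0.92640586 -0.99106247]
{"dx": -0.06, "dy": -0.55, "dz": 0.56, "wx": 0.56, "wy": 0.02, "wz": -0.07},
{"dx": -0.06, "dy": -0.53, "dz": 0.58, "wx": 0.56, "wy": 0.02, "wz": -0.07},
{"dx": -0.06, "dy": -0.5, "dz": 0.6, "wx": 0.55, "wy": 0.03, "wz": -0.07},
{"dx": -0.06, "dy": -0.48, "dz": 0.63, "wx": 0.56, "wy": 0.02, "wz": -0.07},
{"dx": -0.05, "dy": -0.45, "dz": 0.65, "wx": 0.55, "wy": 0.03, "wz": -0.06},
max 0.65
```

View pics/w13.png

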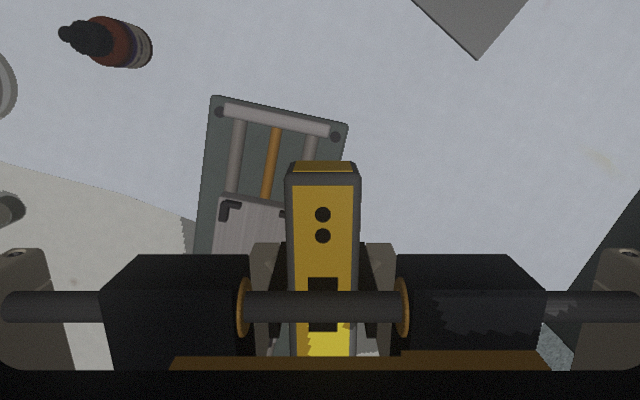

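Emit:
{"name": "arm_command", "arguments": {
  "plan": [
    {"dx": -0.06, "dy": -0.53, "dz": 0.54, "wx": 0.55, "wy": 0.02, "wz": -0.07},
    {"dx": -0.06, "dy": -0.52, "dz": 0.56, "wx": 0.55, "wy": 0.02, "wz": -0.07},
    {"dx": -0.06, "dy": -0.5, "dz": 0.6, "wx": 0.55, "wy": 0.03, "wz": -0.07},
    {"dx": -0.06, "dy": -0.48, "dz": 0.6, "wx": 0.5, "wy": 0.02, "wz": -0.07},
    {"dx": -0.05, "dy": -0.4, "dz": 0.5, "wx": 0.4, "wy": 0.03, "wz": -0.06},
    {"dx": 0, "dy": 0, "dz": 0, "wx": 0, "wy": 0, "wz": 0},
    {"dx": 0, "dy": 0, "dz": 0, "wx": 0, "wy": 0, "wz": 0}
  ]
}}

```text
time_s: 17.37
tcp_pos: [0.5326, 0.0745, 0.0953]
eef_rot: [100.9, 89.5, -158.7]
contact_force: [0.1, 0.1, -1.6]
gripper_width: 0.0337
```

```bash
python3 - <<'E'
from h import *
m,f,s,p,d,o=look("w14",[])
plan([((.5372,.0815,.062),-170.5,4)])
E
```

```text
17.3667 [0.5326 0.0745 0.0953] yaw -169.6 down [-0.008 -0.003 -1.   ] J [ 28.8  13.6 -24.5  -0.1 -52.4 -18.4]
{"dx": 0.42, "dy": -0.08, "dz": 0.08, "wx": 0.05, "wy": -0.01, "wz": -0.03},
{"dx": 0.41, "dy": -0.07, "dz": 0.08, "wx": 0.05, "wy": 0, "wz": -0.03},
{"dx": 0.42, "dy": -0.07, "dz": 0.08, "wx": 0.05, "wy": -0.01, "wz": -0.02},
{"dx": 0.41, "dy": -0.07, "dz": 0.07, "wx": 0.04, "wy": 0, "wz": -0.03},
max 0.42
```

View pics/w14.png

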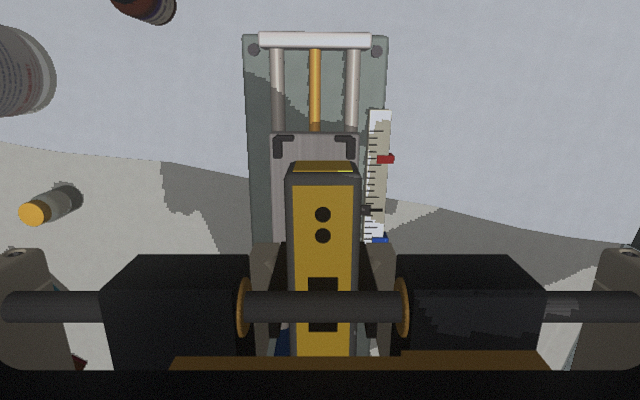

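```bash
python3 - <<'E'
import pickle; from h import *
m,f,s,p,d,o=pickle.load(open("w14.pkl","rb")); save("w14c",p,(240,25,170,230),2.6)
g=lambda u,v,z: onz(m,f,u,v,z)
a,b=g(273,136,.047),g(356,136,.047); print(a,b,(a+b)/2,np.linalg.norm(a-b),np.degrees(np.arctan2(*(a-b)[[1,0]])))
y=np.radians(9.5); ey=np.array([-np.sin(y),np.cos(y)]); ex=np.array([np.cos(y),np.sin(y)])
c=np.array([.5374,.0821]); w=(a+b)[:2]/2-c; print("rel cradle", w@ex,w@ey)
E
```

```text
[0.57458786 0.02992938 0.047     ] [0.52121078 0.02019881 0.047     ] [0.54789932 0.02506409 0.047     ] 0.05425677040931077 10.331491775318232
rel cradle 0.0009416892948334569 -0.05798658116114213
```

View pics/w14c.png

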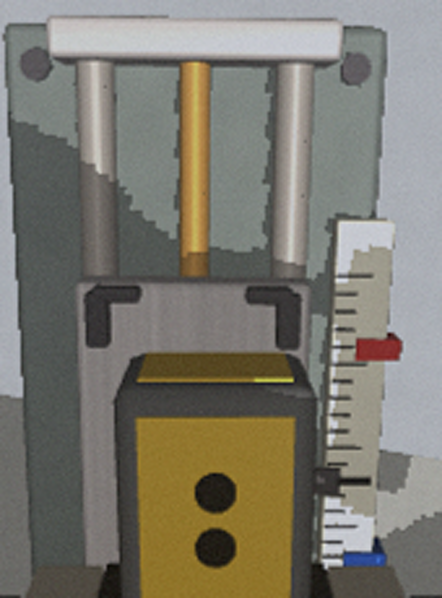

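Emit:
{"name": "arm_command", "arguments": {
  "plan": [
    {"dx": 0.4, "dy": -0.09, "dz": 0.08, "wx": 0.04, "wy": 0, "wz": -0.03},
    {"dx": 0.4, "dy": -0.08, "dz": 0.08, "wx": 0.04, "wy": 0, "wz": -0.03},
    {"dx": 0.4, "dy": -0.08, "dz": 0.08, "wx": 0.04, "wy": 0, "wz": -0.02},
    {"dx": 0.4, "dy": -0.07, "dz": 0.07, "wx": 0.04, "wy": 0, "wz": -0.02},
    {"dx": 0, "dy": 0, "dz": 0, "wx": 0, "wy": 0, "wz": 0}
  ]
}}

```text
time_s: 17.83
tcp_pos: [0.5364, 0.079, 0.0591]
eef_rot: [135.3, 89.9, -125.2]
contact_force: [-1.0, 0.2, 0.3]
gripper_width: 0.0336
```

```bash
python3 - <<'E'
from h import *
m,f,s,p,d,o=look("w15",[]); save("w15c",p,(200,100,240,170),3)
R=Ro.from_euler('xyz',s['eef_rot'],degrees=True).as_matrix()
for u,v in [(322,190),(322,210)]:
    oo,dr=ray(m,f,u,v); X=oo+dr*d[v,u]; print(np.round(R.T@(X-s['tcp_pos'])*1000,1),X)
plan([((.538,.0812,.036),-170.3,3)])
E
```

```text
17.8333 [0.5364 0.079  0.0591] yaw -170.43 down [-0.001 -0.002 -1.   ] J [ 29.1  16.2 -26.7   0.1 -47.2 -19.6]
[-38.5  -1.6 -40.3] [0.54474022 0.0396091  0.09765451]
[-39.4  -1.6 -31.6] [0.54328914 0.04823795 0.09856571]
{"dx": 0.39, "dy": -0.03, "dz": 0.03, "wx": -0.01, "wy": -0.01, "wz": -0.01},
{"dx": 0.4, "dy": -0.03, "dz": 0.03, "wx": -0.01, "wy": -0.01, "wz": 0},
{"dx": 0.39, "dy": -0.03, "dz": 0.04, "wx": 0, "wy": 0, "wz": -0.01},
max 0.4
```

View pics/w15c.png

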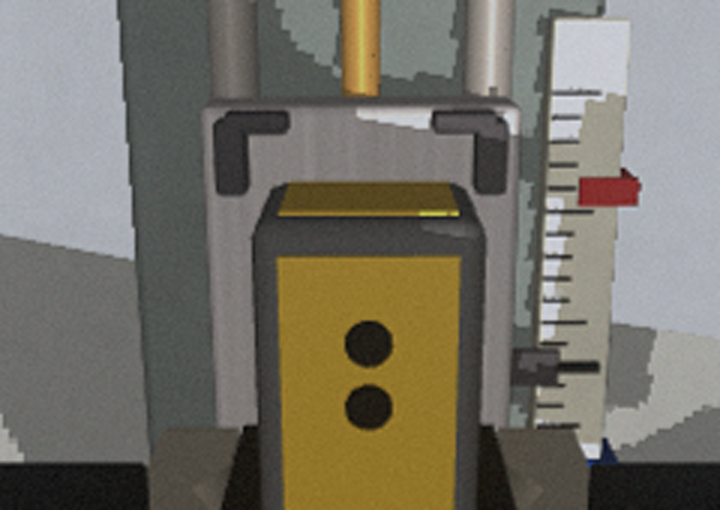

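Emit:
{"name": "arm_command", "arguments": {
  "plan": [
    {"dx": 0.36, "dy": -0.03, "dz": 0.03, "wx": 0, "wy": 0, "wz": 0},
    {"dx": 0.36, "dy": -0.03, "dz": 0.03, "wx": 0, "wy": 0, "wz": 0},
    {"dx": 0.35, "dy": -0.03, "dz": 0.04, "wx": 0, "wy": 0, "wz": 0},
    {"dx": 0, "dy": 0, "dz": 0, "wx": 0, "wy": 0, "wz": 0}
  ]
}}

```text
time_s: 18.22
tcp_pos: [0.5384, 0.0814, 0.0363]
eef_rot: [149.1, 89.9, -111.3]
contact_force: [-0.5, -0.2, -1.6]
gripper_width: 0.0337
```

```bash
python3 - <<'E'
from h import *
st()
m,f,s,p,d,o=look("w16",[]); save("w16c",p,(200,100,240,170),3)
plan([((.538,.0812,.032),-170.3,3)])
E
```

```text
18.2167 [0.5384 0.0814 0.0363] yaw -170.39 down [-8.e-04 -2.e-03 -1.e+00] J [ 29.3  18.1 -27.7   0.1 -44.3 -19.7] F [-0.5 -0.2 -1.6] w 0.0336641084435383
18.2167 [0.5384 0.0814 0.0363] yaw -170.39 down [-0.001 -0.002 -1.   ] J [ 29.3  18.1 -27.7   0.1 -44.3 -19.7]
{"dx": 0.08, "dy": 0.01, "dz": 0, "wx": -0.01, "wy": -0.01, "wz": 0},
{"dx": 0.08, "dy": 0.01, "dz": 0, "wx": 0, "wy": -0.01, "wz": 0},
{"dx": 0.09, "dy": 0.01, "dz": -0.01, "wx": -0.01, "wy": 0, "wz": -0.01},
max 0.09
```

View pics/w16c.png

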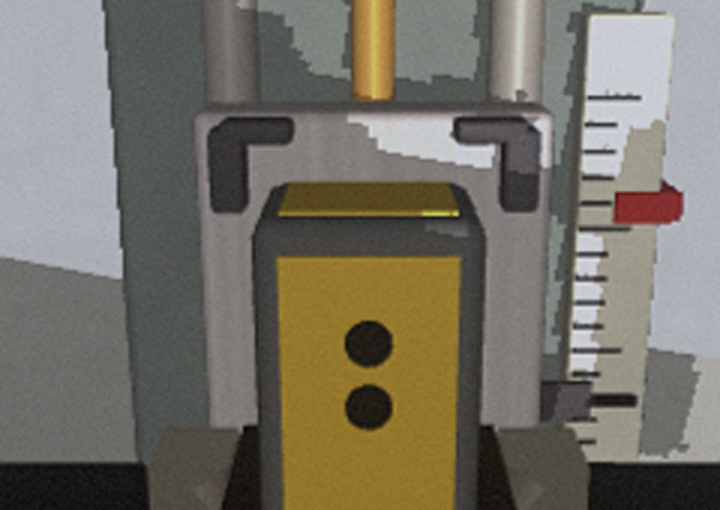

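```bash
python3 - <<'E'
import pickle; from h import *
m,f,s,p,d,o=pickle.load(open("w16.pkl","rb"))
y=np.radians(9.7); ey=np.array([-np.sin(y),np.cos(y)]); ex=np.array([np.cos(y),np.sin(y)])
c=np.array([.5376,.0821])
def q(n,x,yy,z):
    X=onz(m,f,200+x/3,100+yy/3,z); w=X[:2]-c; print(n,np.round([w@ex*1000,w@ey*1000],1))
q("end bot L",280,184,.0465);q("end bot R",458,184,.0465)
q("end top L",278,217,.0735);q("end top R",462,217,.0735)
q("label L",277,257,.075);q("label R",461,257,.075)
q("post inner bar L",290,142,.047);q("post inner bar R",460,142,.047)
q("post outer bar L",212,120,.047);q("post outer bar R",540,120,.047)
q("post innerside L",247,190,.047);q("post innerside R",500,190,.047)
for u,v in [(322,165),(322,170),(322,176),(322,190)]:
    oo,dr=ray(m,f,u,v); print(oo+dr*d[v,u])
print(s['tcp_pos'])
E
```

```text
end bot L [ 16.5 -47.6]
end bot R [-13.1 -47.6]
end top L [ 14.7 -48.5]
end top R [-11.4 -48.5]
label L [ 14.9 -43.1]
label R [-11.2 -43. ]
post inner bar L [ 14.7 -54.7]
post inner bar R [-13.2 -54.7]
post outer bar L [ 27.3 -58.3]
post outer bar R [-26.1 -58.2]
post innerside L [ 22.  -46.7]
post innerside R [-20.  -46.7]
[0.54799184 0.0345419  0.05965962]
[0.54798191 0.03464286 0.06931794]
[0.54771429 0.03624437 0.07355578]
[0.54679059 0.04171788 0.07581638]
[0.53839187 0.08137277 0.03630592]
```

Emit:
{"name": "arm_command", "arguments": {
  "plan": [
    {"dx": 0.1, "dy": 0.01, "dz": -0.03, "wx": 0, "wy": 0, "wz": 0},
    {"dx": 0.1, "dy": 0.01, "dz": -0.03, "wx": 0, "wy": 0, "wz": 0},
    {"dx": 0.08, "dy": 0.01, "dz": -0.02, "wx": 0, "wy": 0, "wz": 0},
    {"dx": 0, "dy": 0, "dz": 0, "wx": 0, "wy": 0, "wz": 0}
  ]
}}

```text
time_s: 18.6
tcp_pos: [0.5392, 0.0801, 0.032]
eef_rot: [-146.2, 89.9, -46.5]
contact_force: [0.5, 0.5, -1.3]
gripper_width: 0.0338
```

```bash
python3 - <<'E'
from h import *
st()
m,f,s,p,d,o=look("w17",[]); save("w17c",p,(200,100,240,170),3)
for u,v in [(322,190),(310,200),(340,200)]:
    oo,dr=ray(m,f,u,v); print(oo+dr*d[v,u])
E
```

```text
18.6 [0.5392 0.0801 0.032 ] yaw -170.32 down [ 0.0014 -0.0014 -1.    ] J [ 29.1  18.4 -28.    0.2 -43.5 -19.6] F [ 0.5  0.5 -1.3] w 0.03379651701715915
18.6 [0.5392 0.0801 0.032 ] yaw -170.32 down [ 0.001 -0.001 -1.   ] J [ 29.1  18.4 -28.    0.2 -43.5 -19.6]
[0.54752536 0.04051618 0.07108057]
[0.55184589 0.04601162 0.07043979]
[0.53916114 0.04359375 0.07120197]
```

Emit:
{"name": "arm_command", "arguments": {
  "plan": [
    {"dx": 0.06, "dy": 0.03, "dz": 0, "wx": 0, "wy": 0, "wz": 0},
    {"dx": 0, "dy": 0, "dz": 0, "wx": 0, "wy": 0, "wz": 0}
  ]
}}

```text
time_s: 18.82
tcp_pos: [0.5395, 0.0802, 0.0321]
eef_rot: [-113.8, 89.8, -14.1]
contact_force: [-0.1, -0.5, -1.2]
gripper_width: 0.0337
```

Emit:
{"name": "arm_command", "arguments": {
  "plan": [
    {"dx": 0, "dy": 0, "dz": 0, "wx": 0, "wy": 0, "wz": 0},
    {"dx": 0, "dy": 0, "dz": 0, "wx": 0, "wy": 0, "wz": 0},
    {"dx": 0, "dy": 0, "dz": 0, "wx": 0, "wy": 0, "wz": 0},
    {"dx": 0, "dy": 0, "dz": 0, "wx": 0, "wy": 0, "wz": 0}
  ],
  "fingers": -0.3
}}

```text
time_s: 19.15
tcp_pos: [0.5401, 0.0803, 0.0326]
eef_rot: [-102.2, 89.7, -2.5]
contact_force: [0.8, 0.2, 0.7]
gripper_width: 0.0537
```

```bash
python3 - <<'E'
from h import *
s=st()
plan([(s['tcp_pos']+[0,0,.03],-170.3,3),(s['tcp_pos']+[0,0,.12],-170.3,6)])
E
```

```text
19.15 [0.5401 0.0803 0.0326] yaw -170.3 down [ 5.1e-03 -2.0e-04 -1.0e+00] J [ 29.1  18.3 -28.1   0.2 -43.3 -19.6] F [0.8 0.2 0.7] w 0.05369460357788981
{"dx": -0.5, "dy": 0, "dz": 0, "wx": 0, "wy": 0, "wz": 0.02},
{"dx": -0.5, "dy": 0, "dz": 0, "wx": 0, "wy": -0.01, "wz": 0.02},
{"dx": -0.5, "dy": -0.01, "dz": 0, "wx": 0, "wy": 0, "wz": 0.02},
{"dx": -0.75, "dy": 0, "dz": 0, "wx": 0, "wy": 0, "wz": 0},
{"dx": -0.75, "dy": 0, "dz": 0, "wx": 0, "wy": 0, "wz": 0},
{"dx": -0.75, "dy": 0, "dz": 0, "wx": 0, "wy": 0, "wz": 0},
{"dx": -0.75, "dy": 0, "dz": 0, "wx": 0, "wy": 0, "wz": 0},
{"dx": -0.75, "dy": 0, "dz": 0, "wx": 0, "wy": 0, "wz": 0},
{"dx": -0.75, "dy": 0, "dz": 0, "wx": 0, "wy": 0, "wz": 0},
max 0.75
```

Emit:
{"name": "arm_command", "arguments": {
  "plan": [
    {"dx": -0.5, "dy": 0, "dz": 0, "wx": 0, "wy": 0, "wz": 0.02},
    {"dx": -0.5, "dy": 0, "dz": 0, "wx": 0, "wy": 0, "wz": 0.02},
    {"dx": -0.5, "dy": 0, "dz": 0, "wx": 0, "wy": 0, "wz": 0.02},
    {"dx": -0.75, "dy": 0, "dz": 0, "wx": 0, "wy": 0, "wz": 0},
    {"dx": -0.75, "dy": 0, "dz": 0, "wx": 0, "wy": 0, "wz": 0},
    {"dx": -0.75, "dy": 0, "dz": 0, "wx": 0, "wy": 0, "wz": 0},
    {"dx": -0.75, "dy": 0, "dz": 0, "wx": 0, "wy": 0, "wz": 0},
    {"dx": -0.75, "dy": 0, "dz": 0, "wx": 0, "wy": 0, "wz": 0},
    {"dx": -0.6, "dy": 0, "dz": 0, "wx": 0, "wy": 0, "wz": 0}
  ]
}}

```text
time_s: 19.9
tcp_pos: [0.5372, 0.079, 0.1501]
eef_rot: [109.9, 89.4, -150.5]
contact_force: [0.2, 0.3, -0.9]
gripper_width: 0.0574
```

```bash
python3 - <<'E'
from h import *; import pickle
m,f,s,p,d,o=look("w18",[])
p1=pickle.load(open("w1.pkl","rb"))[3]; save("w1h",p1,(150,90,150,160),4)
mt,ft=cam("top"); pt,dt=r.capture("top"); save("top18",pt,(170,160,120,90),6)
E
```

```text
19.9 [0.5372 0.079  0.1501] yaw -170.36 down [-0.008 -0.005 -1.   ] J [ 29.1  10.9 -19.9   0.  -59.7 -19.4]
```

View pics/w18.png

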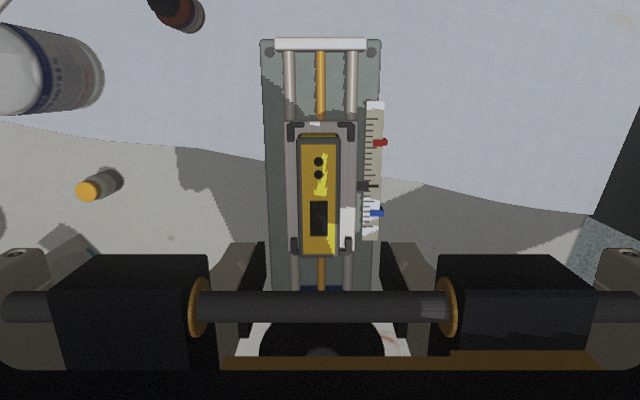

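View pics/w1h.png

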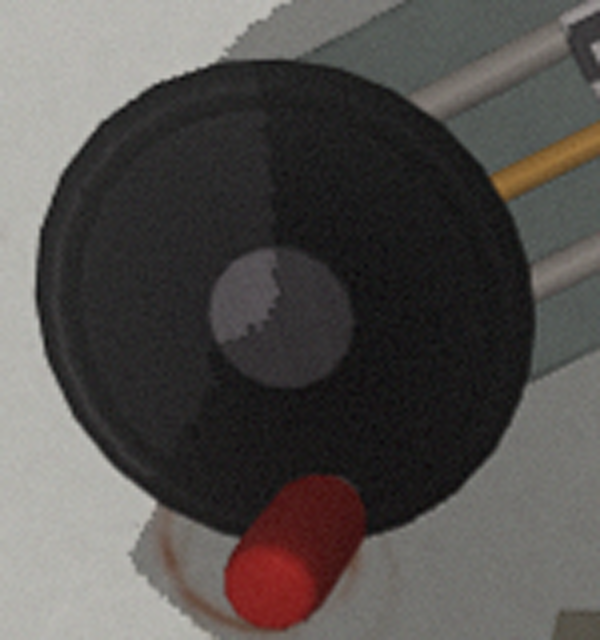

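View pics/top18.png

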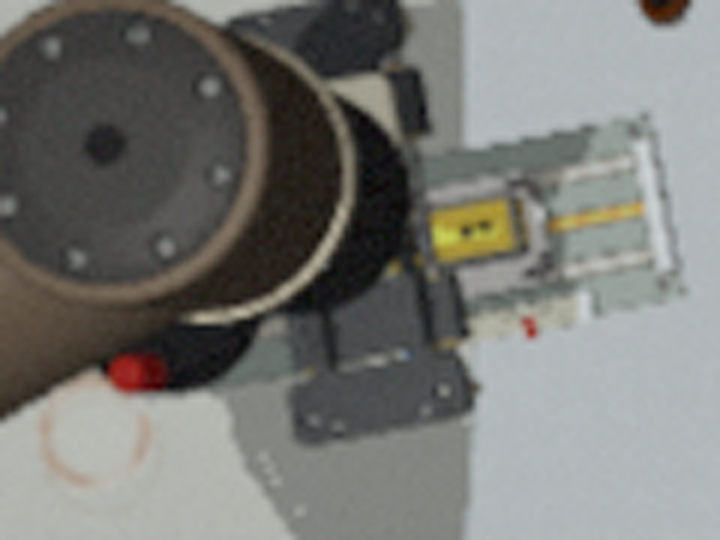

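```bash
python3 - <<'E'
from h import *; import pickle
m,f,s,p,d,o=pickle.load(open("w1.pkl","rb"))
ht=onz(m,f,217.5,236.75,.142); hb=onz(m,f,231.3,218.,.095); wr=onz(m,f,221.5,164.5,.094)
print("top",ht,"base",hb,"rim",wr)
mt,ft=cam("top")
for t in [(170+135/6,160+371/6)]: print("topcam handle top?",onz(mt,ft,*t,.142),onz(mt,ft,*t,.13))
# depth points
for u,v in [(217,237),(231,215),(221,165),(180,165),(221,120)]:
    oo,dr=ray(m,f,u,v); print(u,v,oo+dr*d[v,u])
h=(ht+hb)/2; v=h-wr; print(np.linalg.norm(v[:2]),np.degrees(np.arctan2(v[1],v[0])))
# top view wheel
pt=None
E
```

```text
top [0.47351822 0.21957933 0.142     ] base [0.47140899 0.22198278 0.095     ] rim [0.51915341 0.21304211 0.094     ]
topcam handle top? [0.46826903 0.21232796 0.142     ] [0.4682304 0.2158939 0.13     ]
217 237 [0.47313467 0.22041898 0.14111189]
231 215 [0.47965486 0.21370482 0.1148305 ]
221 165 [0.51878549 0.21384154 0.09334416]
180 165 [0.52840552 0.24868229 0.09102498]
221 120 [0.5540392  0.20118661 0.08973323]
0.04732682891349761 170.58866234844714
```

```bash
python3 - <<'E'
from h import *
plan([((.4735,.2195,.16),-105,16)])
E
```

```text
{"dx": -0.03, "dy": 0.13, "dz": 0.47, "wx": -0.89, "wy": 0, "wz": -0.01},
{"dx": -0.03, "dy": 0.09, "dz": 0.47, "wx": -0.89, "wy": 0, "wz": 0},
{"dx": -0.03, "dy": 0.06, "dz": 0.48, "wx": -0.89, "wy": 0, "wz": -0.01},
{"dx": -0.03, "dy": 0.02, "dz": 0.48, "wx": -0.89, "wy": 0, "wz": 0},
{"dx": -0.03, "dy": -0.01, "dz": 0.48, "wx": -0.89, "wy": 0, "wz": -0.01},
{"dx": -0.03, "dy": -0.04, "dz": 0.48, "wx": -0.89, "wy": 0, "wz": 0},
{"dx": -0.03, "dy": -0.08, "dz": 0.48, "wx": -0.89, "wy": 0, "wz": -0.01},
{"dx": -0.03, "dy": -0.11, "dz": 0.47, "wx": -0.89, "wy": 0, "wz": 0},
{"dx": -0.03, "dy": -0.14, "dz": 0.46, "wx": -0.89, "wy": 0, "wz": -0.01},
{"dx": -0.03, "dy": -0.18, "dz": 0.45, "wx": -0.89, "wy": 0, "wz": 0},
{"dx": -0.03, "dy": -0.21, "dz": 0.43, "wx": -0.89, "wy": 0, "wz": -0.01},
{"dx": -0.02, "dy": -0.24, "dz": 0.42, "wx": -0.89, "wy": 0, "wz": 0},
{"dx": -0.03, "dy": -0.27, "dz": 0.4, "wx": -0.89, "wy": 0, "wz": 0},
{"dx": -0.02, "dy": -0.29, "dz": 0.38, "wx": -0.89, "wy": 0, "wz": -0.01},
{"dx": -0.03, "dy": -0.32, "dz": 0.36, "wx": -0.9, "wy": 0.01, "wz": 0},
{"dx": -0.02, "dy": -0.35, "dz": 0.33, "wx": -0.89, "wy": 0, "wz": -0.01},
max 0.9
```

Emit:
{"name": "arm_command", "arguments": {
  "plan": [
    {"dx": -0.1, "dy": 0.13, "dz": 0.4, "wx": -0.8, "wy": 0, "wz": -0.01},
    {"dx": -0.05, "dy": 0.09, "dz": 0.47, "wx": -0.88, "wy": 0, "wz": 0},
    {"dx": -0.03, "dy": 0.06, "dz": 0.48, "wx": -0.88, "wy": 0, "wz": -0.01},
    {"dx": -0.03, "dy": 0.02, "dz": 0.48, "wx": -0.88, "wy": 0, "wz": 0},
    {"dx": -0.03, "dy": -0.01, "dz": 0.48, "wx": -0.88, "wy": 0, "wz": -0.01},
    {"dx": -0.03, "dy": -0.04, "dz": 0.48, "wx": -0.88, "wy": 0, "wz": 0},
    {"dx": -0.03, "dy": -0.08, "dz": 0.48, "wx": -0.88, "wy": 0, "wz": -0.01},
    {"dx": -0.03, "dy": -0.11, "dz": 0.47, "wx": -0.88, "wy": 0, "wz": 0},
    {"dx": -0.03, "dy": -0.14, "dz": 0.46, "wx": -0.88, "wy": 0, "wz": -0.01},
    {"dx": -0.03, "dy": -0.18, "dz": 0.45, "wx": -0.88, "wy": 0, "wz": 0},
    {"dx": -0.03, "dy": -0.21, "dz": 0.43, "wx": -0.88, "wy": 0, "wz": -0.01},
    {"dx": -0.02, "dy": -0.24, "dz": 0.42, "wx": -0.88, "wy": 0, "wz": 0},
    {"dx": -0.03, "dy": -0.27, "dz": 0.4, "wx": -0.88, "wy": 0, "wz": 0},
    {"dx": -0.02, "dy": -0.29, "dz": 0.38, "wx": -0.88, "wy": 0, "wz": -0.01},
    {"dx": -0.03, "dy": -0.32, "dz": 0.36, "wx": -0.85, "wy": 0, "wz": 0},
    {"dx": 0, "dy": -0.25, "dz": 0.25, "wx": -0.7, "wy": 0, "wz": 0},
    {"dx": 0, "dy": 0, "dz": 0, "wx": 0, "wy": 0, "wz": 0}
  ]
}}

```text
time_s: 21.42
tcp_pos: [0.4638, 0.2176, 0.1459]
eef_rot: [38.5, 88.9, -155.7]
contact_force: [0.6, -0.4, -0.2]
gripper_width: 0.057
```

```bash
python3 - <<'E'
from h import *
m,f,s,p,d,o=look("w19",[]); st()
plan([((.4735,.2195,.14),-105,4)])
E
```

```text
21.4167 [0.4638 0.2176 0.1459] yaw -104.24 down [-0.017 -0.008 -1.   ] J [ 46.8   8.6 -23.2  -0.5 -59.2  29.2]
21.4667 [0.4638 0.2171 0.1458] yaw -104.42 down [-0.0176 -0.0081 -0.9998] J [ 46.7   8.6 -23.2  -0.5 -59.2  29.1] F [ 0.3 -0.5 -0.1] w 0.05718191667378673
{"dx": 0.07, "dy": -0.06, "dz": -0.11, "wx": 0.03, "wy": 0.05, "wz": -0.04},
{"dx": 0.07, "dy": -0.06, "dz": -0.11, "wx": 0.03, "wy": 0.05, "wz": -0.04},
{"dx": 0.07, "dy": -0.06, "dz": -0.11, "wx": 0.03, "wy": 0.04, "wz": -0.04},
{"dx": 0.07, "dy": -0.06, "dz": -0.11, "wx": 0.04, "wy": 0.05, "wz": -0.03},
max 0.11
```

View pics/w19.png

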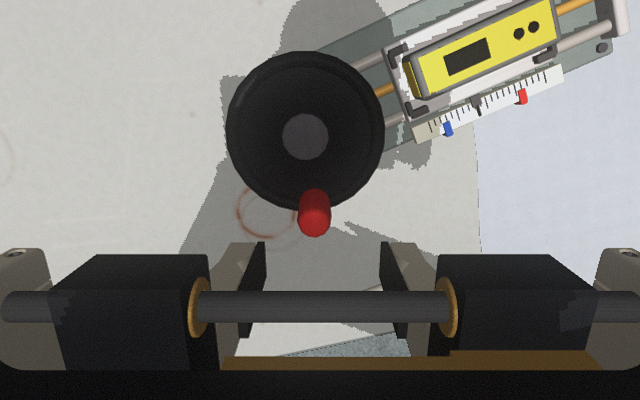

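```bash
python3 - <<'E'
from h import *; import pickle
m,f,s,p,d,o=pickle.load(open("w19.pkl","rb")); m1,f1,*_=pickle.load(open("w1.pkl","rb"))
save("w19h",p,(215,40,180,210),3.4); 
print(onz(m,f,314,222,.142), onz(m,f,306,130,.094))
print(tri([ray(m,f,314,222),ray(m1,f1,217.5,236.75)]), tri([ray(m,f,306,130),ray(m1,f1,221.5,164.5)]))
for u,v in [(314,222),(306,130)]:
    oo,dr=ray(m,f,u,v); print(oo+dr*d[v,u])
E
```

```text
[0.47468854 0.2201539  0.142     ] [0.52005583 0.21425829 0.094     ]
(array([0.47314499, 0.22056514, 0.13940489]), [np.float64(0.0004759891046092545), np.float64(0.00047598910460926186)]) (array([0.51906511, 0.21455658, 0.08961511]), [np.float64(0.0004465797144615187), np.float64(0.00044657971446130913)])
[0.47451297 0.22020484 0.1415618 ]
[0.51991884 0.2143327  0.09288916]
```

View pics/w19h.png

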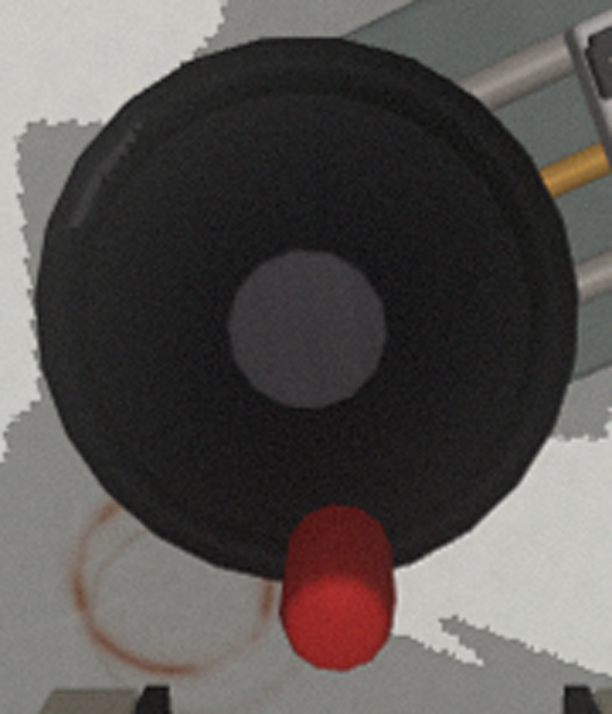

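```bash
python3 - <<'E'
from h import *
plan([((.4743,.2203,.135),-105,4),((.4743,.2203,.088),-105,4)])
E
```

```text
{"dx": 0.13, "dy": -0.07, "dz": -0.12, "wx": 0.03, "wy": 0.05, "wz": -0.04},
{"dx": 0.13, "dy": -0.07, "dz": -0.12, "wx": 0.03, "wy": 0.05, "wz": -0.04},
{"dx": 0.14, "dy": -0.07, "dz": -0.12, "wx": 0.03, "wy": 0.04, "wz": -0.04},
{"dx": 0.13, "dy": -0.08, "dz": -0.11, "wx": 0.04, "wy": 0.05, "wz": -0.03},
{"dx": 0.59, "dy": 0, "dz": 0, "wx": 0, "wy": 0, "wz": 0},
{"dx": 0.59, "dy": 0, "dz": 0, "wx": 0, "wy": 0, "wz": 0},
{"dx": 0.59, "dy": 0, "dz": 0, "wx": 0, "wy": 0, "wz": 0},
{"dx": 0.58, "dy": 0, "dz": 0, "wx": 0, "wy": 0, "wz": 0},
max 0.59
```

Emit:
{"name": "arm_command", "arguments": {
  "plan": [
    {"dx": 0.13, "dy": -0.07, "dz": -0.12, "wx": 0.03, "wy": 0.05, "wz": -0.04},
    {"dx": 0.13, "dy": -0.07, "dz": -0.12, "wx": 0.03, "wy": 0.05, "wz": -0.04},
    {"dx": 0.13, "dy": -0.07, "dz": -0.12, "wx": 0.03, "wy": 0.04, "wz": -0.04},
    {"dx": 0.13, "dy": -0.07, "dz": -0.1, "wx": 0.03, "wy": 0.04, "wz": -0.03},
    {"dx": 0, "dy": 0, "dz": 0, "wx": 0, "wy": 0, "wz": 0}
  ]
}}

```text
time_s: 21.88
tcp_pos: [0.4751, 0.2187, 0.1326]
eef_rot: [78.4, 90.0, -117.1]
contact_force: [-1.2, -0.7, -0.1]
gripper_width: 0.0568
```

```bash
python3 - <<'E'
from h import *
m,f,s,p,d,o=look("w20",[])
plan([((.4743,.2203,.088),-105,5)])
E
```

```text
21.8833 [0.4751 0.2187 0.1326] yaw -105.48 down [-0.    -0.001 -1.   ] J [ 46.2   9.7 -24.    0.  -56.4  28.3]
{"dx": 0.45, "dy": -0.02, "dz": 0.01, "wx": -0.02, "wy": 0, "wz": 0},
{"dx": 0.45, "dy": -0.01, "dz": 0.01, "wx": -0.02, "wy": 0, "wz": 0},
{"dx": 0.45, "dy": -0.02, "dz": 0.01, "wx": -0.02, "wy": 0, "wz": 0},
{"dx": 0.45, "dy": -0.01, "dz": 0.01, "wx": -0.02, "wy": 0, "wz": -0.01},
{"dx": 0.44, "dy": -0.02, "dz": 0.02, "wx": -0.02, "wy": 0, "wz": 0},
max 0.45
```

View pics/w20.png

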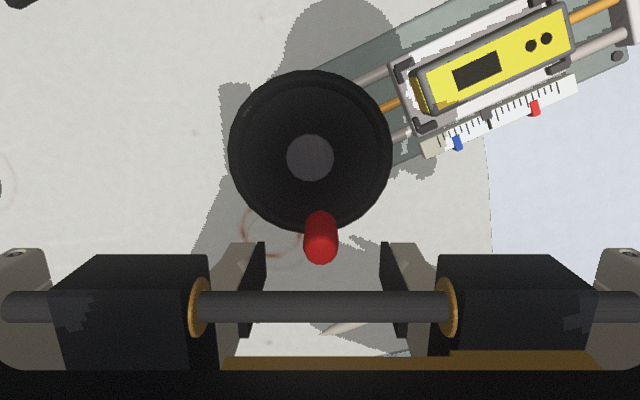

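Emit:
{"name": "arm_command", "arguments": {
  "plan": [
    {"dx": 0.45, "dy": -0.02, "dz": 0.01, "wx": -0.02, "wy": 0, "wz": 0},
    {"dx": 0.45, "dy": -0.02, "dz": 0.01, "wx": -0.02, "wy": 0, "wz": 0},
    {"dx": 0.45, "dy": -0.02, "dz": 0.01, "wx": -0.02, "wy": 0, "wz": 0},
    {"dx": 0.45, "dy": -0.01, "dz": 0.01, "wx": 0, "wy": 0, "wz": 0},
    {"dx": 0.4, "dy": 0, "dz": 0, "wx": 0, "wy": 0, "wz": 0},
    {"dx": 0, "dy": 0, "dz": 0, "wx": 0, "wy": 0, "wz": 0}
  ]
}}

```text
time_s: 22.43
tcp_pos: [0.4743, 0.2196, 0.0838]
eef_rot: [57.2, 89.9, -138.0]
contact_force: [-0.2, -0.5, -0.6]
gripper_width: 0.0571
```

```bash
python3 - <<'E'
from h import *
m,f,s,p,d,o=look("w21",[]);st()
ms,fs=cam("side"); ps,ds=r.capture("side"); save("side21",ps,(290,200,120,110),5.4)
E
```

```text
22.4333 [0.4743 0.2196 0.0838] yaw -105.25 down [-0.001 -0.001 -1.   ] J [ 46.4  12.8 -27.5  -0.  -49.8  28.4]
22.4833 [0.4745 0.2198 0.0844] yaw -105.24 down [-7.e-04 -8.e-04 -1.e+00] J [ 46.4  12.7 -27.4   0.  -49.9  28.4] F [-0.7 -1.  -0.8] w 0.056613993060165534
```

View pics/w21.png

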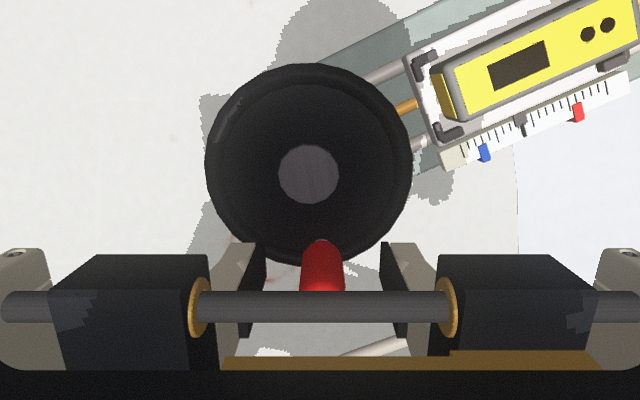

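View pics/side21.png

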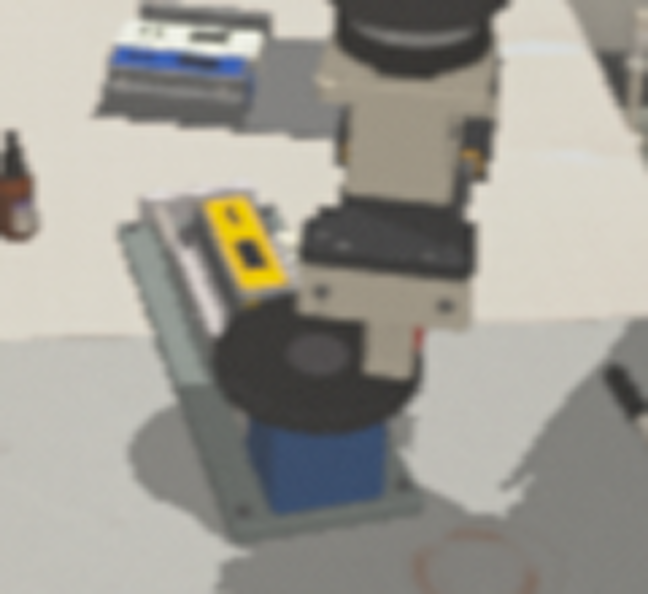

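Emit:
{"name": "arm_command", "arguments": {
  "plan": [
    {"dx": 0, "dy": 0, "dz": 0, "wx": 0, "wy": 0, "wz": 0},
    {"dx": 0, "dy": 0, "dz": 0, "wx": 0, "wy": 0, "wz": 0},
    {"dx": 0, "dy": 0, "dz": 0, "wx": 0, "wy": 0, "wz": 0},
    {"dx": 0, "dy": 0, "dz": 0, "wx": 0, "wy": 0, "wz": 0},
    {"dx": 0, "dy": 0, "dz": 0, "wx": 0, "wy": 0, "wz": 0},
    {"dx": 0, "dy": 0, "dz": 0, "wx": 0, "wy": 0, "wz": 0},
    {"dx": 0, "dy": 0, "dz": 0, "wx": 0, "wy": 0, "wz": 0}
  ],
  "fingers": 1,
  "force": 15
}}

```text
time_s: 23.12
tcp_pos: [0.4761, 0.2209, 0.0873]
eef_rot: [-132.9, 89.8, 31.9]
contact_force: [0.8, -1.5, -2.4]
gripper_width: 0.02
```

```bash
cat >> h.py <<'E'
def crank(ax,rad,start,dirn,n,step,yaw=-105.2,z=.084,head=0.0):
    """rows around circle from measured pos: angle step deg/row (neg=clockwise); tool fixed yaw"""
    s=r.get_state(); p=s['tcp_pos'].copy(); R=Ro.from_euler('xyz',s['eef_rot'],degrees=True)
    a=np.arctan2(p[1]-ax[1],p[0]-ax[0]) if start is None else np.radians(start)
    print("angle",np.degrees(a),"rad",np.hypot(p[0]-ax[0],p[1]-ax[1]))
    T=Ro.from_matrix(Rdown(yaw))
    for i in range(n):
        a+=np.radians(step); t=np.array([ax[0]+rad*np.cos(a),ax[1]+rad*np.sin(a),z])
        dp=t-p
        if i==0: dp[2]*=.5
        rv=(R.inv()*T).as_rotvec()/max(1,n-i)
        row=np.round(np.r_[R.inv().apply(dp)/.02,rv/.08],2)+0.
        p=p+R.apply(row[:3]*.02); R=R*Ro.from_rotvec(row[3:]*.08)
        print('{"dx": %g, "dy": %g, "dz": %g, "wx": %g, "wy": %g, "wz": %g},'%tuple(row))
    print("end",np.degrees(a))
E
python3 - <<'E'
from h import *
st(); crank((.517,.2143),.043,None,-1,8,-18)
E
```

```text
23.1167 [0.4761 0.2209 0.0873] yaw -105.2 down [ 0.003   0.0019 -1.    ] J [ 46.4  12.5 -27.3   0.1 -50.   28.4] F [ 0.8 -1.5 -2.4] w 0.02004763177926069
angle 170.80165572617176 rad 0.04143493414667669
{"dx": 0.08, "dy": -0.66, "dz": 0.04, "wx": 0, "wy": 0, "wz": 0},
{"dx": 0.09, "dy": -0.63, "dz": -0.24, "wx": 0, "wy": 0, "wz": 0},
{"dx": 0, "dy": -0.52, "dz": -0.42, "wx": 0, "wy": -0.01, "wz": 0.01},
{"dx": 0, "dy": -0.37, "dz": -0.57, "wx": 0, "wy": 0, "wz": 0},
{"dx": 0, "dy": -0.17, "dz": -0.65, "wx": 0, "wy": -0.01, "wz": 0.01},
{"dx": 0, "dy": 0.03, "dz": -0.67, "wx": 0, "wy": 0, "wz": 0},
{"dx": 0, "dy": 0.24, "dz": -0.62, "wx": 0, "wy": -0.01, "wz": 0.01},
{"dx": 0, "dy": 0.43, "dz": -0.53, "wx": 0, "wy": 0, "wz": 0},
end 26.80165572617177
```

Emit:
{"name": "arm_command", "arguments": {
  "plan": [
    {"dx": 0.06, "dy": -0.6, "dz": 0.04, "wx": 0, "wy": 0, "wz": 0},
    {"dx": 0.06, "dy": -0.63, "dz": -0.24, "wx": 0, "wy": 0, "wz": 0},
    {"dx": 0, "dy": -0.52, "dz": -0.42, "wx": 0, "wy": -0.01, "wz": 0.01},
    {"dx": 0, "dy": -0.37, "dz": -0.57, "wx": 0, "wy": 0, "wz": 0},
    {"dx": 0, "dy": -0.17, "dz": -0.65, "wx": 0, "wy": -0.01, "wz": 0.01}
  ]
}}

```text
time_s: 23.53
tcp_pos: [0.5212, 0.2581, 0.0872]
eef_rot: [-59.4, 89.8, 105.5]
contact_force: [-1.8, -0.3, 1.1]
gripper_width: 0.0204
```

```bash
python3 - <<'E'
from h import *
st(); crank((.517,.2143),.043,None,-1,8,-18)
E
```

```text
23.5333 [0.5212 0.2581 0.0872] yaw -105.18 down [-0.0011  0.0038 -1.    ] J [ 45.5  17.6 -20.   -0.2 -52.4  29.5] F [-1.8 -0.3  1.1] w 0.020370440342145912
angle 84.50696222615224 rad 0.04404241397685485
{"dx": 0.08, "dy": 0.04, "dz": -0.68, "wx": 0, "wy": 0, "wz": 0.01},
{"dx": 0.08, "dy": 0.2, "dz": -0.64, "wx": 0, "wy": 0, "wz": 0},
{"dx": -0.01, "dy": 0.39, "dz": -0.55, "wx": 0, "wy": 0, "wz": 0.01},
{"dx": 0, "dy": 0.54, "dz": -0.4, "wx": 0, "wy": 0.01, "wz": 0},
{"dx": 0, "dy": 0.64, "dz": -0.22, "wx": 0, "wy": 0, "wz": 0.01},
{"dx": 0, "dy": 0.67, "dz": -0.01, "wx": 0, "wy": 0.01, "wz": 0},
{"dx": 0, "dy": 0.64, "dz": 0.2, "wx": 0, "wy": 0, "wz": 0.01},
{"dx": 0, "dy": 0.55, "dz": 0.39, "wx": 0, "wy": 0.01, "wz": 0},
end -59.49303777384776
```

Emit:
{"name": "arm_command", "arguments": {
  "plan": [
    {"dx": 0.05, "dy": 0.04, "dz": -0.66, "wx": 0, "wy": 0, "wz": 0.01},
    {"dx": 0.05, "dy": 0.2, "dz": -0.64, "wx": 0, "wy": 0, "wz": 0},
    {"dx": 0, "dy": 0.39, "dz": -0.55, "wx": 0, "wy": 0, "wz": 0.01},
    {"dx": 0, "dy": 0.54, "dz": -0.4, "wx": 0, "wy": 0.01, "wz": 0},
    {"dx": 0, "dy": 0.64, "dz": -0.22, "wx": 0, "wy": 0, "wz": 0.01},
    {"dx": 0, "dy": 0.67, "dz": -0.01, "wx": 0, "wy": 0, "wz": 0},
    {"dx": 0, "dy": 0.64, "dz": 0.2, "wx": 0, "wy": 0, "wz": 0},
    {"dx": 0, "dy": 0.55, "dz": 0.39, "wx": 0, "wy": 0, "wz": 0}
  ]
}}

```text
time_s: 24.2
tcp_pos: [0.541, 0.1782, 0.0872]
eef_rot: [-51.5, 89.6, 113.4]
contact_force: [-2.4, 9.9, -1.5]
gripper_width: 0.0204
```

```bash
python3 - <<'E'
from h import *
st(); crank((.517,.2143),.043,None,-1,12,-18)
E
```

```text
24.2 [0.541  0.1782 0.0872] yaw -105.09 down [-0.0025  0.0057 -1.    ] J [ 37.6  16.6 -21.3  -0.4 -52.   37.5] F [-2.4  9.9 -1.5] w 0.020417053967488406
angle -56.36578080691625 rad 0.04340745300746303
{"dx": 0.08, "dy": 0.42, "dz": 0.53, "wx": 0, "wy": 0, "wz": 0.01},
{"dx": 0.08, "dy": 0.25, "dz": 0.63, "wx": 0, "wy": 0, "wz": 0},
{"dx": 0, "dy": 0.04, "dz": 0.67, "wx": 0, "wy": 0, "wz": 0.01},
{"dx": 0.01, "dy": -0.17, "dz": 0.65, "wx": 0, "wy": 0.01, "wz": 0},
{"dx": 0, "dy": -0.36, "dz": 0.57, "wx": 0, "wy": 0, "wz": 0.01},
{"dx": 0, "dy": -0.51, "dz": 0.43, "wx": 0, "wy": 0.01, "wz": 0},
{"dx": 0.01, "dy": -0.63, "dz": 0.25, "wx": 0, "wy": 0, "wz": 0.01},
{"dx": 0, "dy": -0.67, "dz": 0.04, "wx": 0, "wy": 0.01, "wz": 0},
{"dx": 0, "dy": -0.65, "dz": -0.16, "wx": 0.01, "wy": 0, "wz": 0.01},
{"dx": 0, "dy": -0.57, "dz": -0.36, "wx": 0, "wy": 0.01, "wz": 0},
{"dx": 0, "dy": -0.43, "dz": -0.52, "wx": 0.01, "wy": 0, "wz": 0.01},
{"dx": 0, "dy": -0.25, "dz": -0.63, "wx": 0, "wy": 0.01, "wz": 0},
end -272.36578080691623
```

Emit:
{"name": "arm_command", "arguments": {
  "plan": [
    {"dx": 0.05, "dy": 0.36, "dz": 0.55, "wx": 0, "wy": 0, "wz": 0.01},
    {"dx": 0.05, "dy": 0.24, "dz": 0.63, "wx": 0, "wy": 0, "wz": 0},
    {"dx": 0, "dy": 0.04, "dz": 0.67, "wx": 0, "wy": 0, "wz": 0.01},
    {"dx": 0, "dy": -0.17, "dz": 0.65, "wx": 0, "wy": 0.01, "wz": 0},
    {"dx": 0, "dy": -0.36, "dz": 0.57, "wx": 0, "wy": 0, "wz": 0.01},
    {"dx": 0, "dy": -0.51, "dz": 0.43, "wx": 0, "wy": 0.01, "wz": 0},
    {"dx": 0, "dy": -0.63, "dz": 0.25, "wx": 0, "wy": 0, "wz": 0.01},
    {"dx": 0, "dy": -0.67, "dz": 0.04, "wx": 0, "wy": 0, "wz": 0}
  ]
}}

```text
time_s: 24.87
tcp_pos: [0.4776, 0.2282, 0.0873]
eef_rot: [-133.7, 89.3, 31.0]
contact_force: [7.8, -5.9, -4.1]
gripper_width: 0.0203
```

```bash
python3 - <<'E'
from h import *
m,f,s,p,d,o=look("w22",[]); st(); crank((.517,.2143),.043,None,-1,12,-18)
E
```

```text
24.8667 [0.4776 0.2282 0.0873] yaw -105.36 down [ 0.011  0.006 -1.   ] J [ 46.9  12.6 -27.2   0.3 -49.5  27.5]
24.9167 [0.4788 0.2304 0.0873] yaw -105.31 down [ 0.0115  0.0069 -0.9999] J [ 47.   12.8 -27.    0.3 -49.5  27.5] F [-0.3  3.  -0.9] w 0.020846409243999456
angle 157.18392326460642 rad 0.04147661343527035
{"dx": 0.09, "dy": -0.65, "dz": -0.11, "wx": 0, "wy": -0.01, "wz": 0.01},
{"dx": 0.09, "dy": -0.56, "dz": -0.39, "wx": 0, "wy": -0.01, "wz": 0.01},
{"dx": 0.01, "dy": -0.41, "dz": -0.53, "wx": 0, "wy": -0.01, "wz": 0.01},
{"dx": 0, "dy": -0.22, "dz": -0.63, "wx": 0, "wy": -0.01, "wz": 0.01},
{"dx": 0.01, "dy": -0.02, "dz": -0.68, "wx": 0, "wy": -0.01, "wz": 0.01},
{"dx": 0, "dy": 0.19, "dz": -0.64, "wx": 0, "wy": -0.01, "wz": 0.01},
{"dx": 0, "dy": 0.38, "dz": -0.55, "wx": 0, "wy": -0.01, "wz": 0.01},
{"dx": 0, "dy": 0.54, "dz": -0.41, "wx": 0, "wy": -0.01, "wz": 0.01},
{"dx": 0, "dy": 0.63, "dz": -0.23, "wx": -0.01, "wy": -0.01, "wz": 0.01},
{"dx": 0, "dy": 0.67, "dz": -0.02, "wx": 0, "wy": -0.01, "wz": 0.01},
{"dx": 0, "dy": 0.65, "dz": 0.2, "wx": -0.01, "wy": -0.01, "wz": 0.01},
{"dx": 0, "dy": 0.55, "dz": 0.38, "wx": 0, "wy": -0.01, "wz": 0.01},
end -58.81607673539359
```

View pics/w22.png

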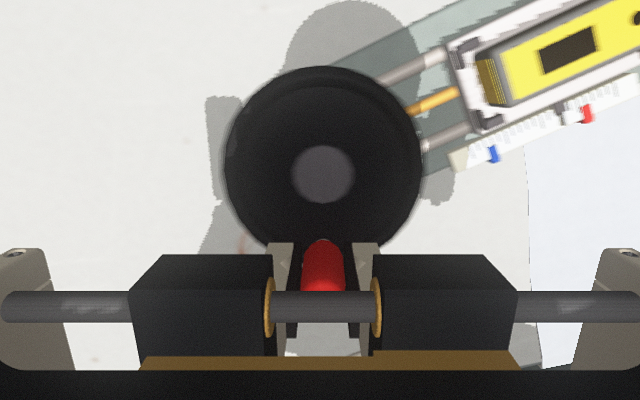

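```bash
python3 - <<'E'
import pickle; from h import *
m,f,s,p,d,o=pickle.load(open("w22.pkl","rb")); save("w22c",p,(440,60,200,120),4)
m,f,s,p,d,o=pickle.load(open("w21.pkl","rb")); save("w21c",p,(440,60,200,120),4)
E
```

```text
(no output)
```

View pics/w22c.png

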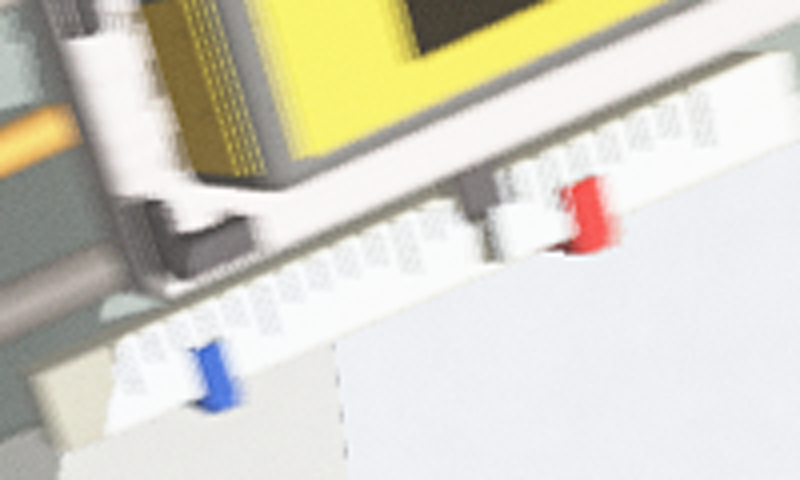

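View pics/w21c.png

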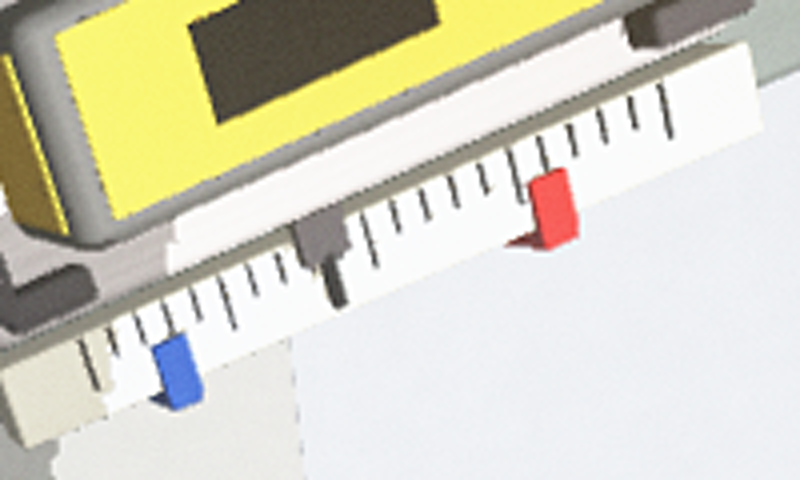

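Emit:
{"name": "arm_command", "arguments": {
  "plan": [
    {"dx": 0.05, "dy": -0.63, "dz": -0.12, "wx": 0, "wy": -0.02, "wz": 0.01},
    {"dx": 0.05, "dy": -0.56, "dz": -0.37, "wx": 0, "wy": -0.02, "wz": 0.01},
    {"dx": 0, "dy": -0.41, "dz": -0.53, "wx": 0, "wy": -0.02, "wz": 0.01},
    {"dx": 0, "dy": -0.22, "dz": -0.63, "wx": 0, "wy": -0.01, "wz": 0.01},
    {"dx": 0, "dy": -0.02, "dz": -0.68, "wx": 0, "wy": -0.01, "wz": 0.01},
    {"dx": 0, "dy": 0.19, "dz": -0.64, "wx": 0, "wy": -0.01, "wz": 0.01},
    {"dx": 0, "dy": 0.38, "dz": -0.55, "wx": 0, "wy": 0, "wz": 0.01},
    {"dx": 0, "dy": 0.54, "dz": -0.41, "wx": 0, "wy": 0, "wz": 0.01},
    {"dx": 0, "dy": 0.63, "dz": -0.23, "wx": 0, "wy": 0, "wz": 0.01}
  ]
}}

```text
time_s: 25.67
tcp_pos: [0.5618, 0.2141, 0.0871]
eef_rot: [35.9, 89.9, -159.1]
contact_force: [-6.9, 2.0, 5.4]
gripper_width: 0.0203
```

```bash
python3 - <<'E'
from h import *
st(); crank((.517,.2143),.043,None,-1,10,-18)
E
```

```text
25.6667 [0.5618 0.2141 0.0871] yaw -104.92 down [-1.2e-03 -5.0e-04 -1.0e+00] J [ 39.4  19.3 -17.4  -0.  -53.3  35.6] F [-6.9  2.   5.4] w 0.02029642975946756
angle -0.28257336914867304 rad 0.044785237850178725
{"dx": 0.08, "dy": 0.69, "dz": 0.02, "wx": 0.01, "wy": 0, "wz": 0},
{"dx": 0.08, "dy": 0.66, "dz": 0.14, "wx": 0.01, "wy": 0, "wz": 0},
{"dx": 0, "dy": 0.58, "dz": 0.34, "wx": 0.01, "wy": 0, "wz": 0},
{"dx": 0, "dy": 0.45, "dz": 0.5, "wx": 0, "wy": 0, "wz": 0},
{"dx": 0, "dy": 0.27, "dz": 0.62, "wx": 0.01, "wy": 0, "wz": 0},
{"dx": 0, "dy": 0.07, "dz": 0.67, "wx": 0, "wy": 0, "wz": 0},
{"dx": 0, "dy": -0.14, "dz": 0.66, "wx": 0.01, "wy": 0, "wz": 0},
{"dx": 0, "dy": -0.34, "dz": 0.58, "wx": 0, "wy": 0, "wz": 0},
{"dx": 0, "dy": -0.5, "dz": 0.45, "wx": 0.01, "wy": 0.01, "wz": 0},
{"dx": 0, "dy": -0.62, "dz": 0.27, "wx": 0, "wy": 0, "wz": -0.01},
end -180.28257336914868
```

Emit:
{"name": "arm_command", "arguments": {
  "plan": [
    {"dx": 0.05, "dy": 0.66, "dz": 0.05, "wx": 0.01, "wy": 0, "wz": 0},
    {"dx": 0.05, "dy": 0.64, "dz": 0.16, "wx": 0.01, "wy": 0, "wz": 0},
    {"dx": 0, "dy": 0.57, "dz": 0.34, "wx": 0, "wy": 0, "wz": 0},
    {"dx": 0, "dy": 0.45, "dz": 0.5, "wx": 0, "wy": 0, "wz": 0},
    {"dx": 0, "dy": 0.27, "dz": 0.62, "wx": 0.01, "wy": 0, "wz": 0},
    {"dx": 0, "dy": 0.05, "dz": 0.5, "wx": 0, "wy": 0, "wz": 0},
    {"dx": 0, "dy": 0, "dz": 0, "wx": 0, "wy": 0, "wz": 0},
    {"dx": 0, "dy": 0, "dz": 0, "wx": 0, "wy": 0, "wz": 0}
  ]
}}

```text
time_s: 26.33
tcp_pos: [0.5082, 0.1738, 0.0873]
eef_rot: [-109.0, 88.7, 55.5]
contact_force: [3.2, 3.5, -4.9]
gripper_width: 0.02
```

```bash
python3 - <<'E'
from h import *
m,f,s,p,d,o=look("w23",[]); st(); crank((.517,.2143),.043,None,-1,10,-12)
save("w23c",p,(440,60,200,120),4)
E
```

```text
26.3333 [0.5082 0.1738 0.0873] yaw -105.47 down [ 0.013  0.019 -1.   ] J [ 39.5  13.1 -26.3  -0.5 -49.3  35.3]
26.3833 [0.5083 0.1737 0.0873] yaw -105.48 down [ 0.0131  0.0191 -0.9997] J [ 39.5  13.1 -26.3  -0.5 -49.3  35.3] F [ 0.1  5.3 -3.3] w 0.02050517292149096
angle -102.14606686401915 rad 0.04151160314744704
{"dx": 0.08, "dy": 0.06, "dz": 0.45, "wx": -0.01, "wy": -0.01, "wz": 0.03},
{"dx": 0.08, "dy": -0.12, "dz": 0.43, "wx": -0.01, "wy": -0.01, "wz": 0.03},
{"dx": 0, "dy": -0.2, "dz": 0.4, "wx": -0.01, "wy": -0.01, "wz": 0.03},
{"dx": 0, "dy": -0.28, "dz": 0.35, "wx": 0, "wy": -0.01, "wz": 0.03},
{"dx": 0, "dy": -0.35, "dz": 0.29, "wx": -0.01, "wy": -0.01, "wz": 0.03},
{"dx": 0.01, "dy": -0.4, "dz": 0.2, "wx": 0, "wy": -0.01, "wz": 0.02},
{"dx": 0, "dy": -0.43, "dz": 0.12, "wx": -0.01, "wy": -0.01, "wz": 0.03},
{"dx": 0, "dy": -0.45, "dz": 0.02, "wx": 0, "wy": -0.01, "wz": 0.02},
{"dx": 0.01, "dy": -0.45, "dz": -0.07, "wx": -0.01, "wy": -0.01, "wz": 0.03},
{"dx": 0, "dy": -0.42, "dz": -0.16, "wx": 0, "wy": 0, "wz": 0.02},
end -222.1460668640191
```

View pics/w23.png

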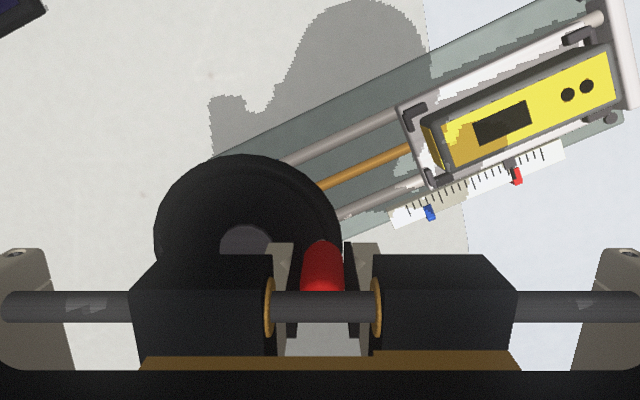

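View pics/w23c.png

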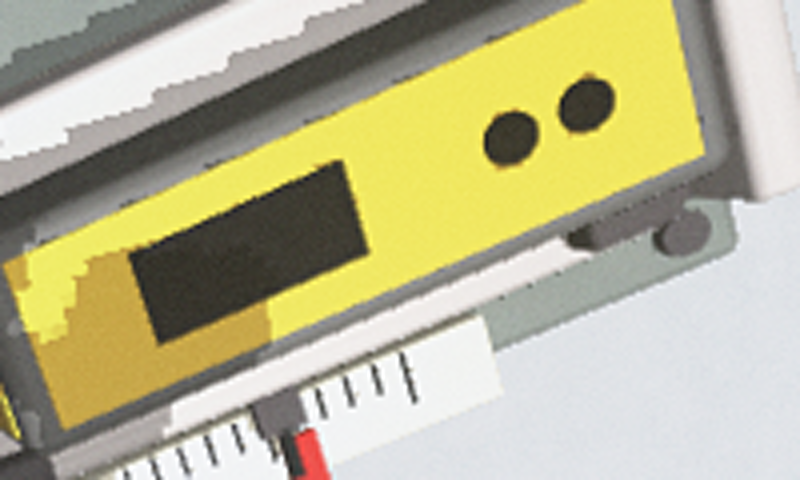

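Emit:
{"name": "arm_command", "arguments": {
  "plan": [
    {"dx": 0.03, "dy": -0.02, "dz": 0.43, "wx": 0, "wy": -0.02, "wz": 0.05},
    {"dx": 0.03, "dy": -0.12, "dz": 0.43, "wx": 0, "wy": -0.02, "wz": 0.05},
    {"dx": 0, "dy": -0.2, "dz": 0.4, "wx": 0, "wy": -0.02, "wz": 0.05},
    {"dx": 0, "dy": -0.25, "dz": 0.3, "wx": 0, "wy": -0.01, "wz": 0.03},
    {"dx": 0, "dy": 0, "dz": 0, "wx": 0, "wy": 0, "wz": 0},
    {"dx": 0, "dy": 0, "dz": 0, "wx": 0, "wy": 0, "wz": 0}
  ]
}}

```text
time_s: 26.88
tcp_pos: [0.4815, 0.1939, 0.0872]
eef_rot: [-127.3, 89.3, 37.2]
contact_force: [4.2, 0.0, -1.6]
gripper_width: 0.0206
```

```bash
python3 - <<'E'
from h import *
m,f,s,p,d,o=look("w24",[]); st(); crank((.517,.2143),.043,None,-1,4,-6)
save("w24c",p,(440,80,200,150),4)
E
```

```text
26.8833 [0.4815 0.1939 0.0872] yaw -105.49 down [ 0.01   0.007 -1.   ] J [ 43.7  11.8 -28.4   0.1 -49.2  30.8]
26.9333 [0.4816 0.1939 0.0872] yaw -105.51 down [ 0.0095  0.0074 -0.9999] J [ 43.7  11.8 -28.3   0.1 -49.2  30.8] F [ 2.7  2.7 -0.4] w 0.02048898405131109
angle -150.04215932097006 rad 0.040914893930822954
{"dx": 0.08, "dy": -0.09, "dz": 0.23, "wx": -0.02, "wy": -0.02, "wz": 0.03},
{"dx": 0.08, "dy": -0.18, "dz": 0.13, "wx": -0.02, "wy": -0.02, "wz": 0.03},
{"dx": 0, "dy": -0.2, "dz": 0.11, "wx": -0.01, "wy": -0.02, "wz": 0.03},
{"dx": 0, "dy": -0.2, "dz": 0.1, "wx": -0.02, "wy": -0.03, "wz": 0.03},
end -174.04215932097011
```

View pics/w24c.png

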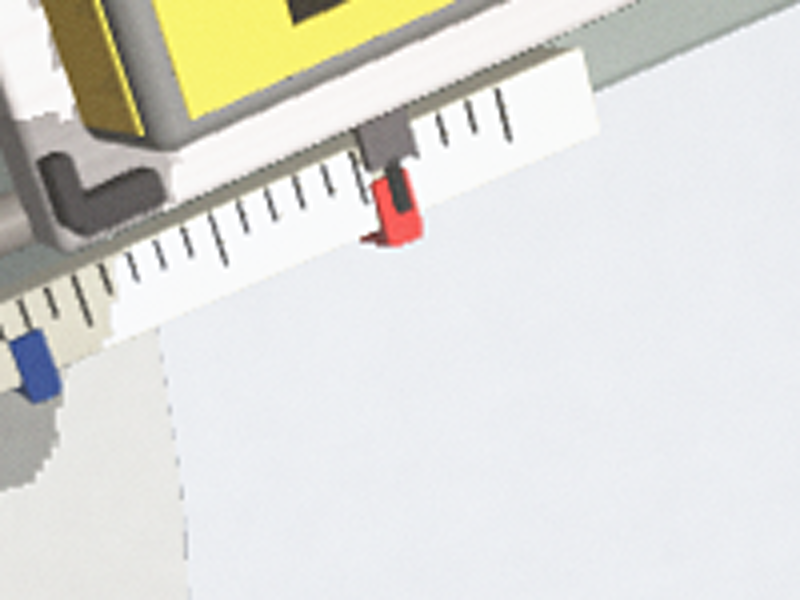

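```bash
cat >> h.py <<'E'
def ptr_red(tag,box):
    import pickle
    m,f,s,p,d,o=pickle.load(open(tag+".pkl","rb"))
    x0,y0,w,h=box; sub=p[y0:y0+h,x0:x0+w].astype(int)
    red=(sub[...,0]>120)&(sub[...,1]<110)&(sub[...,2]<110)
    blk=(sub.max(2)<75)&(sub.max(2)-sub.min(2)<25)
    ey=np.array([-np.sin(np.radians(9.7)),np.cos(np.radians(9.7)),0]); ex=np.array([ey[1],-ey[0],0]); c=np.array([.5378,.0821,0])
    for n,k in (("red",red),("blk",blk)):
        vs,us=np.nonzero(k); P=[]
        for v,u in zip(vs+y0,us+x0):
            if d[v,u]>0:
                oo,dr=ray(m,f,u,v); X=oo+dr*d[v,u]; P.append([u,v,(X-c)@ex*1000,(X-c)@ey*1000,X[2]*1000])
        P=np.array(P); print(n,len(P)); 
        for q in P: print(np.round(q,1))
E
python3 - <<'E'
from h import *
ptr_red("w24",(525,115,25,30))
E
```

```text
red 118
[540.  122.  -44.  -39.   26.1]
[536.  124.  -45.1 -37.4  23.5]
[541.  124.  -45.6 -39.1  26.3]
[533.  125.  -45.6 -36.4  21.4]
[534.  125.  -44.9 -35.7  24.2]
[535.  125.  -45.3 -36.4  23.9]
[536.  125.  -46.  -37.6  22.8]
[541.  125.  -46.  -38.6  27. ]
[533.  126.  -45.9 -35.7  22.5]
[534.  126.  -45.6 -35.5  24.3]
[535.  126.  -45.7 -35.9  24.7]
[536.  126.  -46.1 -36.6  24.4]
[541.  126.  -46.3 -37.9  28.1]
[533.  127.  -46.7 -35.7  22.2]
[534.  127.  -46.5 -35.6  23.6]
[535.  127.  -46.9 -36.5  23. ]
[536.  127.  -47.4 -37.4  22.6]
[537.  127.  -48.  -38.4  21.7]
[542.  127.  -47.5 -38.7  27.2]
[533.  128.  -47.7 -36.1  21. ]
[534.  128.  -46.9 -35.1  24.4]
[535.  128.  -47.5 -36.1  23.4]
[536.  128.  -47.9 -36.9  23.2]
[537.  128.  -47.9 -37.2  23.8]
[542.  128.  -48.4 -38.9  26.6]
[534.  129.  -48.1 -35.7  22.6]
[535.  129.  -47.8 -35.5  24.4]
[536.  129.  -48.3 -36.4  23.8]
[537.  129.  -48.7 -37.1  23.5]
[542.  129.  -48.5 -37.9  28.3]
[534.  130.  -48.3 -34.9  24. ]
[535.  130.  -48.7 -35.7  23.6]
[536.  130.  -49.3 -36.6  23. ]
[537.  130.  -49.  -36.4  24.6]
[542
[... 2470 characters left out ...]
.  -56.6 -37.8  23.6]
[542.  139.  -56.4 -37.9  24.8]
[536.  140.  -56.2 -35.   22.5]
[537.  140.  -56.2 -35.3  23.3]
[538.  140.  -56.4 -35.8  23.5]
[539.  140.  -57.  -36.8  22.8]
[540.  140.  -56.6 -36.5  24.7]
blk 15
[537.  122.  -43.3 -37.3  25.8]
[538.  122.  -43.1 -37.2  27.2]
[537.  123.  -43.8 -36.9  26.2]
[539.  123.  -44.2 -37.8  26.8]
[537.  124.  -44.5 -36.8  26.1]
[537.  125.  -45.6 -37.3  24.8]
[538.  125.  -45.1 -36.8  26.9]
[538.  126.  -46.3 -37.4  25.5]
[538.  127.  -46.7 -36.8  26.3]
[538.  128.  -47.4 -36.6  26.2]
[538.  129.  -48.3 -36.8  25.6]
[539.  129.  -48.  -36.6  27.1]
[539.  130.  -49.4 -37.5  24.9]
[539.  131.  -49.2 -36.1  27.5]
[540.  131.  -49.6 -36.8  27.2]
```

```bash
python3 - <<'E'
import pickle; from h import *
m,f,s,p,d,o=pickle.load(open("w24.pkl","rb"))
for v in range(122,141,2): print(v,[tuple(int(t) for t in p[v,u]) for u in range(531,549)])
E
```

```text
122 [(147, 144, 146), (119, 115, 115), (147, 140, 137), (173, 166, 159), (187, 184, 169), (79, 78, 74), (70, 68, 65), (74, 72, 69), (75, 76, 71), (127, 76, 70), (240, 161, 157), (250, 251, 252), (249, 252, 252), (249, 250, 251), (249, 250, 251), (250, 250, 251), (248, 249, 250), (249, 250, 250)]
124 [(255, 255, 255), (254, 255, 255), (222, 219, 200), (214, 200, 180), (178, 117, 107), (140, 67, 63), (65, 68, 64), (79, 79, 74), (77, 77, 74), (98, 77, 75), (197, 98, 93), (254, 203, 204), (250, 255, 255), (249, 251, 252), (250, 250, 251), (249, 250, 250), (249, 250, 250), (249, 250, 251)]
126 [(235, 236, 237), (185, 142, 140), (189, 67, 63), (253, 92, 83), (252, 93, 86), (250, 93, 87), (101, 70, 67), (71, 74, 72), (84, 86, 85), (73, 77, 76), (137, 72, 69), (250, 135, 131), (252, 243, 243), (250, 254, 254), (248, 250, 250), (249, 250, 250), (250, 251, 251), (250, 250, 251)]
128 [(178, 180, 181), (251, 255, 255), (163, 81, 78), (245, 91, 84), (250, 95, 92), (249, 94, 90), (214, 85, 80), (62, 69, 67), (75, 75, 73), (75, 77, 78), (91, 76, 74), (191, 89, 86), (254, 185, 182), (251, 255, 255),
[... 1117 characters left out ...]
, (246, 95, 91), (245, 90, 86), (247, 93, 90), (244, 151, 153), (236, 246, 249), (235, 238, 242), (235, 238, 241)]
138 [(245, 246, 239), (163, 119, 110), (93, 63, 60), (109, 65, 65), (110, 70, 72), (164, 79, 74), (251, 99, 95), (249, 98, 94), (247, 98, 94), (246, 100, 96), (247, 98, 92), (246, 96, 89), (247, 93, 89), (245, 92, 86), (235, 159, 159), (238, 246, 249), (236, 239, 243), (236, 239, 241)]
140 [(171, 146, 150), (160, 140, 145), (155, 132, 136), (117, 64, 61), (114, 65, 66), (139, 68, 67), (217, 78, 73), (245, 83, 79), (248, 87, 83), (244, 103, 100), (242, 147, 149), (232, 152, 154), (230, 205, 208), (235, 246, 250), (237, 244, 247), (235, 239, 243), (235, 238, 241), (237, 238, 242)]
```

```bash
python3 - <<'E'
import pickle; from h import *
m,f,s,p,d,o=pickle.load(open("w24.pkl","rb"))
y=np.radians(9.7); ey=np.array([-np.sin(y),np.cos(y),0]); ex=np.array([np.cos(y),np.sin(y),0]); c=np.array([.5378,.0821,0])
def q(u,v,z): X=onz(m,f,u+0.,v,z)-c; return np.round([X@ex*1000,X@ey*1000],2)
for z in (.025,.0255,.026): print("ptr",z,q(537.5,128,z),q(540.7,128,z))
for z in (.0235,.024): print("red",z,q(533.4,128,z),q(542.9,128,z))
print("red r136", q(535.4,136,.0238),q(544.9,136,.0238))
E
```

```text
ptr 0.025 [-47.65 -36.92] [-48.58 -38.9 ]
ptr 0.0255 [-47.48 -36.68] [-48.4  -38.65]
ptr 0.026 [-47.31 -36.43] [-48.23 -38.4 ]
red 0.0235 [-46.98 -35.11] [-49.75 -41.01]
red 0.024 [-46.81 -34.87] [-49.57 -40.76]
red r136 [-52.83 -34.77] [-55.61 -40.7 ]
```

Emit:
{"name": "arm_command", "arguments": {
  "plan": [
    {"dx": 0, "dy": -0.12, "dz": 0.14, "wx": 0, "wy": 0, "wz": 0},
    {"dx": 0, "dy": 0, "dz": 0, "wx": 0, "wy": 0, "wz": 0}
  ]
}}

```text
time_s: 27.1
tcp_pos: [0.4798, 0.1974, 0.0872]
eef_rot: [-127.1, 89.3, 37.4]
contact_force: [1.0, 3.3, 0.3]
gripper_width: 0.0207
```

```bash
python3 - <<'E'
import pickle; from h import *
m,f,s,p,d,o=look("w25",[]); st(); crank((.517,.2143),.043,None,-1,1,-6)
save("w25c",p,(500,80,100,80),8)
for v in range(122,146,2): print(v,[tuple(int(t) for t in p[v,u]) for u in range(532,552)])
E
```

```text
27.1 [0.4798 0.1974 0.0872] yaw -105.48 down [ 0.01   0.008 -1.   ] J [ 44.1  11.7 -28.4   0.1 -49.2  30.3]
27.15 [0.4798 0.1974 0.0872] yaw -105.48 down [ 0.0098  0.0077 -0.9999] J [ 44.1  11.7 -28.4   0.1 -49.2  30.3] F [ 1.7  4.5 -0.6] w 0.02056250463332267
angle -155.58381037561415 rad 0.040889019148408375
{"dx": 0.08, "dy": -0.11, "dz": 0.22, "wx": -0.06, "wy": -0.09, "wz": 0.13},
end -161.58381037561415
122 [(250, 251, 251), (252, 253, 254), (222, 225, 226), (90, 88, 87), (188, 182, 186), (214, 190, 190), (182, 61, 58), (254, 95, 85), (250, 96, 88), (252, 92, 86), (251, 88, 84), (72, 74, 69), (72, 73, 71), (77, 77, 76), (72, 75, 74), (149, 99, 97), (255, 212, 211), (252, 255, 255), (250, 251, 252), (249, 250, 250)]
124 [(250, 250, 251), (251, 252, 253), (252, 253, 254), (150, 152, 152), (145, 149, 152), (250, 255, 255), (161, 103, 100), (216, 82, 76), (250, 97, 90), (249, 93, 86), (250, 95, 91), (122, 74, 69), (65, 71, 68), (77, 79, 76), (78, 76, 74), (95, 69, 70), (202, 156, 154), (255, 255, 255), (251, 253, 253), (250, 251, 251)]
126 [(249, 250, 251), (250, 251, 251), (253, 2
[... 2584 characters left out ...]
239, 243)]
142 [(236, 238, 242), (236, 238, 241), (238, 240, 243), (237, 239, 242), (238, 240, 243), (237, 239, 242), (236, 238, 241), (236, 239, 243), (237, 239, 242), (238, 241, 244), (237, 239, 242), (236, 239, 242), (237, 240, 243), (238, 241, 243), (236, 239, 242), (236, 239, 243), (238, 240, 243), (236, 239, 242), (236, 238, 242), (237, 239, 242)]
144 [(236, 237, 241), (237, 239, 243), (236, 239, 242), (238, 240, 243), (238, 239, 243), (238, 241, 243), (238, 240, 244), (238, 240, 244), (239, 241, 244), (239, 241, 243), (237, 240, 243), (237, 239, 243), (236, 239, 242), (237, 239, 242), (238, 240, 243), (238, 239, 243), (236, 238, 242), (237, 239, 242), (237, 239, 243), (237, 239, 243)]
```

View pics/w25c.png

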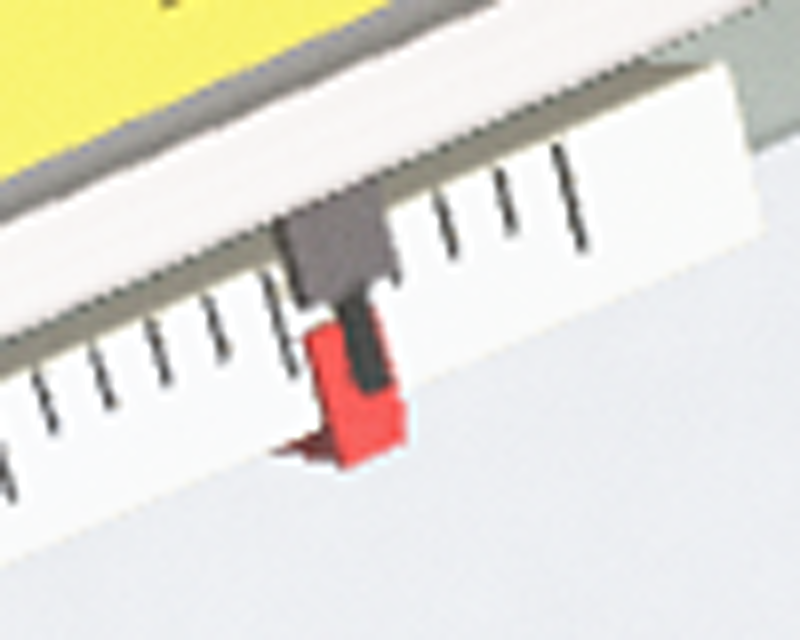

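```bash
python3 - <<'E'
import pickle; from h import *
m,f,s,p,d,o=pickle.load(open("w25.pkl","rb"))
y=np.radians(9.7); ey=np.array([-np.sin(y),np.cos(y),0]); ex=np.array([np.cos(y),np.sin(y),0]); c=np.array([.5378,.0821,0])
def q(u,v,z): X=onz(m,f,u+0.,v,z)-c; return np.round([X@ex*1000,X@ey*1000],2)
for z in (.025,.0255,.026): print("ptr",z,q(542.9,124,z),q(546.2,124,z))
print("red r130", q(539.8,130,.0238),q(549.9,130,.0238)); print("red124",q(538.3,124,.0238),q(547.9,124,.0238))
E
```

```text
ptr 0.025 [-47.6  -37.07] [-48.55 -39.1 ]
ptr 0.0255 [-47.42 -36.82] [-48.37 -38.84]
ptr 0.026 [-47.25 -36.56] [-48.2  -38.58]
red r130 [-51.11 -34.71] [-54.05 -40.97]
red124 [-46.68 -34.84] [-49.46 -40.76]
```

Emit:
{"name": "arm_command", "arguments": {
  "plan": [
    {"dx": 0, "dy": 0, "dz": 0, "wx": 0, "wy": 0, "wz": 0},
    {"dx": 0, "dy": 0, "dz": 0, "wx": 0, "wy": 0, "wz": 0},
    {"dx": 0, "dy": 0, "dz": 0, "wx": 0, "wy": 0, "wz": 0},
    {"dx": 0, "dy": 0, "dz": 0, "wx": 0, "wy": 0, "wz": 0},
    {"dx": 0, "dy": 0, "dz": 0, "wx": 0, "wy": 0, "wz": 0}
  ],
  "fingers": -0.4
}}

```text
time_s: 27.57
tcp_pos: [0.4763, 0.1944, 0.0856]
eef_rot: [-115.1, 89.8, 49.3]
contact_force: [-0.1, -0.8, 0.5]
gripper_width: 0.0482
```

Emit:
{"name": "arm_command", "arguments": {
  "plan": [
    {"dx": -0.4, "dy": 0, "dz": 0, "wx": 0, "wy": 0, "wz": 0},
    {"dx": -0.6, "dy": 0, "dz": 0, "wx": 0, "wy": 0, "wz": 0},
    {"dx": -0.7, "dy": 0, "dz": 0, "wx": 0, "wy": 0, "wz": 0},
    {"dx": -0.7, "dy": 0, "dz": 0, "wx": 0, "wy": 0, "wz": 0},
    {"dx": -0.7, "dy": 0, "dz": 0, "wx": 0, "wy": 0, "wz": 0},
    {"dx": -0.7, "dy": 0, "dz": 0, "wx": 0, "wy": 0, "wz": 0},
    {"dx": 0, "dy": 0, "dz": 0, "wx": 0, "wy": 0, "wz": 0}
  ]
}}

```text
time_s: 28.15
tcp_pos: [0.4747, 0.1918, 0.1668]
eef_rot: [50.4, 89.9, -145.2]
contact_force: [1.1, 0.5, 0.3]
gripper_width: 0.0612
```

```bash
python3 - <<'E'
from h import *
s=st(); plan([((.43,.10,.19),-100,8)])
E
```

```text
28.15 [0.4747 0.1918 0.1668] yaw -105.64 down [-1.e-03 -7.e-04 -1.e+00] J [ 44.    6.8 -22.6  -0.  -60.7  30.4] F [1.1 0.5 0.3] w 0.06117779183906136
{"dx": -0.14, "dy": 0.63, "dz": 0.11, "wx": -0.15, "wy": 0, "wz": 0},
{"dx": -0.15, "dy": 0.63, "dz": 0.12, "wx": -0.15, "wy": 0, "wz": 0},
{"dx": -0.14, "dy": 0.62, "dz": 0.13, "wx": -0.15, "wy": 0, "wz": 0},
{"dx": -0.15, "dy": 0.62, "dz": 0.14, "wx": -0.16, "wy": 0, "wz": 0},
{"dx": -0.14, "dy": 0.62, "dz": 0.15, "wx": -0.15, "wy": 0, "wz": 0},
{"dx": -0.15, "dy": 0.62, "dz": 0.15, "wx": -0.16, "wy": 0, "wz": 0},
{"dx": -0.14, "dy": 0.62, "dz": 0.16, "wx": -0.15, "wy": 0.01, "wz": -0.01},
{"dx": -0.15, "dy": 0.62, "dz": 0.17, "wx": -0.16, "wy": 0, "wz": 0},
max 0.63
```

Emit:
{"name": "arm_command", "arguments": {
  "plan": [
    {"dx": -0.1, "dy": 0.9, "dz": 0.1, "wx": 0, "wy": 0, "wz": 0},
    {"dx": -0.1, "dy": 0.97, "dz": 0.1, "wx": 0, "wy": 0, "wz": 0},
    {"dx": -0.1, "dy": 0.97, "dz": 0.1, "wx": 0, "wy": 0, "wz": 0},
    {"dx": -0.1, "dy": 0.97, "dz": 0.1, "wx": 0, "wy": 0, "wz": 0},
    {"dx": -0.1, "dy": 0.97, "dz": 0.1, "wx": 0, "wy": 0, "wz": 0},
    {"dx": -0.1, "dy": 0.97, "dz": 0.1, "wx": 0, "wy": 0, "wz": 0},
    {"dx": -0.1, "dy": 0.8, "dz": 0.1, "wx": 0, "wy": 0, "wz": 0},
    {"dx": 0, "dy": 0, "dz": 0, "wx": 0, "wy": 0, "wz": 0},
    {"dx": 0, "dy": 0, "dz": 0, "wx": 0, "wy": 0, "wz": 0}
  ]
}}

```text
time_s: 28.9
tcp_pos: [0.4185, 0.0565, 0.1822]
eef_rot: [24.6, 89.9, -171.1]
contact_force: [0.1, 0.8, 0.1]
gripper_width: 0.0613
```

```bash
python3 - <<'E'
from h import *
m,f,s,p,d,o=look("w26",["red_mark","pointer","cartridge_yellow"]); print(o)
C=-m['R'].T@m['t']; print("cam",C)
pp,dd=r.capture("top"); save("top26",pp,(170,80,230,180),3.4)
E
```

```text
28.9 [0.4185 0.0565 0.1822] yaw -105.75 down [-0.002 -0.    -1.   ] J [ 34.7  -3.2 -30.8  -0.  -62.5  39.6]
{'red_mark': [(0.52, array([321.5,  91.1]))], 'pointer': [(0.68, array([321.4,  87.2]))], 'cartridge_yellow': [(0.57, array([294.2,  31.1])), (0.52, array([321.,  92.]))]}
cam [0.50006577 0.03410992 0.36433701]
```

View pics/w26.png

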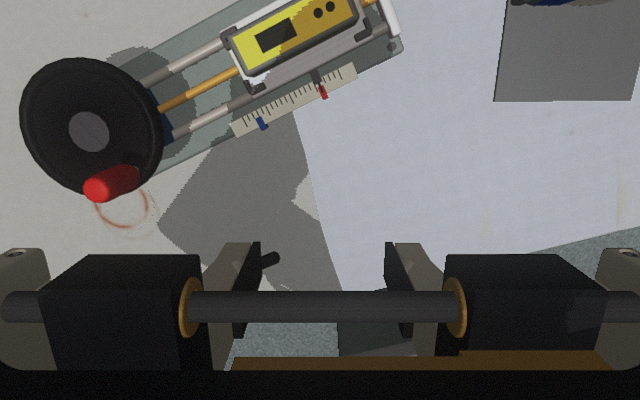

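View pics/top26.png

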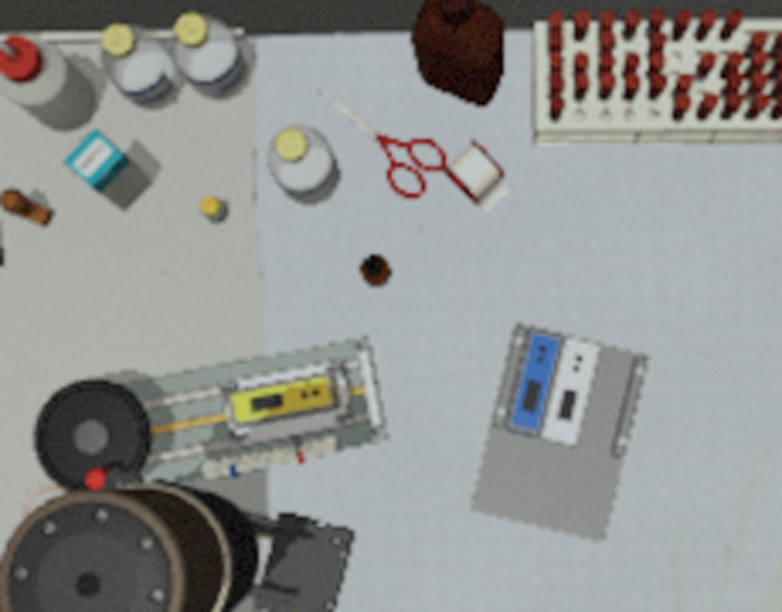

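```bash
python3 - <<'E'
import pickle; from h import *
m,f,s,p,d,o=pickle.load(open("w26.pkl","rb")); save("w26c",p,(290,60,60,45),13); save("w26d",p,(210,0,200,120),4)
E
```

```text
(no output)
```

View pics/w26c.png

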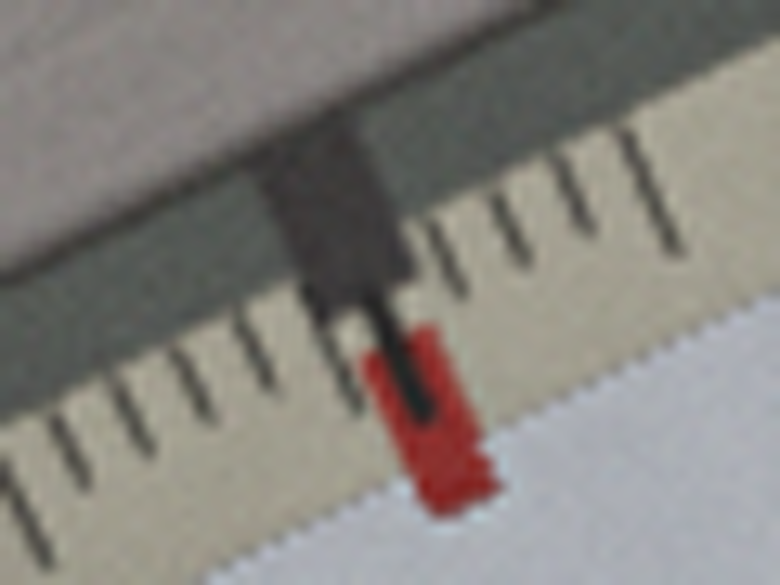

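View pics/w26d.png

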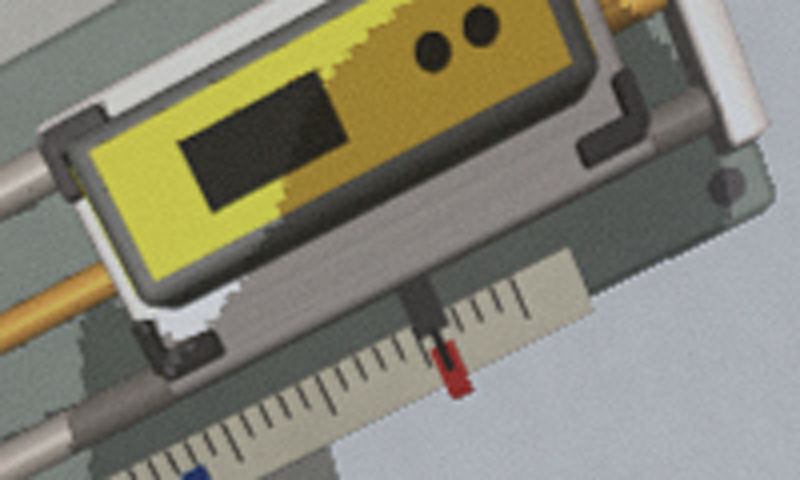

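```bash
cat >> h.py <<'E'
def prof(tag,yaw=9.9):
    import pickle
    m,f,s,p,d,o=pickle.load(open(tag+".pkl","rb"))
    y=np.radians(yaw); ey=np.array([-np.sin(y),np.cos(y),0]); ex=np.array([np.cos(y),np.sin(y),0])
    base=np.array([.4924,.0353,0]); P=p.astype(np.float32)
    ts=np.arange(-6,6.01,.1); out={}
    for z,name in((.0238,'red'),(.0255,'ptr')):
        for sx in np.arange(-8,9,1.0):
            uv=np.array([proj(m,f,base+ex*sx/1000+ey*t/1000+np.array([0,0,z])) for t in ts],np.float32)
            v=cv2.remap(P,uv[:,0].reshape(1,-1).copy(),uv[:,1].reshape(1,-1).copy(),cv2.INTER_LINEAR)[0]
            if name=='red':
                k=(v[:,0]-v[:,1])  # redness incl. not pointer
                nr=v[:,1]/v[:,0:1].max()
                w=np.where(v[:,1]<0.5*np.median(v[:10,1]),1,0)   # dark green channel: red or pointer
                if w.sum()>5:
                    i=np.nonzero(w)[0]; print('clip',sx,"edges",round(ts[i[0]],2),round(ts[i[-1]],2),"mid",round((ts[i[0]]+ts[i[-1]])/2,2))
            else:
                R=v[:,0]; mn=R.min()
                w=np.clip(1-(R-mn)/(0.5*(140-mn)),0,None)
                w=np.where(R<0.5*(mn+130),(130-R),0)
                if mn<75 and (w>0).sum()<40: print('ptr',sx,"c",round((w*ts).sum()/w.sum(),2),"n",(w>0).sum(),"min",int(mn))
E
python3 - <<'E'
from h import *
prof("w26")
E
```

```text
clip -5.0 edges -2.0 1.8 mid -0.1
clip -4.0 edges -2.1 2.5 mid 0.2
clip -3.0 edges -2.4 2.8 mid 0.2
clip -2.0 edges -2.0 2.6 mid 0.3
clip -1.0 edges -2.5 2.7 mid 0.1
clip 0.0 edges -2.5 2.6 mid 0.05
clip 1.0 edges -2.5 2.6 mid 0.05
clip 2.0 edges -2.4 2.6 mid 0.1
clip 3.0 edges -2.5 2.5 mid -0.0
clip 4.0 edges -2.5 2.6 mid 0.05
clip 5.0 edges -2.5 2.6 mid 0.05
clip 6.0 edges -2.5 2.7 mid 0.1
clip 7.0 edges -1.3 2.1 mid 0.4
clip 8.0 edges -0.3 0.6 mid 0.15
ptr 2.0 c 0.15 n 18 min 44
ptr 3.0 c 0.21 n 19 min 44
ptr 4.0 c 0.25 n 18 min 37
ptr 5.0 c 0.24 n 20 min 47
ptr 6.0 c 0.13 n 19 min 40
ptr 7.0 c 0.31 n 20 min 41
ptr 8.0 c 0.12 n 17 min 41
```

```bash
python3 - <<'E'
import pickle; from h import *
m,f,s,p,d,o=pickle.load(open("w26.pkl","rb"))
y=np.radians(9.8); ey=np.array([-np.sin(y),np.cos(y),0]); ex=np.array([np.cos(y),np.sin(y),0]); c=np.array([.5378,.0821,0])
def q(n,x,v,z): X=onz(m,f,210+x/4,v/4,z)-c; print(n,np.round([X@ex*1000,X@ey*1000],2))
q("label +y+x",90,152,.070);q("label +y-x",155,283,.070);q("label -y -x",575,62,.070)
q("post +y-x inner bar?",150,325,.047);q("post +y-x outer corner",170,378,.047);q("post -y-x outer corner",650,135,.047);q("post +y+x outer",45,125,.047)
for u,v in [(245,45),(270,45),(330,15),(340,25)]:
    oo,dr=ray(m,f,u,v); X=oo+dr*d[v,u]; print(np.round(X,4))
E
```

```text
label +y+x [15.04  6.7 ]
label +y-x [-11.09   7.03]
label -y -x [-10.93 -83.77]
post +y-x inner bar? [-15.37  15.89]
post +y-x outer corner [-26.79  17.33]
post -y-x outer corner [-27.34 -95.58]
post +y+x outer [28.19 16.23]
[0.5441 0.0836 0.0707]
[0.5389 0.065  0.0705]
[0.5466 0.0148 0.0694]
[0.5379 0.0093 0.0692]
```

```bash
python3 - <<'E'
from h import *
st(); print(r.close_job())
E
```

```text
29.15 [0.4193 0.0582 0.1818] yaw -105.63 down [-2.3e-03 -8.0e-04 -1.0e+00] J [ 34.8  -3.  -30.7  -0.  -62.4  39.6] F [ 0.  -0.2 -0.1] w 0.06122936156812163
the job is handed in; nothing more can be done
None
```

The job is done and handed in at 29.2 s of the 72 s allowed. I pushed the yellow cartridge about 75 mm out on to the apron and gripped it by its sides. I laid it in the cradle, cranked the handwheel clockwise about 1.8 turns, then let go and lifted clear.

**Cartridge:** In the last wrist picture it lies flat, with its top about 70 mm above the bench. It sits about 1.3 mm (x) and 0.9 mm (y) off the middle between the posts, inside the 4.5 mm of room on each side.

**Pointer:** It stands about 0.1 mm from the middle of the red clip, measured from almost directly above. Reading an enlarged crop of the same picture by eye gave about 0.5 mm.

**Other things:** The blue and white cartridges are still in the magazine, and the bottles and carton in the last overhead picture look undisturbed. The kitchen timer and the purple look-alike were outside that view; I never went near either.

**Checks that disagreed:**
- **Fingertips:** The wrist and side cameras put the fingertips about 23 mm behind the TCP, not 11 mm ahead as stated. My first push passed over the cartridge without touching it. I worked to the camera figure from then on, and every later contact agreed with it.
- **Handwheel angle:** My first estimate was 39 mm of travel, about 706° of the wheel. The pointer reached the clip at about 687°, so I set the final position by the pictures.

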